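# Unpack the vial transport frame

## Robot

A 6-joint arm with a two-finger parallel gripper is mounted at the origin on a cart in front of the work surface, level with it; the furniture and walls round the work are solid. World frame = base frame: x ahead of the robot, y to its left, z up, the work surface at z = 0. Lengths are in m, angles in rad, forces in N, time in s.
With the tool pointing down it reaches from about 0.35 to 0.775 m from the base axis. Payload 7.3 kg.
Tool frame: the origin (TCP) lies between the finger pads; the fingertips stand 11 mm ahead of it and the grasp point (between the pads) lies 8 mm behind it; z points along the fingers, y is the direction in which the jaws open and shut (so a half turn about z gives the same grasp; the last joint's range is limited). The gripper opens to 92 mm and grips with 3 to 60 N. Pads are 19 mm wide; open, the fingers measure 130 mm over their backs; the gripper's body (75 mm by 190 mm) begins 47 mm behind the grasp point.
Start: joints at [1.2, 0.342, 1.524, -0, 1.275, -0.146], TCP at [0.117, 0.512, 0.238] pointing down, gripper open.
Joint ranges: [-2.53, 2.53], [-0.77, 2.02], [0.04, 2.7], [-1, 4.14], [0.28, 2.66], [-3.11, 3.11]. Speed limits (rad/s): [2.57, 2.57, 3.14, 3.14, 3.14, 3.14].

## Interface

Orientations are given as a rotation vector (axis times angle).
In Python, from station import env, eyes, trace gives the robot as it stands.
- The arm moves only by the tool play_rows, never from a script. Its argument "commands" is a list of rows, each an object of numbers: "rx", "ry", "rz": the turn, a rotation vector about the tool's x, y, z in rad; "dx", "dy", "dz": the shift along the tool's x, y, z in m; "gripper": the closure, from -1 (fully open) to 1 (shut). A call has exactly 8 rows; each row is the pose to reach, as a shift and turn from the pose measured when the call began, along the tool's axes at that moment; what a row does not reach only later rows make up. A row lasts 1/12 s, in which the tool goes at most 41.7 mm and 7.16 degrees, less where a joint would pass 70% of its speed; a pose out of reach is approached as far as the arm can. A call with a gripper value outside its range is refused whole. The fingers move at their own pace and stop on an object; "grip_force" is the grip in N (left out, the last holds). Time passes only in rows, so rows that repeat a pose let the fingers close, or fill a call up. It gives the time, the measured TCP pose, the force and the opening at its end, in the units of the state.
- env.read_state(): the state, without advancing time (a new reading comes with each control period).
- eyes.capture(name): name is "scene" or "top" or "wrist"; returns a dict with "frame" (420x560x3 uint8, red, green, blue), "fovy" (degrees; the focal length in pixels is half the picture's height over the tangent of half this angle, whatever the lens; pixels are square), "cx", "cy" (the principal point, pixels), "rvec" (rotation vector, rad) and "tvec" (3), from world to camera coordinates, as OpenCV has them. Camera axes: x right, y down, z forward; pixel columns grow to the right and rows downward; lengths in m; the calibration is good to about 2 mm. The wrist camera is an equidistant fisheye: a pixel r from the principal point sees the ray r / f radians off the axis. A picture is of the moment at which its call begins. There is no depth.
- env.finish_job(): hands the job in, once; it reports no verdict.
Trained networks look in the newest picture that a camera, given by its name, has taken for a name from the list of things; names that differ only in an ending like _2 or _b are one class to them, and where a whole thing is asked for, a point or a joint stands for the part that bears it (a point fixed in the world has none). Each returns a list of dicts, best first, with "confidence" (0 to 1); they miss things now and then, are a little off and sometimes report something else, mostly with a low value. They report only what shows in the picture. A call takes as long as a camera call.
- trace(camera, target): "region" (420x560 bool, what is visible of it) and "box" ([left, top, right, bottom] in pixels, round what is visible of it).
The state is a dict: "clock": time; "qpos": joint angles; "qvel": joint speeds; "joint_torque": joint torques, N m; "eef_pos": TCP position; "orientation": TCP orientation; "contact_force": force on the tool from outside, world axes, zero at the start; "torque": the same for the moment, N m; "opening": finger opening in m.
Only numpy, scipy, OpenCV 4.12 (cv2) and the standard library are available. Lean on these libraries where they do the work, as an engineer would, in place of code of your own. Each camera call takes 0.05 s, during which the arm holds its last target.

## Task

Unpack the vial transport frame: pull every spring clip sideways out of its pin and put the clips in the open steel parts tray, lift the cover off and lean it on the easel rest, lower edge behind the toe strip and handle outwards, and stand all the vials from the frame upright on the white inspection plate. Do not tip a vial over on the way, and leave the tape roll, the bushing and the dropper bottle where they are.

Things in the scene. Friction and masses are not known exactly. Their poses are not given: they have to be found in the camera images.
- frame: fixed transport frame: base plate 176 (x) x 146 (y) x 10 mm, origin at the centre of its underside, z up; steel pins at x = +-68, y = +-58 mm: 24 mm collar up to z = 68 (the cover lies on it), then 14 mm pin up to z = 93, cross-drilled along y. Clips sit with the loop outside: those at +y pull out towards +y, those at -y towards -y
- pin_1 (a point): middle of the cross hole of the pin at the frame's x = -68, y = +58 mm, 80.5 mm above the worktop
- pin_2 (a point): middle of the cross hole of the pin at the frame's x = +68, y = +58 mm, 80.5 mm above the worktop
- pin_3 (a point): middle of the cross hole of the pin at the frame's x = -68, y = -58 mm, 80.5 mm above the worktop
- pin_4 (a point): middle of the cross hole of the pin at the frame's x = +68, y = -58 mm, 80.5 mm above the worktop
- cover: aluminium cover 170 (x) x 136 (y) x 8 mm, about 0.3 kg, origin at the centre of its underside, z out of its top; notches in its long edges go round the pins with 3 mm play; in the middle of the top a black rib handle, 12 (x) x 70 (y) mm, 30 mm high (top 38 mm above the origin). Starts on the collars, axes along the frame's; rises straight up 26 mm to clear the pins
- clip_1: R-shaped spring clip of 5 mm wire, lying flat, 31 g, in pin_1; may be absent. Origin on its straight leg, where that sits in the pin; +x = pull-out direction, to the loop; z up. Leg x = -24 to 32 mm. Loop 23 mm across, centred at x = 32, y = 9 mm (spans y = -2.5 to 20.5, ends at x = 43.5). A sprung arm returns along y = 11 outside the pin, snapped behind it: lets go at a few newtons
- clip_2: R-shaped spring clip of 5 mm wire, lying flat, 31 g, in pin_2; may be absent. Origin on its straight leg, where that sits in the pin; +x = pull-out direction, to the loop; z up. Leg x = -24 to 32 mm. Loop 23 mm across, centred at x = 32, y = 9 mm (spans y = -2.5 to 20.5, ends at x = 43.5). A sprung arm returns along y = 11 outside the pin, snapped behind it: lets go at a few newtons
- clip_3: R-shaped spring clip of 5 mm wire, lying flat, 31 g, in pin_3; may be absent. Origin on its straight leg, where that sits in the pin; +x = pull-out direction, to the loop; z up. Leg x = -24 to 32 mm. Loop 23 mm across, centred at x = 32, y = 9 mm (spans y = -2.5 to 20.5, ends at x = 43.5). A sprung arm returns along y = 11 outside the pin, snapped behind it: lets go at a few newtons
- clip_4: R-shaped spring clip of 5 mm wire, lying flat, 31 g, in pin_4; may be absent. Origin on its straight leg, where that sits in the pin; +x = pull-out direction, to the loop; z up. Leg x = -24 to 32 mm. Loop 23 mm across, centred at x = 32, y = 9 mm (spans y = -2.5 to 20.5, ends at x = 43.5). A sprung arm returns along y = 11 outside the pin, snapped behind it: lets go at a few newtons
- vial_1: screw-cap sample vial, 21 mm diameter, 54 mm tall (cap the top 14 mm), 24 g, origin at the centre of its underside, z up; starts standing on the frame's base plate (10 mm up) under the cover, in a row along the frame's x at a 36 mm pitch. May be absent
- vial_2: screw-cap sample vial, 21 mm diameter, 54 mm tall (cap the top 14 mm), 24 g, origin at the centre of its underside, z up; starts standing on the frame's base plate (10 mm up) under the cover, in a row along the frame's x at a 36 mm pitch. May be absent
- vial_3: screw-cap sample vial, 21 mm diameter, 54 mm tall (cap the top 14 mm), 24 g, origin at the centre of its underside, z up; starts standing on the frame's base plate (10 mm up) under the cover, in a row along the frame's x at a 36 mm pitch. May be absent
- tray: loose open steel parts tray, 100 (x) x 130 (y) x 22 mm, 4 mm walls, origin at the centre of its underside, z up
- plate: fixed white inspection plate, 100 x 100 x 10 mm, origin at the centre of its underside, top 10 mm above the worktop
- rest: fixed grey easel rest, origin under its centre, +x to its back; base 170 (x) x 110 (y) x 6 mm; at the front a toe strip (x = -78 to -70, top 20 mm up); at the back a rubber bar along y, 12 mm diameter, 110 long, axis at x = 42, z = 88 mm. The cover, lower short edge on the base behind the toe, underside on the bar, leans about 40 degrees from level
- rest_mid (a point): point of the rest where the cover's origin comes when it leans properly (rest frame x = 0, z = 61 mm)
- tape_roll: bystander: roll of masking tape, 66 mm across, 19 mm high, origin at the centre of its underside
- bushing: bystander: bronze bushing, 32 mm across, 24 mm high, origin at the centre of its underside
- dropper_bottle: bystander: dropper bottle, 38 mm across, 113 mm tall, origin at the centre of its underside

How it is judged:
On the way, in this order (a step that is already met when the one before it is completed fails the run):
1. all clips are out of their pins (distance between clip_1 and pin_1 above 0.05 m and distance between clip_2 and pin_2 above 0.05 m and distance between clip_3 and pin_3 above 0.05 m and distance between clip_4 and pin_4 above 0.05 m), for 0.2 s.
2. the cover leans on the rest (angle between cover's own z axis and vertical between 0.52 and 0.96 rad and horizontal distance between cover and rest_mid below 0.03 m and contact force between cover and rest above 0.5 N and angle between the y axis of cover and the y axis of rest, either way round below 0.3 rad and linear speed of cover below 0.02 m/s), for 0.3 s.
At the end, for the whole second after the job is handed in: every clip in the tray (origin within its outline, up to 40 mm high); the cover at rest on the easel rest, 30 to 55 degrees from level, handle outwards, within 0.3 rad in yaw and 30 mm of rest_mid; every vial upright on the plate (axis inside its outline, within 0.1 rad), at rest (all of step 1 and all of step 2 and x of clip_1 in the frame of tray between -0.055 and 0.055 m and y of clip_1 in the frame of tray between -0.07 and 0.07 m and z of clip_1 in the frame of tray between -0.005 and 0.04 m and x of clip_2 in the frame of tray between -0.055 and 0.055 m and y of clip_2 in the frame of tray between -0.07 and 0.07 m and z of clip_2 in the frame of tray between -0.005 and 0.04 m and x of clip_3 in the frame of tray between -0.055 and 0.055 m and y of clip_3 in the frame of tray between -0.07 and 0.07 m and z of clip_3 in the frame of tray between -0.005 and 0.04 m and x of clip_4 in the frame of tray between -0.055 and 0.055 m and y of clip_4 in the frame of tray between -0.07 and 0.07 m and z of clip_4 in the frame of tray between -0.005 and 0.04 m and x of vial_1 in the frame of plate between -0.05 and 0.05 m and y of vial_1 in the frame of plate between -0.05 and 0.05 m and z of vial_1 in the frame of plate between 0.005 and 0.014 m and angle between each of vial_1, vial_2, vial_3's own z axis and vertical below 0.1 rad and linear speed of each of vial_1, vial_2, vial_3 below 0.02 m/s and x of vial_2 in the frame of plate between -0.05 and 0.05 m and y of vial_2 in the frame of plate between -0.05 and 0.05 m and z of vial_2 in the frame of plate between 0.005 and 0.014 m and x of vial_3 in the frame of plate between -0.05 and 0.05 m and y of vial_3 in the frame of plate between -0.05 and 0.05 m and z of vial_3 in the frame of plate between 0.005 and 0.014 m); the robot touches nothing.
It fails at once if a vial was tipped over (angle between any of vial_1, vial_2, vial_3's own z axis and vertical above 0.8 rad).
It fails at once if the tape roll, bushing or dropper bottle was moved more than 40 mm (distance of any of tape_roll, bushing, dropper_bottle from where it was at the start of the episode above 0.04 m).
Of clip_1, clip_2, clip_3, clip_4 only 3 to 4 are there at a start; the rules pass over those that are not, and their reading is None.
Of vial_1, vial_2, vial_3 only 2 to 3 are there at a start; the rules pass over those that are not, and their reading is None.
At some moment in a run one of tray may be knocked a few centimetres aside while the robot is not near it.
It also fails if it takes over 208 s, if anything falls off the work surface, if the arm or the gripper's body presses on something with over 40 N, if the wrist force passes 120 N, or if a joint passes its speed limit or range.

## Working session

There is one attempt and no reset: what is moved stays moved. The work goes in short steps, Python scripts to look and compute and a tool call to move; the robot and the scene stay as the last step left them, time stands still between calls to the robot, and variables do not carry over. Pictures are saved under pics/ and viewed, and the job is handed in when it is done.

Besides the shell and the picture viewer there is one more tool, called after "Emit:" as a command line: name --argument value ..., lists and objects as JSON in quotes. play_rows: Moves the arm, as the interface text tells. Its arguments: {"type":"object","properties":{"commands":{"type":"array"},"grip_force":{"type":"number"}},"required":["commands"]}

```bash
ls; mkdir -p pics; cat > h.py <<'E'
import numpy as np, cv2, sys
from station import env, eyes, trace
from scipy.spatial.transform import Rotation as R
def cap(name, fn=None):
    c=eyes.capture(name)
    if fn: cv2.imwrite('pics/'+fn, c['frame'][:,:,::-1])
    return c
def ray(c,u,v,name):
    f=210/np.tan(np.radians(c['fovy'])/2)
    x=(u-c['cx'])/f; y=(v-c['cy'])/f
    if name=='wrist':
        r=np.hypot(x,y); s=np.sin(r)/r if r>1e-9 else 1
        d=np.array([x*s,y*s,np.cos(r)])
    else: d=np.array([x,y,1.])
    Rm=R.from_rotvec(np.ravel(c['rvec'])).as_matrix(); t=np.ravel(c['tvec'])
    return -Rm.T@t, Rm.T@d
def onz(c,u,v,z,name):
    o,d=ray(c,u,v,name); return o+d*(z-o[2])/d[2]
def proj(c,p,name):
    Rm=R.from_rotvec(np.ravel(c['rvec'])).as_matrix(); q=Rm@np.asarray(p)+np.ravel(c['tvec'])
    f=210/np.tan(np.radians(c['fovy'])/2)
    if name=='wrist':
        th=np.arctan2(np.hypot(q[0],q[1]),q[2]); h=np.hypot(q[0],q[1])+1e-12
        return np.array([c['cx']+f*th*q[0]/h, c['cy']+f*th*q[1]/h])
    return np.array([c['cx']+f*q[0]/q[2], c['cy']+f*q[1]/q[2]])
def st():
    s=env.read_state()
    print({k:np.round(s[k],4).tolist() if k!='clock' else s[k] for k in ['clock','qpos','eef_pos','orientation','contact_force','opening']})
    return s
def rel(pos,rotvec_or_R, s=None):
    """tool-frame shift and turn to world pose"""
    s=s or env.read_state()
    R0=R.from_rotvec(s['orientation']); R1=rotvec_or_R if isinstance(rotvec_or_R,R) else R.from_rotvec(rotvec_or_R)
    return R0.inv().apply(np.asarray(pos)-s['eef_pos']), (R0.inv()*R1).as_rotvec()
E
python3 - <<'E'
from h import *
s=st()
for n in ['scene','top','wrist']:
    c=cap(n,n+'0.png'); print(n,c['fovy'],c['cx'],c['cy'],c['rvec'],c['tvec'], ray(c,280,210,n))
E
```

```text
pics
{'clock': 0.0, 'qpos': [1.2, 0.3427, 1.525, 0.0, 1.2754, -0.146], 'eef_pos': [0.1169, 0.5114, 0.237], 'orientation': [-0.3523, -3.1214, 0.0024], 'contact_force': [-0.2989, -0.2091, 0.0163], 'opening': 0.0916}
scene 44.12806413374414 275.69486157201834 214.97103589389116 [ 1.01790722 -2.49890974  0.95765461] [0.29312646 0.45065633 0.73202134] (array([0.0956963 , 0.31293794, 0.8472199 ]), array([ 0.47213667, -0.48582198, -0.73568001]))
top 57.79429593124578 281.824184497723 213.95272767520305 [ 2.12812963 -2.10355861  0.21789539] [-0.17143157  0.57961342  0.94618985] (array([ 0.37916671, -0.16328723,  1.04411954]), array([ 0.21142418,  0.00352204, -0.97745503]))
wrist 65.70646984690485 278.85876319092625 206.67538504234554 [-2.28034232 -1.8167191  -0.24925366] [-0.52397146 -0.03227293  0.39083415] (array([0.04431723, 0.52800337, 0.38417104]), array([ 0.27429173, -0.06079645, -0.95972279]))
```

View pics/scene0.png

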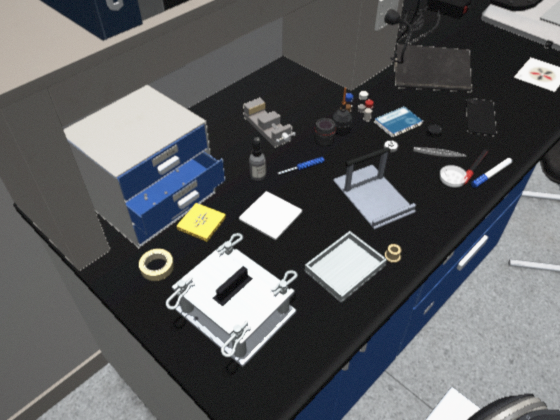

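View pics/top0.png

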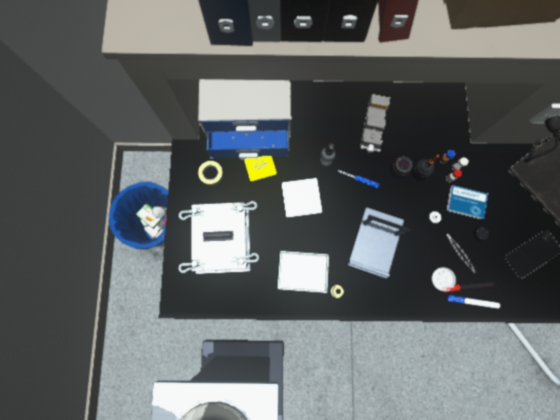

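View pics/wrist0.png

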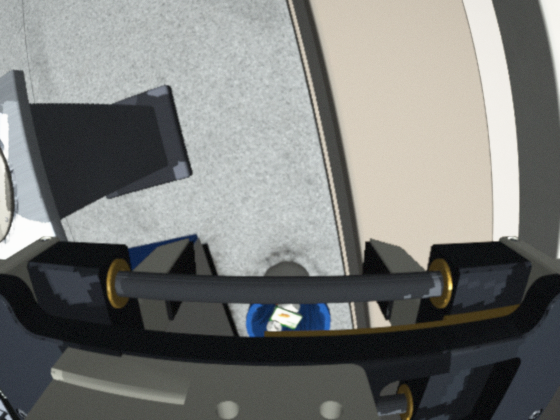

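```bash
python3 - <<'E'
from h import *
a=cv2.imread('pics/top0.png')[130:330,160:420]; cv2.imwrite('pics/top0z.png',cv2.resize(a,None,fx=3,fy=3,interpolation=cv2.INTER_CUBIC))
a=cv2.imread('pics/scene0.png')[190:390,130:430]; cv2.imwrite('pics/scene0z.png',cv2.resize(a,None,fx=2.66,fy=2.66,interpolation=cv2.INTER_CUBIC))
for n in ['top','scene']:
    c=cap(n)
    for t in ['frame','cover','clip_1','tray','plate','rest','tape_roll','bushing','dropper_bottle','vial_1']:
        for d in trace(n,t):
            if d['confidence']<.3: continue
            m=d['region'].astype(np.uint8); ys,xs=np.nonzero(m)
            r=cv2.minAreaRect(np.c_[xs,ys].astype(np.float32))
            p=onz(c,xs.mean(),ys.mean(),0,n)
            print(n,t,round(d['confidence'],2),d['box'],len(xs),'c',xs.mean().round(1),ys.mean().round(1),'w@0',p[:2].round(3),'rect',np.round(cv2.boxPoints(r),1).tolist())
E
```

```text
top frame 0.65 [190.2, 205.6, 253.1, 270.4] 659 c 231.8 249.5 w@0 [ 0.492 -0.029] rect [[189.89999389648438, 205.89999389648438], [247.89999389648438, 204.8000030517578], [249.1999969482422, 272.20001220703125], [191.1999969482422, 273.29998779296875]]
top cover 0.81 [191.7, 201.0, 246.6, 266.5] 3163 c 217.8 236.4 w@0 [0.528 0.012] rect [[190.60000610351562, 203.1999969482422], [243.5, 201.89999389648438], [245.1999969482422, 268.70001220703125], [192.3000030517578, 270.0]]
top clip_1 0.61 [177.2, 260.8, 201.2, 267.3] 18 c 194.0 265.4 w@0 [0.448 0.073] rect [[179.89999389648438, 264.1000061035156], [201.0, 261.79998779296875], [201.60000610351562, 267.20001220703125], [180.5, 269.5]]
top clip_1 0.56 [234.9, 250.9, 255.6, 264.0] 47 c 247.5 257.9 w@0 [ 0.47  -0.072] rect [[234.0, 261.0], [234.0, 253.0], [257.0, 253.0], [257.0, 261.0]]
top clip_1 0.46 [233.8, 207.9, 235.2, 209.3] 10 c 233.7 206.7 w@0 [ 0.613 -0.029] rect [[232.0, 207.0], [234.0, 205.0], [235.5, 206.5], [233.5, 208.5]]
top clip_1 0.44 [178.2, 210.0, 200.9, 218.8] 68 c 189.3 212.8 w@0 [0.594 0.094] rect [[178.699996948242
[... 5109 characters left out ...]
256.6 160.6 w@0 [ 0.794 -0.324] rect [[249.0, 137.0], [265.0, 137.0], [265.0, 178.0], [249.0, 178.0]]
scene dropper_bottle 0.73 [270.8, 271.3, 297.9, 290.3] 99 c 285.5 279.8 w@0 [ 0.501 -0.119] rect [[268.5, 286.29998779296875], [291.3999938964844, 267.3999938964844], [297.6000061035156, 275.0], [274.70001220703125, 293.8999938964844]]
scene dropper_bottle 0.51 [166.4, 274.3, 191.9, 310.5] 137 c 179.2 293.3 w@0 [0.627 0.047] rect [[164.5, 303.0], [187.6999969482422, 275.20001220703125], [196.0, 282.20001220703125], [172.8000030517578, 310.0]]
scene vial_1 0.67 [218.5, 323.2, 246.6, 356.1] 62 c 231.2 339.9 w@0 [0.48  0.044] rect [[219.0, 348.0], [243.5, 323.5], [249.0, 329.0], [224.5, 353.5]]
```

View pics/top0z.png

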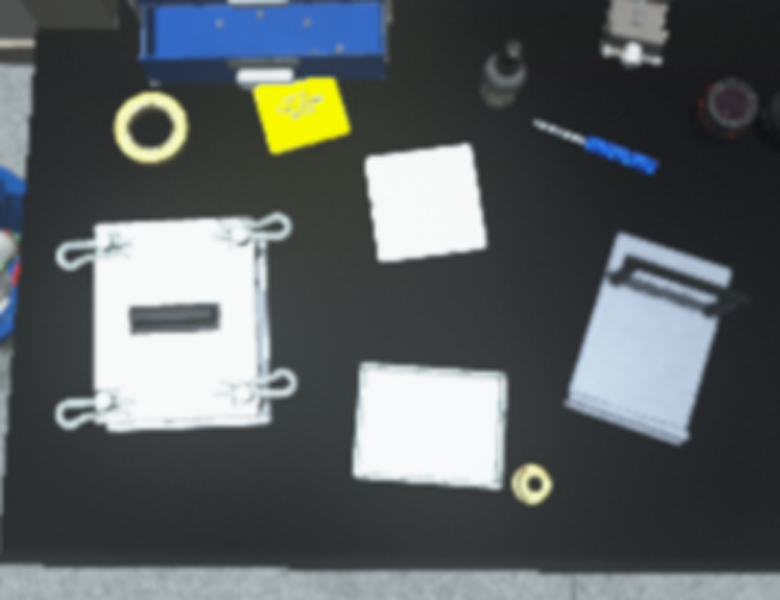

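View pics/scene0z.png

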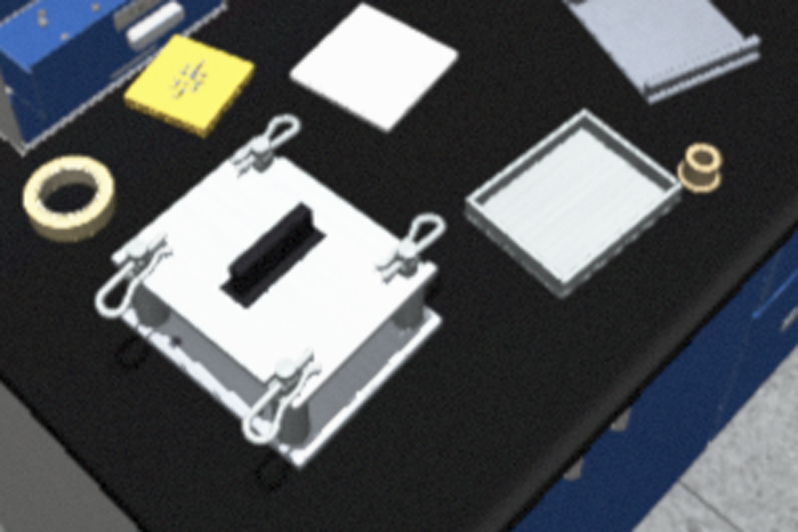

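```bash
cat >> h.py <<'E'
def down(yaw):
    """tool down, tool y at world yaw"""
    y=np.array([np.cos(yaw),np.sin(yaw),0]); z=np.array([0,0,-1.]); x=np.cross(y,z)
    return R.from_matrix(np.c_[x,y,z])
def go(pos,yaw=0.):
    d,r=rel(pos,down(yaw)); print('d',d.round(4),'r',r.round(4))
E
python3 - <<'E'
from h import *
go([0.53,-0.08,0.30],0)
E
```

```text
d [-0.5345 -0.4848 -0.0623] r [ 0.    -0.     1.346]
```

Emit:
play_rows --commands '[{"dx": -0.04, "dy": -0.03, "dz": -0.01, "rz": 0.1, "gripper": -1}, {"dx": -0.07, "dy": -0.06, "dz": -0.02, "rz": 0.2, "gripper": -1}, {"dx": -0.1, "dy": -0.09, "dz": -0.03, "rz": 0.3, "gripper": -1}, {"dx": -0.13, "dy": -0.12, "dz": -0.04, "rz": 0.4, "gripper": -1}, {"dx": -0.16, "dy": -0.15, "dz": -0.05, "rz": 0.5, "gripper": -1}, {"dx": -0.19, "dy": -0.18, "dz": -0.06, "rz": 0.6, "gripper": -1}, {"dx": -0.22, "dy": -0.21, "dz": -0.06, "rz": 0.7, "gripper": -1}, {"dx": -0.26, "dy": -0.24, "dz": -0.06, "rz": 0.8, "gripper": -1}]'

```text
validation failed for argument at $.co...
```

```bash
python3 - <<'E'
from h import *
st()
go([0.53,-0.08,0.30],0)
E
```

```text
{'clock': 1.25, 'qpos': [1.2, 0.342, 1.5241, 0.0, 1.2754, -0.146], 'eef_pos': [0.117, 0.5118, 0.2377], 'orientation': [0.3524, 3.1218, 0.0001], 'contact_force': [-0.1191, -0.3316, 0.3333], 'opening': 0.0919}
d [-0.5345 -0.4848 -0.0623] r [ 0.    -0.     1.346]
```

Emit:
play_rows --commands '[{"dx": -0.04, "dy": -0.03, "dz": -0.01, "rx": 0, "ry": 0, "rz": 0.1, "gripper": -1}, {"dx": -0.07, "dy": -0.06, "dz": -0.02, "rx": 0, "ry": 0, "rz": 0.2, "gripper": -1}, {"dx": -0.1, "dy": -0.09, "dz": -0.03, "rx": 0, "ry": 0, "rz": 0.3, "gripper": -1}, {"dx": -0.13, "dy": -0.12, "dz": -0.04, "rx": 0, "ry": 0, "rz": 0.4, "gripper": -1}, {"dx": -0.16, "dy": -0.15, "dz": -0.05, "rx": 0, "ry": 0, "rz": 0.5, "gripper": -1}, {"dx": -0.19, "dy": -0.18, "dz": -0.06, "rx": 0, "ry": 0, "rz": 0.6, "gripper": -1}, {"dx": -0.22, "dy": -0.21, "dz": -0.06, "rx": 0, "ry": 0, "rz": 0.7, "gripper": -1}, {"dx": -0.26, "dy": -0.24, "dz": -0.06, "rx": 0, "ry": 0, "rz": 0.8, "gripper": -1}]'

```text
clock: 1.92
eef_pos: [0.3005, 0.2398, 0.2983]
orientation: [1.545, 2.734, 0.003]
contact_force: [1.4, 0.8, -0.1]
opening: 0.0921
```

```bash
python3 - <<'E'
from h import *
st()
go([0.53,-0.08,0.30],0)
E
```

```text
{'clock': 1.9167, 'qpos': [0.4734, 0.0278, 1.75, 0.0001, 1.3613, -0.0684], 'eef_pos': [0.3005, 0.2398, 0.2983], 'orientation': [1.5453, 2.7338, 0.0033], 'contact_force': [1.3899, 0.7743, -0.1236], 'opening': 0.0921}
d [-0.3924  0.0317 -0.0016] r [ 0.0024 -0.0006  0.5418]
```

Emit:
play_rows --commands '[{"dx": -0.392, "dy": 0.032, "dz": 0, "rx": 0, "ry": 0, "rz": 0.542, "gripper": -1}, {"dx": -0.392, "dy": 0.032, "dz": 0, "rx": 0, "ry": 0, "rz": 0.542, "gripper": -1}, {"dx": -0.392, "dy": 0.032, "dz": 0, "rx": 0, "ry": 0, "rz": 0.542, "gripper": -1}, {"dx": -0.392, "dy": 0.032, "dz": 0, "rx": 0, "ry": 0, "rz": 0.542, "gripper": -1}, {"dx": -0.392, "dy": 0.032, "dz": 0, "rx": 0, "ry": 0, "rz": 0.542, "gripper": -1}, {"dx": -0.392, "dy": 0.032, "dz": 0, "rx": 0, "ry": 0, "rz": 0.542, "gripper": -1}, {"dx": -0.392, "dy": 0.032, "dz": 0, "rx": 0, "ry": 0, "rz": 0.542, "gripper": -1}, {"dx": -0.392, "dy": 0.032, "dz": 0, "rx": 0, "ry": 0, "rz": 0.542, "gripper": -1}]'

```text
clock: 2.58
eef_pos: [0.495, -0.0316, 0.2983]
orientation: [2.222, 2.22, 0.004]
contact_force: [0.8, 0.6, 0.2]
opening: 0.092
```

```bash
python3 - <<'E'
from h import *
st()
c=cap('wrist','w1.png'); print(c['rvec'],c['tvec'],c['cx'],c['cy'])
E
```

```text
{'clock': 2.5833, 'qpos': [-0.2195, 0.2447, 1.4922, 0.0018, 1.4025, -0.219], 'eef_pos': [0.495, -0.0316, 0.2983], 'orientation': [2.2216, 2.22, 0.0043], 'contact_force': [0.7804, 0.5939, 0.2346], 'opening': 0.092}
[-2.86834613e+00  2.77907018e-03 -3.99935705e-03] [-0.49438845 -0.07938528  0.43883922] 278.85876319092625 206.67538504234554
```

View pics/w1.png

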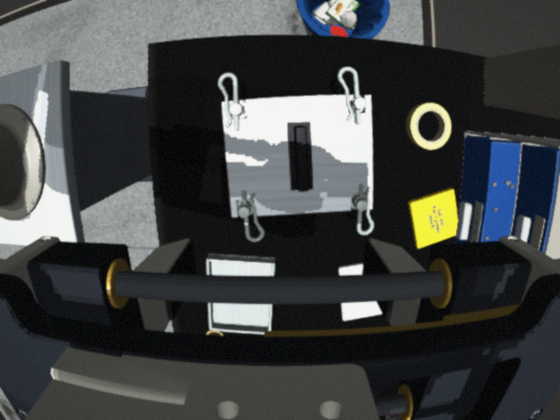

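```bash
python3 - <<'E'
import cv2
a=cv2.imread('pics/w1.png')[55:255,195:395]; cv2.imwrite('pics/w1z.png',cv2.resize(a,None,fx=3,fy=3,interpolation=cv2.INTER_CUBIC))
E
```

```text
(no output)
```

View pics/w1z.png

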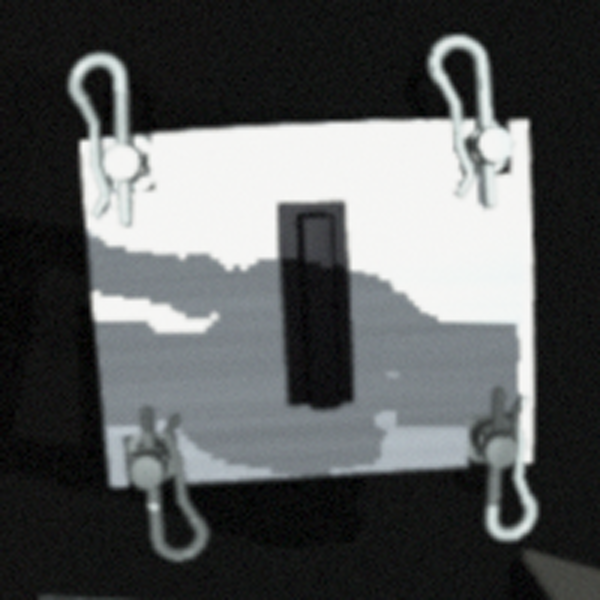

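```bash
cat > fit.py <<'E'
from h import *
from scipy.optimize import least_squares
def fit2d(c,name,obj,px,x0):
    """obj Nx3 in body frame, planar pose"""
    obj=np.array(obj,float);px=np.array(px,float)
    def f(p):
        cy,sy=np.cos(p[2]),np.sin(p[2])
        w=np.c_[p[0]+cy*obj[:,0]-sy*obj[:,1],p[1]+sy*obj[:,0]+cy*obj[:,1],obj[:,2]]
        return (np.array([proj(c,q,name) for q in w])-px).ravel()
    r=least_squares(f,x0,loss='soft_l1'); return r.x, f(r.x).reshape(-1,2)
E
python3 - <<'E'
from fit import *
c=cap('wrist')
z=np.array([(81,142),(527,120),(531,463),(108,488),(122,162),(494,146),(148,469),(499,447)],float)
px=(z+.5)/3-.5+[195,55]
o=[(-.085,.068,.076),(.085,.068,.076),(.085,-.068,.076),(-.085,-.068,.076),(-.068,.058,.093),(.068,.058,.093),(-.068,-.058,.093),(.068,-.058,.093)]
p,r=fit2d(c,'wrist',o,px,[.53,.02,0]); print(p,r.round(1).tolist())
E
```

```text
[ 0.52236552 -0.00868132  0.05353526] [[-0.6, -0.5], [0.1, 0.0], [-0.0, -0.3], [0.5, -0.4], [-0.7, -0.1], [0.9, -0.5], [-0.9, 1.3], [0.8, 1.7]]
```

```bash
python3 - <<'E'
from fit import *
p=[.5224,-.0087,.0535]
ct=cap('top'); cs=cap('scene')
print(onz(ct,217.8,236.4,.076,'top'),onz(cs,233.3,291.2,.076,'scene'))
# tray, plate, rest fits: top
ztop=lambda a:(np.array(a,float)+.5)/3-.5+[160,130]
zs=lambda a:(np.array(a,float)+.5)/2.66-.5+[130,190]
# plate corners z=.01
o=[(.05,.05,.01),(.05,-.05,.01),(-.05,-.05,.01),(-.05,.05,.01)]
print('plate top',*fit2d(ct,'top',o,ztop([(365,157),(471,144),(486,247),(378,261)]),[.64,-.22,0]))
print('plate scene',*fit2d(cs,'scene',o,zs([(365,3),(457,56),(387,131),(290,73)]),[.64,-.22,0]))
o=[(.05,.065,.022),(.05,-.065,.022),(-.05,-.065,.022),(-.05,.065,.022)]
print('tray top',*fit2d(ct,'top',o,ztop([(360,363),(507,372),(501,488),(353,476)]),[.44,-.22,0]))
print('tray scene',*fit2d(cs,'scene',o,zs([(585,110),(682,185),(562,290),(466,202)]),[.44,-.22,0]))
for q in [(.068,.058,.093),(-.068,.058,.093),(.068,-.058,.093),(-.068,-.058,.093)]:
    w=np.r_[p[0]+np.cos(p[2])*q[0]-np.sin(p[2])*q[1],p[1]+np.sin(p[2])*q[0]+np.cos(p[2])*q[1],q[2]]
    print(w, (proj(ct,w,'top')-[160,130])*3+1, (proj(cs,w,'scene')-[130,190])*2.66+1)
E
```

```text
[ 0.51737586 -0.00111121  0.076     ] [0.5138088  0.00156572 0.076     ]
plate top [ 0.64104451 -0.21885929  0.13634863] [[ 0.06668192 -0.00331079]
 [-0.22071703  0.12412875]
 [-0.07749967  0.08745482]
 [ 0.22830851 -0.20033695]]
plate scene [ 0.63957086 -0.21746541 -1.44693316] [[-0.16917013  0.25764078]
 [ 1.14999187 -0.15478746]
 [-0.24457077 -0.23583444]
 [-0.36304186  0.11007252]]
tray top [ 0.43475125 -0.22304554 -0.05848885] [[ 0.37480508 -0.0346009 ]
 [-0.34315451  0.35305522]
 [-0.05582824 -0.39935667]
 [ 0.03009883  0.0941117 ]]
tray scene [ 0.43390955 -0.21842422 -1.82799719] [[ -3.80688014   0.6805015 ]
 [ -0.684492    16.34851746]
 [  2.3864064   -0.517416  ]
 [  0.62832076 -14.34635667]]
[0.58720119 0.05285328 0.093     ] [111.58310874 235.42008106] [142.44077618 237.58188109]
[0.45139577 0.04558075 0.093     ] [111.15324336 395.52543473] [289.36778771 356.55404959]
[ 0.59340423 -0.06298075  0.093     ] [247.67512816 229.92469711] [265.67933634 135.58928639]
[ 0.45759881 -0.07025328  0.093     ] [251.17186279 389.6331802 ] [411.48803026 240.21711219]
```

```bash
cat > ov.py <<'E'
from h import *
def body(p,q):
    return np.r_[p[0]+np.cos(p[2])*q[0]-np.sin(p[2])*q[1],p[1]+np.sin(p[2])*q[0]+np.cos(p[2])*q[1],q[2]]
def overlay(c,name,p,fn,box,fx):
    x0,y0,x1,y1=box
    im=cv2.resize(c['frame'][y0:y1,x0:x1,::-1].copy(),None,fx=fx,fy=fx,interpolation=cv2.INTER_CUBIC)
    def P(q): 
        v=(proj(c,body(p,q),name)-[x0,y0]+.5)*fx-.5; return tuple(int(t) for t in v.round())
    def poly(pts,col,closed=True):
        cv2.polylines(im,[np.array([P(q) for q in pts],np.int32)],closed,col,1)
    rect=lambda a,b,z:[(a,b,z),(a,-b,z),(-a,-b,z),(-a,b,z)]
    poly(rect(.085,.068,.076),(0,0,255)); poly(rect(.088,.073,.010),(0,255,0))
    poly(rect(.006,.035,.106),(255,0,255))
    t=np.linspace(0,2*np.pi,24)
    for sx in (-1,1):
        for sy in (-1,1):
            poly([(sx*.068+.007*np.cos(a),sy*.058+.007*np.sin(a),.093) for a in t],(255,0,0))
            poly([(sx*.068-sy*.009+.0115*np.cos(a),sy*(.058+.032)+.0115*np.sin(a),.0805) for a in t],(0,165,255))
    cv2.imwrite('pics/'+fn,im)
E
python3 - <<'E'
from ov import *
p=[.5224,-.0087,.0535]
overlay(cap('wrist'),'wrist',p,'ovw.png',(195,55,395,255),3)
overlay(cap('scene'),'scene',p,'ovs.png',(150,220,320,380),4)
E
```

```text
(no output)
```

View pics/ovw.png

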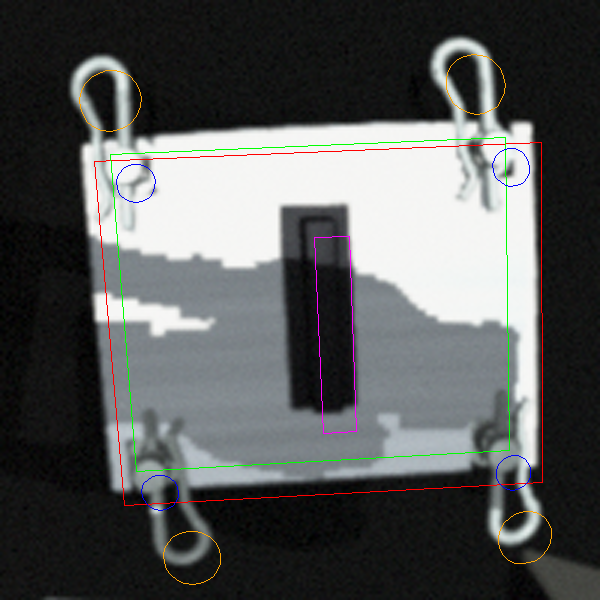

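View pics/ovs.png

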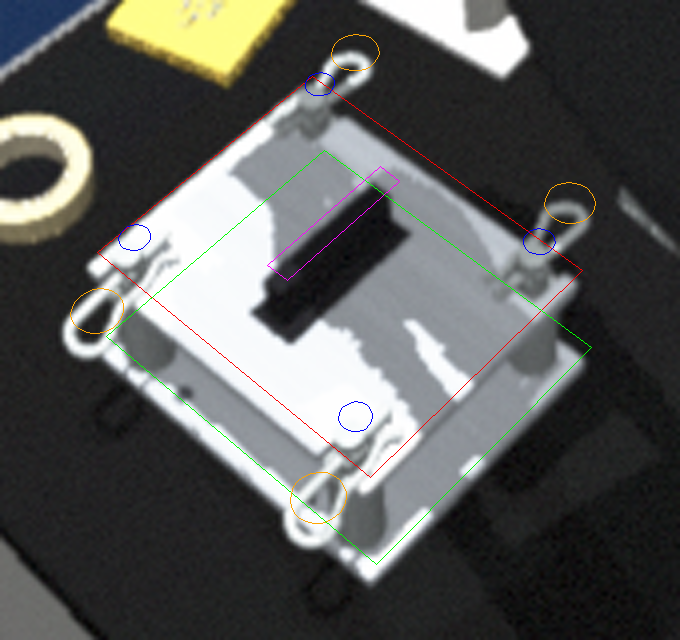

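```bash
cat >> ov.py <<'E'
import pickle
def capz(name,fn,box,fx):
    c=eyes.capture(name); pickle.dump(c,open('pics/'+fn+'.pkl','wb'))
    x0,y0,x1,y1=box
    cv2.imwrite('pics/'+fn+'.png',cv2.resize(c['frame'][y0:y1,x0:x1,::-1].copy(),None,fx=fx,fy=fx,interpolation=cv2.INTER_CUBIC)); return c
def load(fn): return pickle.load(open('pics/'+fn+'.pkl','rb'))
E
python3 - <<'E'
from ov import *
st()
capz('wrist','w2',(195,55,395,255),4)
capz('scene','s2',(150,220,320,380),4)
st()
E
```

```text
{'clock': 2.8833, 'qpos': [-0.2147, 0.2425, 1.4955, 0.002, 1.4023, -0.2153], 'eef_pos': [0.4937, -0.0288, 0.2981], 'orientation': [-2.2211, -2.2217, -0.0036], 'contact_force': [-0.7665, 0.896, 0.6603], 'opening': 0.092}
{'clock': 2.9833, 'qpos': [-0.2137, 0.2418, 1.4956, 0.0018, 1.4022, -0.2154], 'eef_pos': [0.4937, -0.0284, 0.2985], 'orientation': [2.2194, 2.2223, 0.0041], 'contact_force': [0.5276, 0.3662, -0.8729], 'opening': 0.0917}
```

View pics/w2.png

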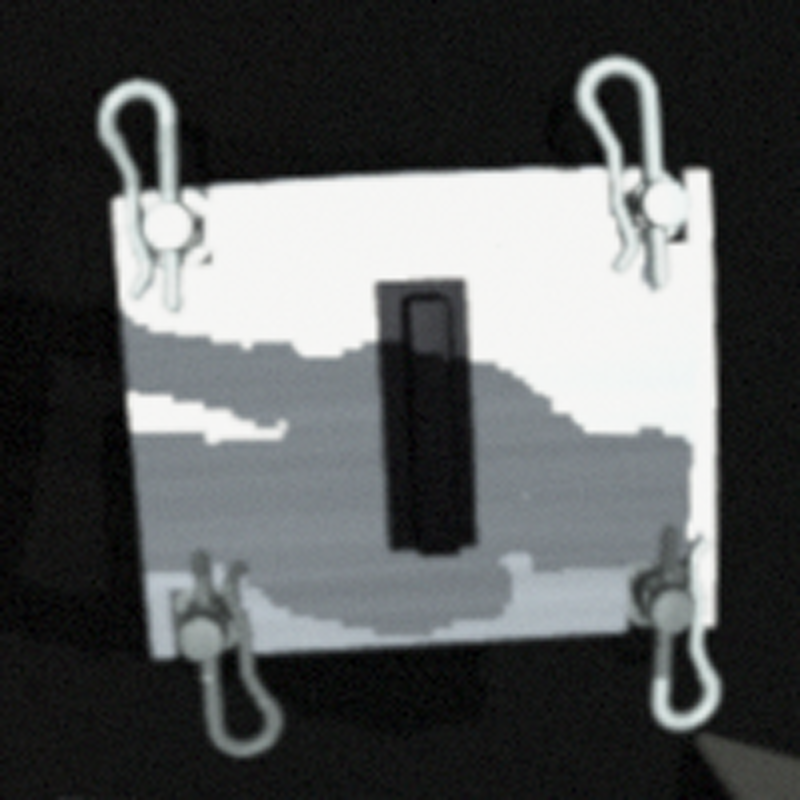

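View pics/s2.png

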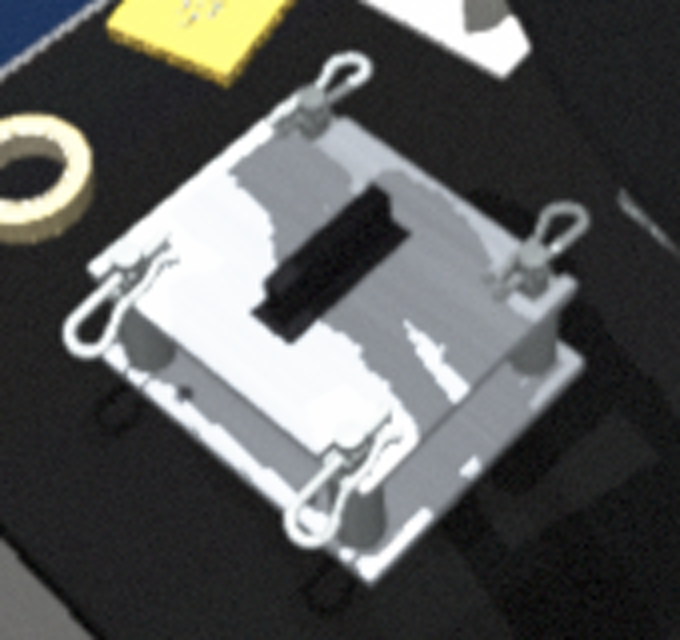

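```bash
python3 - <<'E'
from ov import *
from fit import *
c=load('w2')
z=np.array([(113,198),(712,170),(716,628),(150,660),(168,226),(664,205),(204,638),(671,607)],float)
px=(z+.5)/4-.5+[195,55]
o=[(-.085,.068,.076),(.085,.068,.076),(.085,-.068,.076),(-.085,-.068,.076),(-.068,.058,.093),(.068,.058,.093),(-.068,-.058,.093),(.068,-.058,.093)]
p,r=fit2d(c,'wrist',o,px,[.53,.02,0]); print(p,r.round(1).tolist())
overlay(c,'wrist',p,'ovw2.png',(195,55,395,255),4)
c=load('s2')
overlay(c,'scene',p,'ovs2.png',(150,220,320,380),4)
E
```

```text
[ 0.51836102 -0.00207188  0.05836301] [[0.1, -0.1], [-0.9, 0.2], [-0.7, -0.7], [0.8, -0.5], [-0.2, 0.0], [1.0, -0.4], [-0.8, 0.4], [0.7, 1.3]]
```

View pics/ovw2.png

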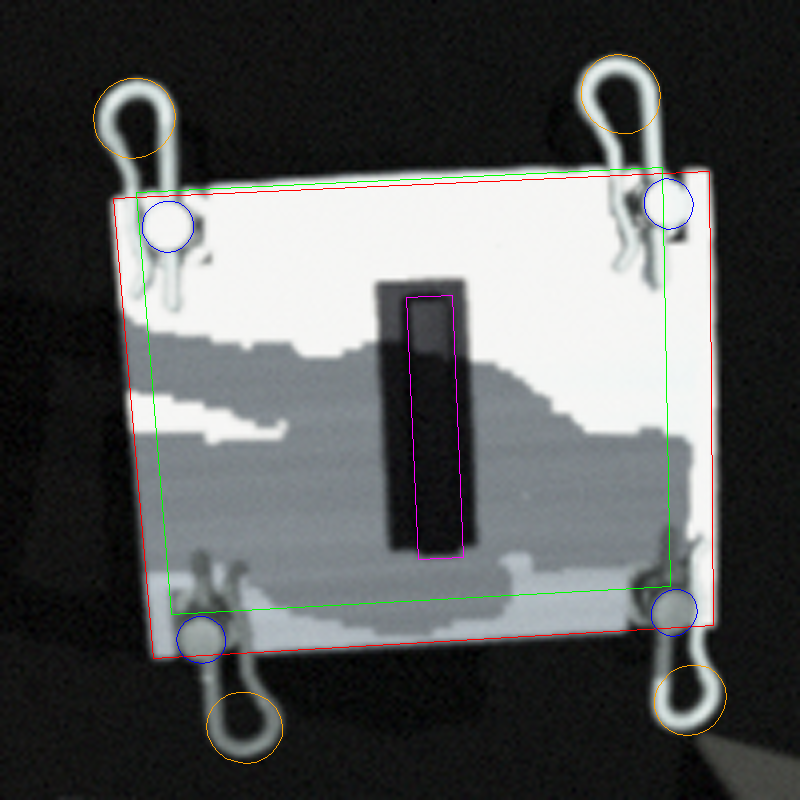

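View pics/ovs2.png

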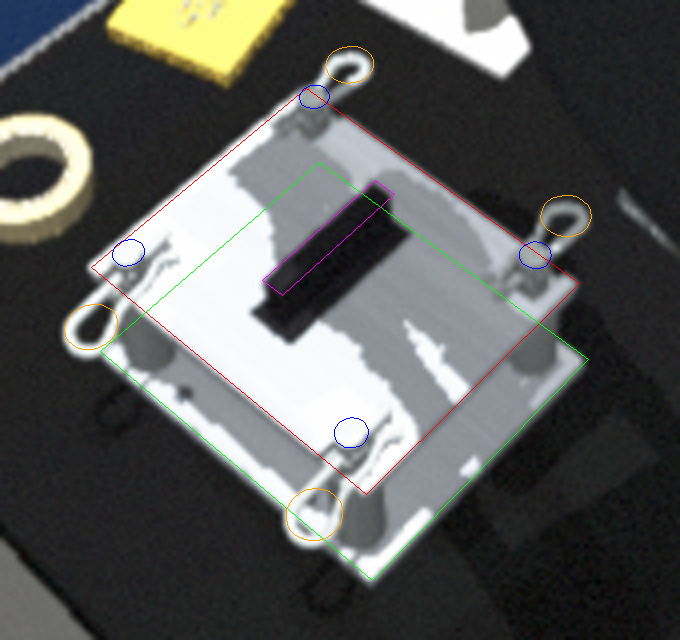

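```bash
cat > pl.py <<'E'
from ov import *
F=[.5184,-.0021,.0584]
def fw(x,y,z): return body(F,(x,y,z))
def plan(*wps):
    s=env.read_state(); prev=np.zeros(3); pr=np.zeros(3)
    print('t',round(s['clock'],2),'pos',np.round(s['eef_pos'],4),'f',np.round(s['contact_force'],1),'open',round(s['opening'],4),'q',np.round(s['qpos'],2))
    for pos,rot in wps:
        if not isinstance(rot,R): rot=down(rot)
        d,r=rel(pos,rot,s)
        n=max(np.linalg.norm(d-prev)/.0417,np.linalg.norm(r-pr)/.125)
        print('d',d.round(4),'r',r.round(3),'rows',round(n,1)); prev,pr=d,r
def clipw(sx,sy,x,z): return fw(sx*.068-sy*.009,sy*(.058+x),z)
E
python3 - <<'E'
from pl import *
y=F[2]
plan((clipw(1,1,.026,.14),y),(clipw(1,1,.026,.0735),y),(clipw(1,1,.075,.0735),y))
E
```

```text
t 2.98 pos [ 0.4937 -0.0284  0.2985] f [ 0.5  0.4 -0.9] open 0.0917 q [-0.21  0.24  1.5   0.    1.4  -0.22]
d [0.1133 0.0785 0.1589] r [ 0.002 -0.001 -0.057] rows 5.0
d [0.1132 0.0783 0.2254] r [ 0.002 -0.001 -0.057] rows 1.6
d [0.1622 0.0755 0.2254] r [ 0.002 -0.001 -0.057] rows 1.2
```

Emit:
play_rows --commands '[{"dx": 0.113, "dy": 0.0785, "dz": 0.159, "rx": 0, "ry": 0, "rz": -0.057, "gripper": 0}, {"dx": 0.113, "dy": 0.0785, "dz": 0.159, "rx": 0, "ry": 0, "rz": -0.057, "gripper": 0}, {"dx": 0.113, "dy": 0.0785, "dz": 0.159, "rx": 0, "ry": 0, "rz": -0.057, "gripper": 0}, {"dx": 0.113, "dy": 0.0785, "dz": 0.159, "rx": 0, "ry": 0, "rz": -0.057, "gripper": 0}, {"dx": 0.113, "dy": 0.0785, "dz": 0.159, "rx": 0, "ry": 0, "rz": -0.057, "gripper": 0}, {"dx": 0.113, "dy": 0.0785, "dz": 0.159, "rx": 0, "ry": 0, "rz": -0.057, "gripper": 0}, {"dx": 0.113, "dy": 0.0785, "dz": 0.159, "rx": 0, "ry": 0, "rz": -0.057, "gripper": 0}, {"dx": 0.113, "dy": 0.0785, "dz": 0.159, "rx": 0, "ry": 0, "rz": -0.057, "gripper": 0}]' --grip_force 30

```text
clock: 3.65
eef_pos: [0.5723, 0.0854, 0.1408]
orientation: [2.153, 2.286, 0.005]
contact_force: [-0.1, -0.4, -0.2]
opening: 0.0468
```

```bash
python3 - <<'E'
from pl import *
y=F[2]
plan((clipw(1,1,.026,.14),y),(clipw(1,1,.026,.0735),y),(clipw(1,1,.075,.0735),y))
c=cap('wrist','w3.png')
E
```

```text
t 3.65 pos [0.5723 0.0854 0.1408] f [-0.1 -0.4 -0.2] open 0.0468 q [ 0.02  0.53  1.51  0.    1.1  -0.05]
d [-0.0002  0.0001  0.0008] r [ 0.003 -0.001  0.002] rows 0.0
d [-0.0003 -0.0001  0.0673] r [ 0.003 -0.001  0.002] rows 1.6
d [ 0.0487 -0.0001  0.0673] r [ 0.003 -0.001  0.002] rows 1.2
```

View pics/w3.png

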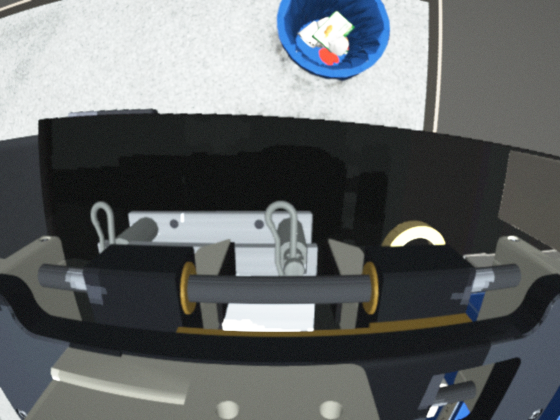

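Emit:
play_rows --commands '[{"dx": 0, "dy": 0, "dz": 0.03, "rx": 0, "ry": 0, "rz": 0, "gripper": 0}, {"dx": 0, "dy": 0, "dz": 0.055, "rx": 0, "ry": 0, "rz": 0, "gripper": 0}, {"dx": 0, "dy": 0, "dz": 0.067, "rx": 0, "ry": 0, "rz": 0, "gripper": 0}, {"dx": 0, "dy": 0, "dz": 0.067, "rx": 0, "ry": 0, "rz": 0, "gripper": 0}, {"dx": 0, "dy": 0, "dz": 0.067, "rx": 0, "ry": 0, "rz": 0, "gripper": 0.6}, {"dx": 0, "dy": 0, "dz": 0.067, "rx": 0, "ry": 0, "rz": 0, "gripper": 0.8}, {"dx": 0, "dy": 0, "dz": 0.067, "rx": 0, "ry": 0, "rz": 0, "gripper": 0.8}, {"dx": 0, "dy": 0, "dz": 0.067, "rx": 0, "ry": 0, "rz": 0, "gripper": 0.8}]' --grip_force 30

```text
clock: 4.37
eef_pos: [0.5738, 0.0848, 0.0762]
orientation: [2.152, 2.282, 0.01]
contact_force: [0.1, -0.0, -0.2]
opening: 0.0241
```

```bash
python3 - <<'E'
from pl import *
y=F[2]
plan((clipw(1,1,.026,.0735),y),(clipw(1,1,.08,.0735),y),(clipw(1,1,.08,.15),y))
c=cap('wrist','w4.png')
E
```

```text
t 4.37 pos [0.5738 0.0848 0.0762] f [ 0.1 -0.  -0.2] open 0.0241 q [ 0.01  0.61  1.58  0.    0.95 -0.05]
d [ 0.0005 -0.0014  0.0027] r [ 0.008 -0.001  0.   ] rows 0.1
d [ 0.0545 -0.0014  0.0027] r [ 0.008 -0.001  0.   ] rows 1.3
d [ 0.0545 -0.0008 -0.0737] r [ 0.008 -0.001  0.   ] rows 1.8
```

View pics/w4.png

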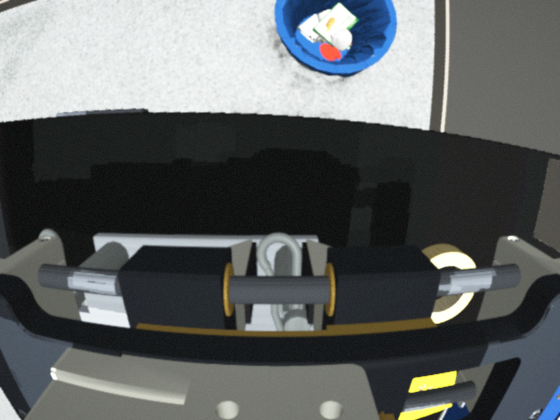

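Emit:
play_rows --commands '[{"dx": 0, "dy": 0, "dz": 0, "rx": 0, "ry": 0, "rz": 0, "gripper": 0.8}, {"dx": 0, "dy": 0, "dz": 0, "rx": 0, "ry": 0, "rz": 0, "gripper": 0.8}, {"dx": 0.01, "dy": 0, "dz": 0, "rx": 0, "ry": 0, "rz": 0, "gripper": 0.8}, {"dx": 0.025, "dy": 0, "dz": 0, "rx": 0, "ry": 0, "rz": 0, "gripper": 0.8}, {"dx": 0.04, "dy": 0, "dz": 0, "rx": 0, "ry": 0, "rz": 0, "gripper": 0.8}, {"dx": 0.055, "dy": 0, "dz": 0, "rx": 0, "ry": 0, "rz": 0, "gripper": 0.8}, {"dx": 0.06, "dy": 0, "dz": 0, "rx": 0, "ry": 0, "rz": 0, "gripper": 0.8}, {"dx": 0.06, "dy": 0, "dz": 0, "rx": 0, "ry": 0, "rz": 0, "gripper": 0.8}]' --grip_force 30

```text
clock: 5.08
eef_pos: [0.5698, 0.1464, 0.0758]
orientation: [2.15, 2.285, 0.009]
contact_force: [-0.7, 0.0, -0.7]
opening: 0.0206
```

```bash
python3 - <<'E'
from pl import *
T=[.4344,-.2205,-.0585]
plan((np.r_[env.read_state()['eef_pos'][:2],.14],F[2]),(body(T,(0,.04,.14)),T[2]),(body(T,(0,.035,.05)),T[2]))
c=cap('wrist','w5.png')
E
```

```text
t 5.08 pos [0.5698 0.1464 0.0758] f [-0.7  0.  -0.7] open 0.0206 q [0.12 0.62 1.55 0.   0.97 0.06]
d [ 0.0001  0.0005 -0.0642] r [ 0.007 -0.001  0.003] rows 1.5
d [-0.3182 -0.1523 -0.0655] r [ 0.007 -0.001  0.12 ] rows 8.5
d [-0.3232 -0.1535  0.0245] r [ 0.007 -0.001  0.12 ] rows 2.2
```

View pics/w5.png

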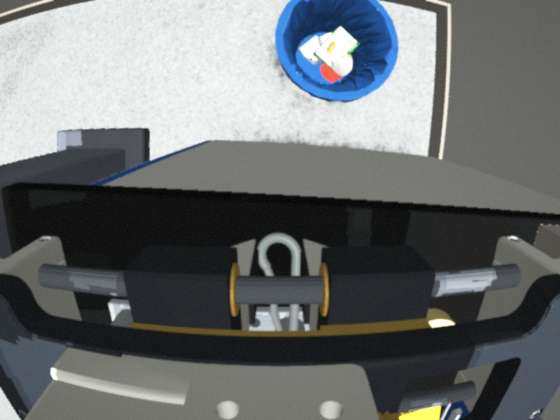

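Emit:
play_rows --commands '[{"dx": 0, "dy": 0, "dz": -0.035, "rx": 0, "ry": 0, "rz": 0, "gripper": 0.8}, {"dx": 0, "dy": 0, "dz": -0.065, "rx": 0, "ry": 0, "rz": 0, "gripper": 0.8}, {"dx": -0.035, "dy": -0.015, "dz": -0.075, "rx": 0, "ry": 0, "rz": 0.02, "gripper": 0.8}, {"dx": -0.07, "dy": -0.033, "dz": -0.075, "rx": 0, "ry": 0, "rz": 0.04, "gripper": 0.8}, {"dx": -0.107, "dy": -0.05, "dz": -0.075, "rx": 0, "ry": 0, "rz": 0.06, "gripper": 0.8}, {"dx": -0.144, "dy": -0.068, "dz": -0.075, "rx": 0, "ry": 0, "rz": 0.08, "gripper": 0.8}, {"dx": -0.181, "dy": -0.086, "dz": -0.075, "rx": 0, "ry": 0, "rz": 0.1, "gripper": 0.8}, {"dx": -0.218, "dy": -0.104, "dz": -0.075, "rx": 0, "ry": 0, "rz": 0.12, "gripper": 0.8}]' --grip_force 30

```text
clock: 5.8
eef_pos: [0.4775, -0.0807, 0.1501]
orientation: [2.285, 2.15, 0.009]
contact_force: [1.4, -1.4, -1.0]
opening: 0.0204
```

```bash
python3 - <<'E'
from pl import *
T=[.4344,-.2205,-.0585]
plan((body(T,(0,.035,.14)),T[2]),(body(T,(0,.035,.04)),T[2]))
c=cap('wrist','w6.png')
E
```

```text
t 5.8 pos [ 0.4775 -0.0807  0.1501] f [ 1.4 -1.4 -1. ] open 0.0204 q [-0.33  0.36  1.77  0.    1.01 -0.27]
d [-0.1072 -0.0346  0.0098] r [ 0.007 -0.001 -0.002] rows 2.7
d [-0.1073 -0.0354  0.1098] r [ 0.007 -0.001 -0.002] rows 2.4
```

View pics/w6.png

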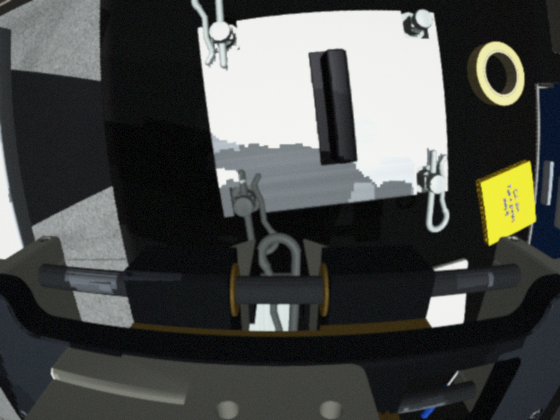

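Emit:
play_rows --commands '[{"dx": -0.037, "dy": -0.012, "dz": 0.003, "rx": 0, "ry": 0, "rz": 0, "gripper": 0.8}, {"dx": -0.073, "dy": -0.024, "dz": 0.007, "rx": 0, "ry": 0, "rz": 0, "gripper": 0.8}, {"dx": -0.107, "dy": -0.035, "dz": 0.01, "rx": 0, "ry": 0, "rz": 0, "gripper": 0.8}, {"dx": -0.107, "dy": -0.035, "dz": 0.03, "rx": 0, "ry": 0, "rz": 0, "gripper": 0.8}, {"dx": -0.107, "dy": -0.035, "dz": 0.06, "rx": 0, "ry": 0, "rz": 0, "gripper": 0.8}, {"dx": -0.107, "dy": -0.035, "dz": 0.08, "rx": 0, "ry": 0, "rz": 0, "gripper": 0.8}, {"dx": -0.107, "dy": -0.035, "dz": 0.085, "rx": 0, "ry": 0, "rz": 0, "gripper": 0.8}, {"dx": -0.107, "dy": -0.035, "dz": 0.085, "rx": 0, "ry": 0, "rz": 0, "gripper": 0.8}]' --grip_force 30

```text
clock: 6.52
eef_pos: [0.4326, -0.1914, 0.0639]
orientation: [2.292, 2.145, 0.002]
contact_force: [0.6, 0.3, 0.5]
opening: 0.0207
```

```bash
python3 - <<'E'
from pl import *
T=[.4344,-.2205,-.0585]
plan((body(T,(0,.035,.032)),T[2]))
for n in ['scene','wrist']:
    c=cap(n,n+'7.png')
E
```

```text
t 6.52 pos [ 0.4326 -0.1914  0.0639] f [0.6 0.3 0.5] open 0.0207 q [-0.58  0.48  1.88  0.    0.78 -0.51]
d [0.0061 0.0033 0.0319] r [ 0.002  0.001 -0.008] rows 0.8
```

View pics/scene7.png

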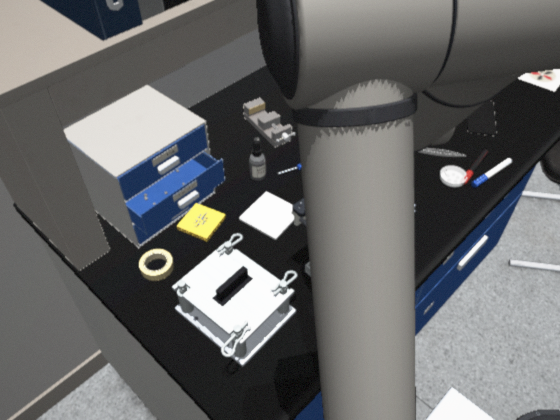

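View pics/wrist7.png

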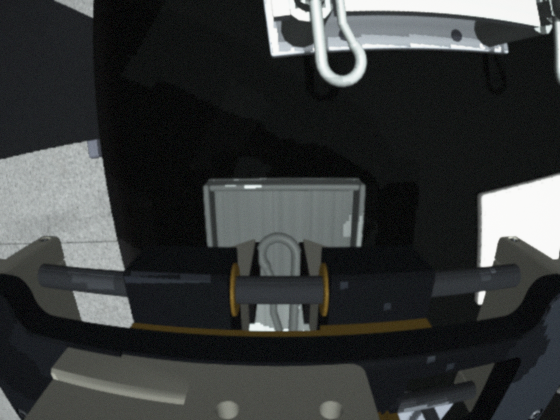

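Emit:
play_rows --commands '[{"dx": 0.006, "dy": 0.003, "dz": 0.015, "rx": 0, "ry": 0, "rz": 0, "gripper": 0.8}, {"dx": 0.006, "dy": 0.003, "dz": 0.03, "rx": 0, "ry": 0, "rz": 0, "gripper": 0.8}, {"dx": 0.006, "dy": 0.003, "dz": 0.032, "rx": 0, "ry": 0, "rz": 0, "gripper": 0.8}, {"dx": 0.006, "dy": 0.003, "dz": 0.032, "rx": 0, "ry": 0, "rz": 0, "gripper": 0.3}, {"dx": 0.006, "dy": 0.003, "dz": 0.032, "rx": 0, "ry": 0, "rz": 0, "gripper": 0.2}, {"dx": 0.006, "dy": 0.003, "dz": 0.032, "rx": 0, "ry": 0, "rz": 0, "gripper": 0.2}, {"dx": 0.006, "dy": 0.003, "dz": 0.01, "rx": 0, "ry": 0, "rz": 0, "gripper": 0.1}, {"dx": 0.006, "dy": 0.003, "dz": -0.03, "rx": 0, "ry": 0, "rz": 0, "gripper": 0}]' --grip_force 30

```text
clock: 7.28
eef_pos: [0.4354, -0.1849, 0.0943]
orientation: [-2.293, -2.147, -0.001]
contact_force: [0.8, -1.0, 0.3]
opening: 0.0434
```

```bash
python3 - <<'E'
from pl import *
y=F[2]
plan((clipw(-1,1,.026,.14),y),(clipw(-1,1,.026,.0715),y))
c=cap('wrist','w8.png')
E
```

```text
t 7.28 pos [ 0.4354 -0.1849  0.0943] f [ 0.8 -1.   0.3] open 0.0434 q [-0.56  0.43  1.85  0.    0.86 -0.5 ]
d [ 0.2617 -0.016  -0.0455] r [ 0.    -0.001 -0.124] rows 6.4
d [ 0.2617 -0.0161  0.023 ] r [ 0.    -0.001 -0.124] rows 1.6
```

View pics/w8.png

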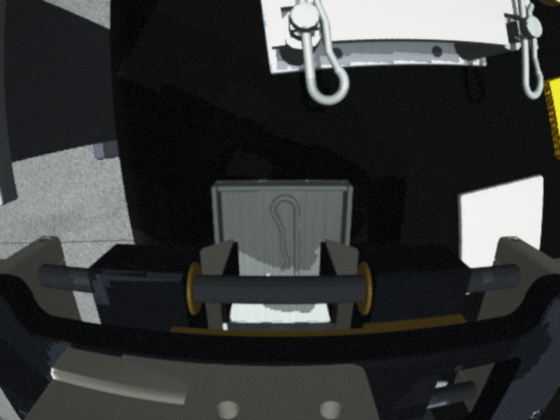

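Emit:
play_rows --commands '[{"dx": 0.02, "dy": -0.002, "dz": -0.035, "rx": 0, "ry": 0, "rz": -0.02, "gripper": 0}, {"dx": 0.055, "dy": -0.004, "dz": -0.046, "rx": 0, "ry": 0, "rz": -0.05, "gripper": 0}, {"dx": 0.096, "dy": -0.006, "dz": -0.046, "rx": 0, "ry": 0, "rz": -0.08, "gripper": 0}, {"dx": 0.137, "dy": -0.009, "dz": -0.046, "rx": 0, "ry": 0, "rz": -0.124, "gripper": 0}, {"dx": 0.178, "dy": -0.011, "dz": -0.046, "rx": 0, "ry": 0, "rz": -0.124, "gripper": 0}, {"dx": 0.219, "dy": -0.014, "dz": -0.046, "rx": 0, "ry": 0, "rz": -0.124, "gripper": 0}, {"dx": 0.25, "dy": -0.016, "dz": -0.046, "rx": 0, "ry": 0, "rz": -0.124, "gripper": 0}, {"dx": 0.262, "dy": -0.016, "dz": -0.046, "rx": 0, "ry": 0, "rz": -0.124, "gripper": 0}]' --grip_force 30

```text
clock: 8.0
eef_pos: [0.4401, 0.0789, 0.1482]
orientation: [2.142, 2.278, 0.008]
contact_force: [-0.3, 0.0, 0.1]
opening: 0.0458
```

```bash
python3 - <<'E'
from pl import *
y=F[2]
plan((clipw(-1,1,.026,.14),y),(clipw(-1,1,.026,.0735),y))
c=cap('wrist','w9.png')
plan((clipw(-1,1,.026,.14),y),(clipw(-1,1,.026,.0735),y))
E
```

```text
t 8.0 pos [0.4401 0.0789 0.1482] f [-0.3  0.   0.1] open 0.0458 q [ 0.01  0.3   1.87 -0.01  0.96 -0.05]
d [-0.0014 -0.0036  0.0082] r [0.014 0.007 0.003] rows 0.2
d [-0.0009 -0.0046  0.0747] r [0.014 0.007 0.003] rows 1.6
t 8.05 pos [0.4404 0.0792 0.1482] f [-0.4  1.6 -0.4] open 0.0463 q [ 0.01  0.3   1.87 -0.01  0.96 -0.05]
d [-0.0016 -0.004   0.0081] r [0.014 0.007 0.004] rows 0.2
d [-0.0011 -0.005   0.0746] r [0.014 0.007 0.004] rows 1.6
```

View pics/w9.png

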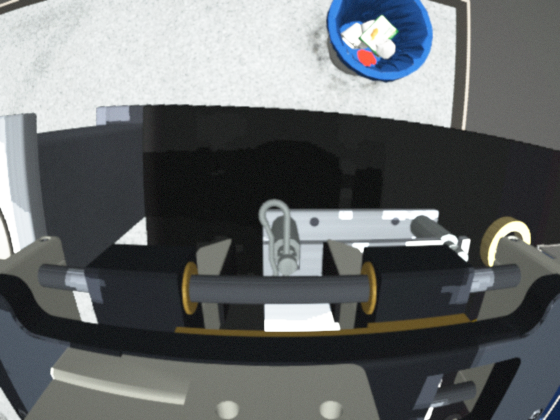

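Emit:
play_rows --commands '[{"dx": -0.001, "dy": -0.005, "dz": 0.03, "rx": 0.014, "ry": 0.007, "rz": 0, "gripper": 0}, {"dx": -0.001, "dy": -0.005, "dz": 0.06, "rx": 0.014, "ry": 0.007, "rz": 0, "gripper": 0}, {"dx": -0.001, "dy": -0.005, "dz": 0.075, "rx": 0.014, "ry": 0.007, "rz": 0, "gripper": 0}, {"dx": -0.001, "dy": -0.005, "dz": 0.075, "rx": 0.014, "ry": 0.007, "rz": 0, "gripper": 0.2}, {"dx": -0.001, "dy": -0.005, "dz": 0.075, "rx": 0.014, "ry": 0.007, "rz": 0, "gripper": 0.8}, {"dx": -0.001, "dy": -0.005, "dz": 0.075, "rx": 0.014, "ry": 0.007, "rz": 0, "gripper": 0.8}, {"dx": -0.001, "dy": -0.005, "dz": 0.075, "rx": 0.014, "ry": 0.007, "rz": 0, "gripper": 0.8}, {"dx": -0.001, "dy": -0.005, "dz": 0.075, "rx": 0.014, "ry": 0.007, "rz": 0, "gripper": 0.8}]' --grip_force 30

```text
clock: 8.72
eef_pos: [0.4378, 0.0772, 0.0744]
orientation: [2.15, 2.287, 0.004]
contact_force: [1.2, -0.1, 1.5]
opening: 0.0206
```

```bash
python3 - <<'E'
from pl import *
y=F[2]
plan((clipw(-1,1,.026,.0735),y),(clipw(-1,1,.08,.0735),y))
E
```

```text
t 8.72 pos [0.4378 0.0772 0.0744] f [ 1.2 -0.1  1.5] open 0.0206 q [ 0.    0.42  1.95 -0.    0.77 -0.06]
d [ 0.0001 -0.0012  0.0009] r [0.004 0.    0.003] rows 0.0
d [ 0.0541 -0.001   0.0009] r [0.004 0.    0.003] rows 1.3
```

Gripped. Pull out and lift.

Emit:
play_rows --commands '[{"dx": 0.01, "dy": 0, "dz": 0, "rx": 0, "ry": 0, "rz": 0, "gripper": 0.8}, {"dx": 0.025, "dy": 0, "dz": 0, "rx": 0, "ry": 0, "rz": 0, "gripper": 0.8}, {"dx": 0.04, "dy": 0, "dz": 0, "rx": 0, "ry": 0, "rz": 0, "gripper": 0.8}, {"dx": 0.06, "dy": 0, "dz": 0, "rx": 0, "ry": 0, "rz": 0, "gripper": 0.8}, {"dx": 0.06, "dy": 0, "dz": 0, "rx": 0, "ry": 0, "rz": 0, "gripper": 0.8}, {"dx": 0.06, "dy": 0, "dz": -0.02, "rx": 0, "ry": 0, "rz": 0, "gripper": 0.8}, {"dx": 0.06, "dy": 0, "dz": -0.055, "rx": 0, "ry": 0, "rz": 0, "gripper": 0.8}, {"dx": 0.06, "dy": 0, "dz": -0.08, "rx": 0, "ry": 0, "rz": 0, "gripper": 0.8}]' --grip_force 30

```text
clock: 9.38
eef_pos: [0.4337, 0.1374, 0.1563]
orientation: [2.149, 2.288, 0.004]
contact_force: [0.4, 0.7, -0.8]
opening: 0.0205
```

```bash
python3 - <<'E'
from pl import *
T=[.4344,-.2205,-.0585]
plan((body(T,(0.005,.035,.15)),T[2]))
cap('wrist','w10.png')
E
```

```text
t 9.38 pos [0.4337 0.1374 0.1563] f [ 0.4  0.7 -0.8] open 0.0205 q [ 0.14  0.3   1.83 -0.    1.    0.08]
d [-0.3231 -0.0125  0.0064] r [0.004 0.    0.121] rows 7.8
```

View pics/w10.png

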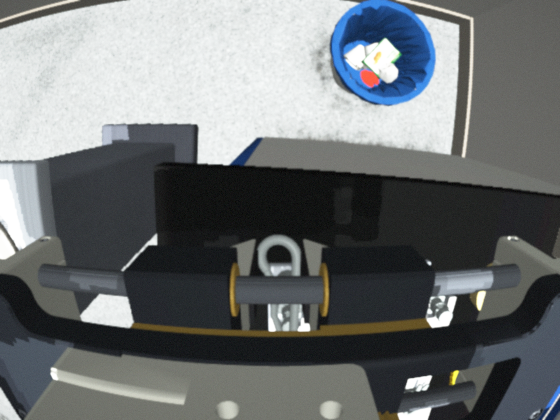

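Emit:
play_rows --commands '[{"dx": -0.04, "dy": -0.002, "dz": 0, "rx": 0, "ry": 0, "rz": 0.02, "gripper": 0.8}, {"dx": -0.08, "dy": -0.003, "dz": 0, "rx": 0, "ry": 0, "rz": 0.04, "gripper": 0.8}, {"dx": -0.12, "dy": -0.005, "dz": 0, "rx": 0, "ry": 0, "rz": 0.06, "gripper": 0.8}, {"dx": -0.16, "dy": -0.006, "dz": 0, "rx": 0, "ry": 0, "rz": 0.08, "gripper": 0.8}, {"dx": -0.2, "dy": -0.008, "dz": 0, "rx": 0, "ry": 0, "rz": 0.1, "gripper": 0.8}, {"dx": -0.24, "dy": -0.009, "dz": 0, "rx": 0, "ry": 0, "rz": 0.12, "gripper": 0.8}, {"dx": -0.28, "dy": -0.011, "dz": 0, "rx": 0, "ry": 0, "rz": 0.12, "gripper": 0.8}, {"dx": -0.31, "dy": -0.012, "dz": 0.01, "rx": 0, "ry": 0, "rz": 0.12, "gripper": 0.8}]' --grip_force 30

```text
clock: 10.1
eef_pos: [0.4445, -0.176, 0.152]
orientation: [2.277, 2.147, 0.017]
contact_force: [1.1, -0.0, 1.0]
opening: 0.0202
```

```bash
python3 - <<'E'
from pl import *
T=[.4344,-.2205,-.0585]
plan((body(T,(0.005,.035,.15)),T[2]),(body(T,(0.005,.035,.036)),T[2]))
cap('wrist','w11.png')
E
```

```text
t 10.1 pos [ 0.4445 -0.176   0.152 ] f [ 1.1 -0.   1. ] open 0.0202 q [-0.54  0.34  1.79  0.01  1.   -0.49]
d [-0.0101 -0.0025  0.0019] r [ 0.016  0.001 -0.   ] rows 0.3
d [-0.01   -0.0043  0.1159] r [ 0.016  0.001 -0.   ] rows 2.7
```

View pics/w11.png

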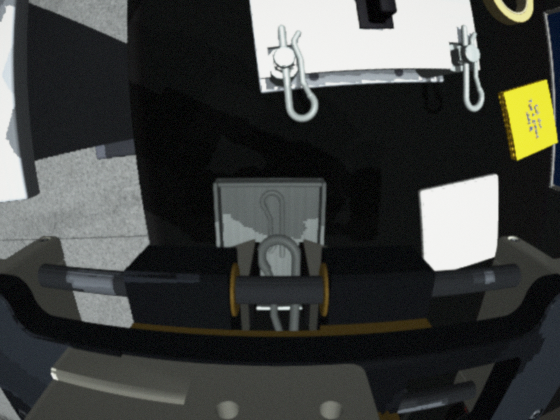

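Emit:
play_rows --commands '[{"dx": -0.01, "dy": -0.007, "dz": 0.035, "rx": 0.016, "ry": 0, "rz": 0, "gripper": 0.8}, {"dx": -0.01, "dy": -0.007, "dz": 0.07, "rx": 0.016, "ry": 0, "rz": 0, "gripper": 0.8}, {"dx": -0.01, "dy": -0.007, "dz": 0.1, "rx": 0.016, "ry": 0, "rz": 0, "gripper": 0.8}, {"dx": -0.01, "dy": -0.007, "dz": 0.115, "rx": 0.016, "ry": 0, "rz": 0, "gripper": 0.8}, {"dx": -0.01, "dy": -0.007, "dz": 0.115, "rx": 0.016, "ry": 0, "rz": 0, "gripper": 0.8}, {"dx": -0.01, "dy": -0.007, "dz": 0.115, "rx": 0.016, "ry": 0, "rz": 0, "gripper": 0.2}, {"dx": -0.01, "dy": -0.007, "dz": 0.115, "rx": 0.016, "ry": 0, "rz": 0, "gripper": 0.2}, {"dx": -0.01, "dy": -0.007, "dz": 0.115, "rx": 0.016, "ry": 0, "rz": 0, "gripper": 0.2}]' --grip_force 30

```text
clock: 10.82
eef_pos: [0.4391, -0.1898, 0.036]
orientation: [2.285, 2.151, -0.003]
contact_force: [0.7, -0.2, 1.3]
opening: 0.0348
```

```bash
python3 - <<'E'
from pl import *
p=env.read_state()['eef_pos']
plan((p+[0,0,.11],F[2]),(clipw(1,-1,.026,.14),F[2]))
E
```

```text
t 10.82 pos [ 0.4391 -0.1898  0.036 ] f [ 0.7 -0.2  1.3] open 0.0348 q [-0.57  0.53  1.89 -0.    0.72 -0.5 ]
d [-4.0e-04  1.0e-04 -1.1e-01] r [ 0.001  0.003 -0.119] rows 2.6
d [ 0.1175  0.1543 -0.1043] r [ 0.001  0.003 -0.119] rows 4.7
```

Emit:
play_rows --commands '[{"dx": 0, "dy": 0, "dz": -0.03, "rx": 0, "ry": 0, "rz": 0, "gripper": 0.1}, {"dx": 0, "dy": 0, "dz": -0.07, "rx": 0, "ry": 0, "rz": 0, "gripper": 0}, {"dx": 0, "dy": 0, "dz": -0.11, "rx": 0, "ry": 0, "rz": 0, "gripper": 0}, {"dx": 0.025, "dy": 0.032, "dz": -0.11, "rx": 0, "ry": 0, "rz": -0.05, "gripper": 0}, {"dx": 0.05, "dy": 0.064, "dz": -0.11, "rx": 0, "ry": 0, "rz": -0.1, "gripper": 0}, {"dx": 0.075, "dy": 0.096, "dz": -0.11, "rx": 0, "ry": 0, "rz": -0.12, "gripper": 0}, {"dx": 0.1, "dy": 0.128, "dz": -0.108, "rx": 0, "ry": 0, "rz": -0.12, "gripper": 0}, {"dx": 0.117, "dy": 0.154, "dz": -0.104, "rx": 0, "ry": 0, "rz": -0.12, "gripper": 0}]' --grip_force 30

```text
clock: 11.48
eef_pos: [0.6025, -0.0796, 0.1422]
orientation: [2.148, 2.283, 0.001]
contact_force: [0.6, -1.6, -0.1]
opening: 0.0458
```

```bash
python3 - <<'E'
from pl import *
y=F[2]
cap('wrist','w12.png')
plan((clipw(1,-1,.026,.14),y),(clipw(1,-1,.026,.0735),y))
E
```

```text
t 11.53 pos [ 0.6058 -0.0774  0.1408] f [0.4 2.  0.1] open 0.046 q [-0.25  0.58  1.42 -0.    1.14 -0.31]
d [-0.0037 -0.0059  0.0008] r [0.007 0.003 0.004] rows 0.2
d [-0.0035 -0.0064  0.0673] r [0.007 0.003 0.004] rows 1.6
```

View pics/w12.png

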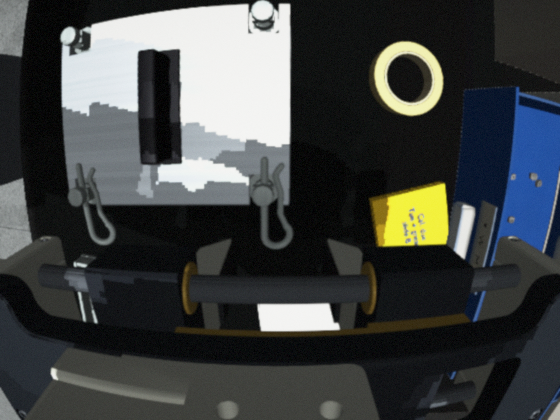

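Emit:
play_rows --commands '[{"dx": -0.003, "dy": -0.006, "dz": 0.03, "rx": 0.007, "ry": 0.003, "rz": 0, "gripper": 0}, {"dx": -0.003, "dy": -0.006, "dz": 0.055, "rx": 0.007, "ry": 0.003, "rz": 0, "gripper": 0}, {"dx": -0.003, "dy": -0.006, "dz": 0.067, "rx": 0.007, "ry": 0.003, "rz": 0, "gripper": 0}, {"dx": -0.003, "dy": -0.006, "dz": 0.067, "rx": 0.007, "ry": 0.003, "rz": 0, "gripper": 0.2}, {"dx": -0.003, "dy": -0.006, "dz": 0.067, "rx": 0.007, "ry": 0.003, "rz": 0, "gripper": 0.8}, {"dx": -0.003, "dy": -0.006, "dz": 0.067, "rx": 0.007, "ry": 0.003, "rz": 0, "gripper": 0.8}, {"dx": -0.003, "dy": -0.006, "dz": 0.067, "rx": 0.007, "ry": 0.003, "rz": 0, "gripper": 0.8}, {"dx": -0.003, "dy": -0.006, "dz": 0.067, "rx": 0.007, "ry": 0.003, "rz": 0, "gripper": 0.8}]' --grip_force 30

```text
clock: 12.2
eef_pos: [0.6012, -0.0813, 0.0754]
orientation: [2.149, 2.288, 0.002]
contact_force: [-0.6, 0.1, 1.1]
opening: 0.0207
```

```bash
python3 - <<'E'
from pl import *
y=F[2]
plan((clipw(1,-1,.026,.0735),y),(clipw(1,-1,.08,.0735),y))
cap('wrist','w13.png')
E
```

```text
t 12.2 pos [ 0.6012 -0.0813  0.0754] f [-0.6  0.1  1.1] open 0.0207 q [-0.26  0.65  1.49 -0.    1.   -0.32]
d [-0.     -0.001   0.0019] r [0.003 0.001 0.004] rows 0.1
d [-0.054  -0.0013  0.002 ] r [0.003 0.001 0.004] rows 1.3
```

View pics/w13.png

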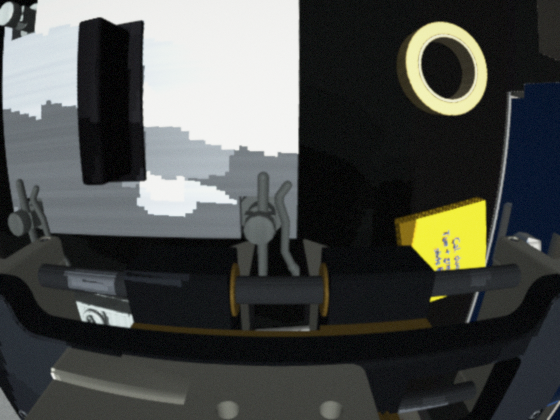

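Gripped; pull towards -y, then lift.

Emit:
play_rows --commands '[{"dx": -0.01, "dy": 0, "dz": 0, "rx": 0, "ry": 0, "rz": 0, "gripper": 0.8}, {"dx": -0.025, "dy": 0, "dz": 0, "rx": 0, "ry": 0, "rz": 0, "gripper": 0.8}, {"dx": -0.04, "dy": 0, "dz": 0, "rx": 0, "ry": 0, "rz": 0, "gripper": 0.8}, {"dx": -0.06, "dy": 0, "dz": 0, "rx": 0, "ry": 0, "rz": 0, "gripper": 0.8}, {"dx": -0.06, "dy": 0, "dz": 0, "rx": 0, "ry": 0, "rz": 0, "gripper": 0.8}, {"dx": -0.06, "dy": 0, "dz": -0.02, "rx": 0, "ry": 0, "rz": 0, "gripper": 0.8}, {"dx": -0.06, "dy": 0, "dz": -0.04, "rx": 0, "ry": 0, "rz": 0, "gripper": 0.8}, {"dx": -0.06, "dy": 0, "dz": -0.04, "rx": 0, "ry": 0, "rz": 0, "gripper": 0.8}]' --grip_force 30

```text
clock: 12.92
eef_pos: [0.6068, -0.1433, 0.1191]
orientation: [2.146, 2.282, 0.006]
contact_force: [0.2, -0.6, 1.1]
opening: 0.0203
```

```bash
python3 - <<'E'
from pl import *
T=[.4344,-.2205,-.0585]
cap('wrist','w14.png')
plan((body(T,(0,-.033,.12)),T[2]),(body(T,(0,-.033,.036)),T[2]))
E
```

```text
t 12.97 pos [ 0.6061 -0.1428  0.1173] f [ 0.3  0.1 -1.2] open 0.0203 q [-0.35  0.62  1.4  -0.    1.11 -0.42]
d [-0.0998 -0.1801 -0.0036] r [0.007 0.003 0.12 ] rows 4.9
d [-0.0995 -0.1806  0.0804] r [0.007 0.003 0.12 ] rows 2.0
```

View pics/w14.png

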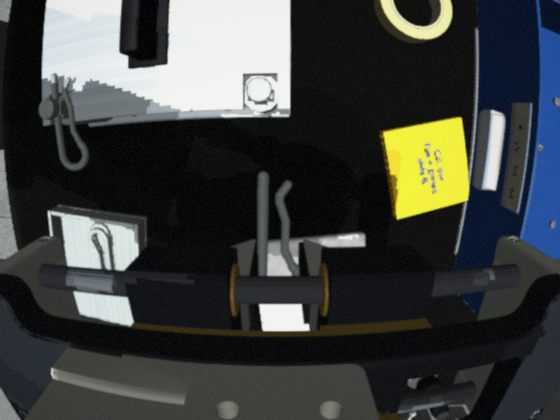

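Emit:
play_rows --commands '[{"dx": -0.018, "dy": -0.034, "dz": 0, "rx": 0, "ry": 0, "rz": 0.03, "gripper": 0.8}, {"dx": -0.036, "dy": -0.068, "dz": 0, "rx": 0, "ry": 0, "rz": 0.06, "gripper": 0.8}, {"dx": -0.054, "dy": -0.1, "dz": 0, "rx": 0, "ry": 0, "rz": 0.09, "gripper": 0.8}, {"dx": -0.072, "dy": -0.135, "dz": 0, "rx": 0, "ry": 0, "rz": 0.12, "gripper": 0.8}, {"dx": -0.09, "dy": -0.165, "dz": 0, "rx": 0, "ry": 0, "rz": 0.12, "gripper": 0.8}, {"dx": -0.1, "dy": -0.18, "dz": 0, "rx": 0, "ry": 0, "rz": 0.12, "gripper": 0.8}, {"dx": -0.1, "dy": -0.18, "dz": 0.02, "rx": 0, "ry": 0, "rz": 0.12, "gripper": 0.8}, {"dx": -0.1, "dy": -0.18, "dz": 0.045, "rx": 0, "ry": 0, "rz": 0.12, "gripper": 0.8}]' --grip_force 30

```text
clock: 13.63
eef_pos: [0.4326, -0.2559, 0.0718]
orientation: [2.281, 2.145, 0.006]
contact_force: [0.4, -1.0, -0.7]
opening: 0.0202
```

```bash
python3 - <<'E'
from pl import *
T=[.4344,-.2205,-.0585]
cap('wrist','w15.png')
plan((body(T,(0,-.033,.12)),T[2]),(body(T,(0,-.033,.036)),T[2]))
E
```

```text
t 13.68 pos [ 0.4302 -0.2533  0.0666] f [-2.   1.  -3.3] open 0.0205 q [-0.69  0.51  1.81  0.    0.82 -0.63]
d [ 0.0001  0.0024 -0.0534] r [ 0.003 -0.001 -0.002] rows 1.3
d [-0.      0.0022  0.0306] r [ 0.003 -0.001 -0.002] rows 2.0
```

View pics/w15.png

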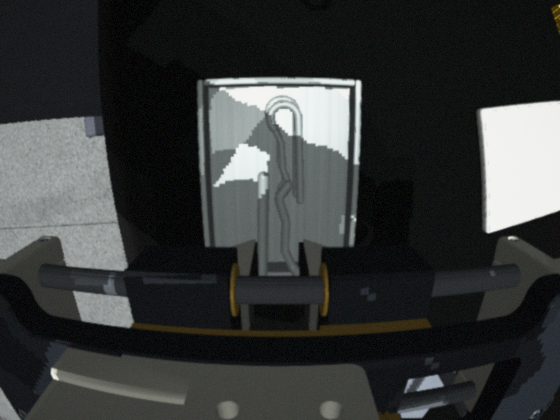

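Emit:
play_rows --commands '[{"dx": 0, "dy": 0.002, "dz": 0.015, "rx": 0, "ry": 0, "rz": 0, "gripper": 0.8}, {"dx": 0, "dy": 0.002, "dz": 0.03, "rx": 0, "ry": 0, "rz": 0, "gripper": 0.8}, {"dx": 0, "dy": 0.002, "dz": 0.03, "rx": 0, "ry": 0, "rz": 0, "gripper": 0.8}, {"dx": 0, "dy": 0.002, "dz": 0.03, "rx": 0, "ry": 0, "rz": 0, "gripper": 0.2}, {"dx": 0, "dy": 0.002, "dz": 0.03, "rx": 0, "ry": 0, "rz": 0, "gripper": 0.2}, {"dx": 0, "dy": 0.002, "dz": 0.03, "rx": 0, "ry": 0, "rz": 0, "gripper": 0.2}, {"dx": 0, "dy": 0.002, "dz": 0, "rx": 0, "ry": 0, "rz": 0, "gripper": 0.1}, {"dx": 0, "dy": 0.002, "dz": -0.04, "rx": 0, "ry": 0, "rz": 0, "gripper": 0}]' --grip_force 30

```text
clock: 14.35
eef_pos: [0.4306, -0.2523, 0.1056]
orientation: [-2.285, -2.15, -0.003]
contact_force: [1.6, -1.1, 0.2]
opening: 0.0434
```

```bash
python3 - <<'E'
from pl import *
cap('wrist','w16.png')
plan((clipw(-1,-1,.026,.14),F[2]),(clipw(-1,-1,.026,.0735),F[2]))
E
```

```text
t 14.4 pos [ 0.4347 -0.2554  0.1146] f [ 3.9 -2.2  6.2] open 0.0446 q [-0.68  0.44  1.76  0.    0.93 -0.63]
d [ 0.1673  0.0199 -0.0259] r [ 0.01   0.005 -0.119] rows 4.1
d [0.1676 0.0192 0.0406] r [ 0.01   0.005 -0.119] rows 1.6
```

View pics/w16.png

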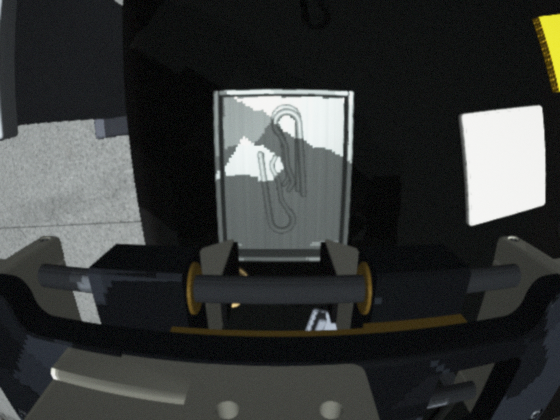

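Three clips are in the tray. Go for the last.

Emit:
play_rows --commands '[{"dx": 0.03, "dy": 0.003, "dz": -0.02, "rx": 0.01, "ry": 0.005, "rz": -0.03, "gripper": 0}, {"dx": 0.065, "dy": 0.007, "dz": -0.026, "rx": 0.01, "ry": 0.005, "rz": -0.06, "gripper": 0}, {"dx": 0.1, "dy": 0.012, "dz": -0.026, "rx": 0.01, "ry": 0.005, "rz": -0.09, "gripper": 0}, {"dx": 0.135, "dy": 0.016, "dz": -0.026, "rx": 0.01, "ry": 0.005, "rz": -0.12, "gripper": 0}, {"dx": 0.16, "dy": 0.019, "dz": -0.026, "rx": 0.01, "ry": 0.005, "rz": -0.12, "gripper": 0}, {"dx": 0.167, "dy": 0.02, "dz": -0.026, "rx": 0.01, "ry": 0.005, "rz": -0.12, "gripper": 0}, {"dx": 0.167, "dy": 0.02, "dz": -0.026, "rx": 0.01, "ry": 0.005, "rz": -0.12, "gripper": 0}, {"dx": 0.167, "dy": 0.02, "dz": -0.026, "rx": 0.01, "ry": 0.005, "rz": -0.12, "gripper": 0}]' --grip_force 30

```text
clock: 15.07
eef_pos: [0.4648, -0.0901, 0.1406]
orientation: [2.152, 2.287, 0.0]
contact_force: [-0.0, 0.1, -0.5]
opening: 0.0459
```

```bash
python3 - <<'E'
from pl import *
cap('wrist','w17.png')
plan((clipw(-1,-1,.026,.14),F[2]),(clipw(-1,-1,.026,.0735),F[2]))
E
```

```text
t 15.12 pos [ 0.4647 -0.0907  0.1405] f [ 0.5 -0.3 -0.1] open 0.0459 q [-0.35  0.36  1.8  -0.    0.98 -0.41]
d [ 0.0013 -0.0002  0.0005] r [0.001 0.001 0.001] rows 0.0
d [ 0.0014 -0.0003  0.067 ] r [0.001 0.001 0.001] rows 1.6
```

View pics/w17.png

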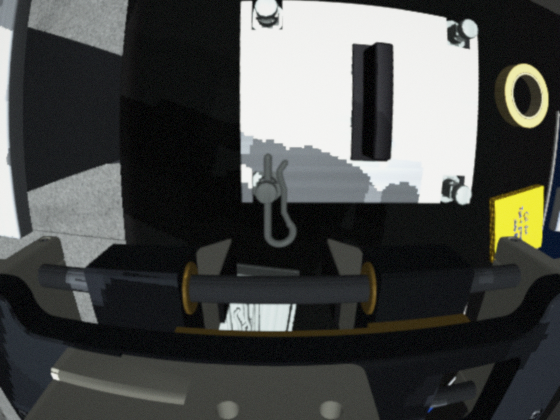

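Emit:
play_rows --commands '[{"dx": 0.001, "dy": 0, "dz": 0.03, "rx": 0, "ry": 0, "rz": 0, "gripper": 0}, {"dx": 0.001, "dy": 0, "dz": 0.055, "rx": 0, "ry": 0, "rz": 0, "gripper": 0}, {"dx": 0.001, "dy": 0, "dz": 0.067, "rx": 0, "ry": 0, "rz": 0, "gripper": 0}, {"dx": 0.001, "dy": 0, "dz": 0.067, "rx": 0, "ry": 0, "rz": 0, "gripper": 0.2}, {"dx": 0.001, "dy": 0, "dz": 0.067, "rx": 0, "ry": 0, "rz": 0, "gripper": 0.8}, {"dx": 0.001, "dy": 0, "dz": 0.067, "rx": 0, "ry": 0, "rz": 0, "gripper": 0.8}, {"dx": 0.001, "dy": 0, "dz": 0.067, "rx": 0, "ry": 0, "rz": 0, "gripper": 0.8}, {"dx": 0.001, "dy": 0, "dz": 0.067, "rx": 0, "ry": 0, "rz": 0, "gripper": 0.8}]' --grip_force 30

```text
clock: 15.78
eef_pos: [0.4653, -0.0903, 0.0745]
orientation: [2.152, 2.284, 0.001]
contact_force: [-0.9, -0.6, 0.4]
opening: 0.0204
```

Emit:
play_rows --commands '[{"dx": -0.01, "dy": 0, "dz": 0, "rx": 0, "ry": 0, "rz": 0, "gripper": 0.8}, {"dx": -0.025, "dy": 0, "dz": 0, "rx": 0, "ry": 0, "rz": 0, "gripper": 0.8}, {"dx": -0.04, "dy": 0, "dz": 0, "rx": 0, "ry": 0, "rz": 0, "gripper": 0.8}, {"dx": -0.06, "dy": 0, "dz": 0, "rx": 0, "ry": 0, "rz": 0, "gripper": 0.8}, {"dx": -0.06, "dy": 0, "dz": 0, "rx": 0, "ry": 0, "rz": 0, "gripper": 0.8}, {"dx": -0.06, "dy": 0, "dz": -0.02, "rx": 0, "ry": 0, "rz": 0, "gripper": 0.8}, {"dx": -0.06, "dy": 0, "dz": -0.03, "rx": 0, "ry": 0, "rz": 0, "gripper": 0.8}, {"dx": -0.06, "dy": 0, "dz": -0.03, "rx": 0, "ry": 0, "rz": 0, "gripper": 0.8}]' --grip_force 30

```text
clock: 16.45
eef_pos: [0.4699, -0.1509, 0.1067]
orientation: [2.15, 2.281, 0.003]
contact_force: [1.0, 0.1, -0.1]
opening: 0.0202
```

```bash
python3 - <<'E'
from pl import *
T=[.4344,-.2205,-.0585]
cap('wrist','w18.png')
plan((body(T,(0,-.033,.1)),T[2]),(body(T,(0,-.033,.038)),T[2]))
E
```

```text
t 16.5 pos [ 0.4694 -0.1505  0.1056] f [ 0.2  1.1 -0.5] open 0.0206 q [-0.47  0.44  1.79 -0.    0.91 -0.52]
d [-0.1005 -0.0429  0.0057] r [0.005 0.003 0.118] rows 2.6
d [-0.1003 -0.0432  0.0677] r [0.005 0.003 0.118] rows 1.5
```

View pics/w18.png

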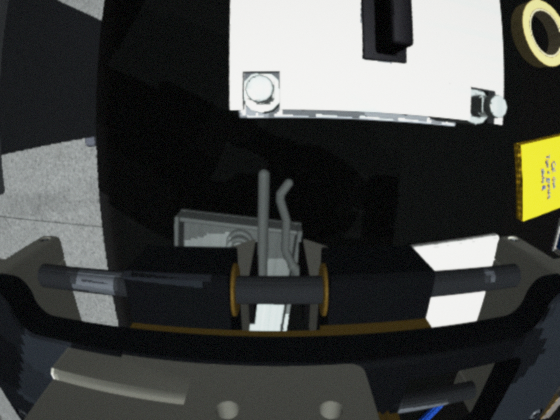

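Emit:
play_rows --commands '[{"dx": -0.035, "dy": -0.014, "dz": 0, "rx": 0, "ry": 0, "rz": 0.06, "gripper": 0.8}, {"dx": -0.07, "dy": -0.028, "dz": 0, "rx": 0, "ry": 0, "rz": 0.12, "gripper": 0.8}, {"dx": -0.1, "dy": -0.043, "dz": 0, "rx": 0, "ry": 0, "rz": 0.12, "gripper": 0.8}, {"dx": -0.1, "dy": -0.043, "dz": 0.02, "rx": 0, "ry": 0, "rz": 0.12, "gripper": 0.8}, {"dx": -0.1, "dy": -0.043, "dz": 0.045, "rx": 0, "ry": 0, "rz": 0.12, "gripper": 0.8}, {"dx": -0.1, "dy": -0.043, "dz": 0.065, "rx": 0, "ry": 0, "rz": 0.12, "gripper": 0.8}, {"dx": -0.1, "dy": -0.043, "dz": 0.068, "rx": 0, "ry": 0, "rz": 0.12, "gripper": 0.8}, {"dx": -0.1, "dy": -0.043, "dz": 0.068, "rx": 0, "ry": 0, "rz": 0.12, "gripper": 0.8}]' --grip_force 30

```text
clock: 17.17
eef_pos: [0.4317, -0.2522, 0.0363]
orientation: [2.286, 2.152, 0.002]
contact_force: [0.6, -1.2, 0.3]
opening: 0.0204
```

```bash
python3 - <<'E'
from pl import *
T=[.4344,-.2205,-.0585]
cap('wrist','w19.png')
plan((body(T,(0,-.033,.036)),T[2]))
E
```

```text
t 17.22 pos [ 0.4325 -0.2527  0.0375] f [-1.  -0.6  0.4] open 0.0202 q [-0.68  0.56  1.83  0.    0.75 -0.62]
d [-0.0007 -0.      0.0015] r [ 0.004  0.002 -0.002] rows 0.0
```

View pics/w19.png

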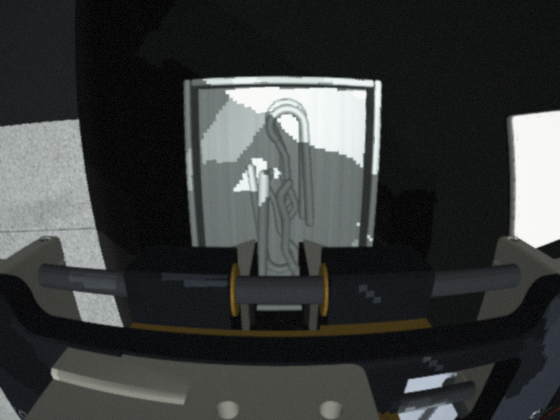

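Emit:
play_rows --commands '[{"dx": 0, "dy": 0, "dz": 0, "rx": 0, "ry": 0, "rz": 0, "gripper": 0.2}, {"dx": 0, "dy": 0, "dz": 0, "rx": 0, "ry": 0, "rz": 0, "gripper": 0.2}, {"dx": 0, "dy": 0, "dz": 0, "rx": 0, "ry": 0, "rz": 0, "gripper": 0.2}, {"dx": 0, "dy": 0, "dz": -0.02, "rx": 0, "ry": 0, "rz": 0, "gripper": 0.1}, {"dx": 0, "dy": 0, "dz": -0.06, "rx": 0, "ry": 0, "rz": 0, "gripper": 0}, {"dx": 0.01, "dy": 0, "dz": -0.1, "rx": 0, "ry": 0, "rz": 0, "gripper": -0.3}, {"dx": 0.04, "dy": 0, "dz": -0.12, "rx": 0, "ry": 0, "rz": -0.03, "gripper": -0.3}, {"dx": 0.07, "dy": 0.02, "dz": -0.13, "rx": 0, "ry": 0, "rz": -0.06, "gripper": -0.3}]' --grip_force 30

```text
clock: 17.88
eef_pos: [0.4555, -0.1841, 0.1715]
orientation: [2.217, 2.212, 0.003]
contact_force: [2.0, 0.5, 0.3]
opening: 0.0586
```

```bash
python3 - <<'E'
from pl import *
cap('wrist','w20.png')
plan((fw(0,0,.15),F[2]),(fw(0,0,.091),F[2]))
for n,b,f in [('top',(340,195,420,285),8),('scene',(325,140,425,235),7)]:
    c=load
a=cv2.imread('pics/top0.png')[195:285,340:420]; cv2.imwrite('pics/rt.png',cv2.resize(a,None,fx=7,fy=7,interpolation=cv2.INTER_CUBIC))
a=cv2.imread('pics/scene0.png')[140:235,325:425]; cv2.imwrite('pics/rs.png',cv2.resize(a,None,fx=7,fy=7,interpolation=cv2.INTER_CUBIC))
E
```

```text
t 17.93 pos [ 0.4603 -0.1794  0.1725] f [1.8 4.  1.9] open 0.0589 q [-0.53  0.34  1.72  0.    1.07 -0.53]
d [0.1772 0.0584 0.0226] r [ 0.013  0.004 -0.055] rows 4.5
d [0.1774 0.0576 0.0816] r [ 0.013  0.004 -0.055] rows 1.4
```

View pics/w20.png

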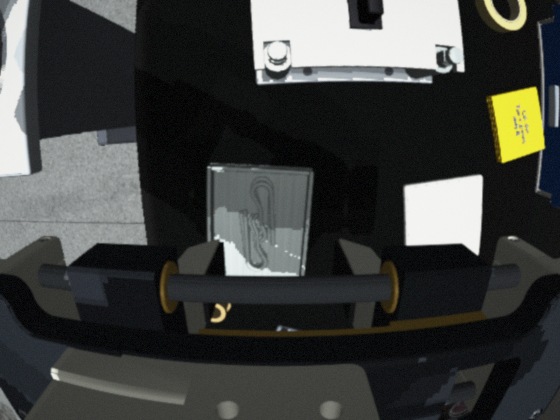

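View pics/rt.png

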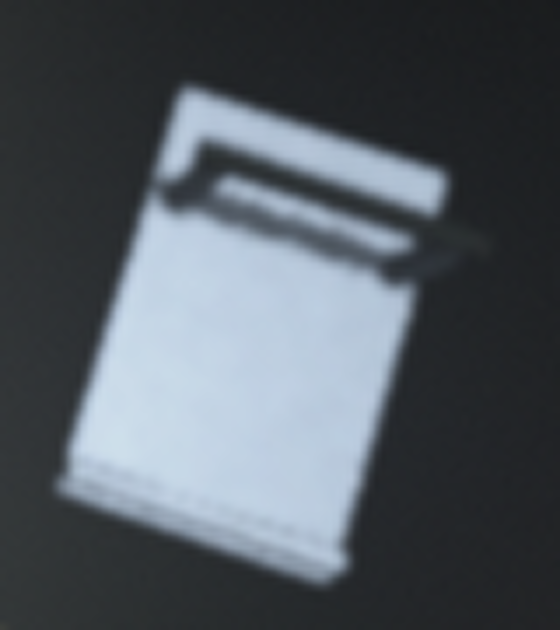

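View pics/rs.png

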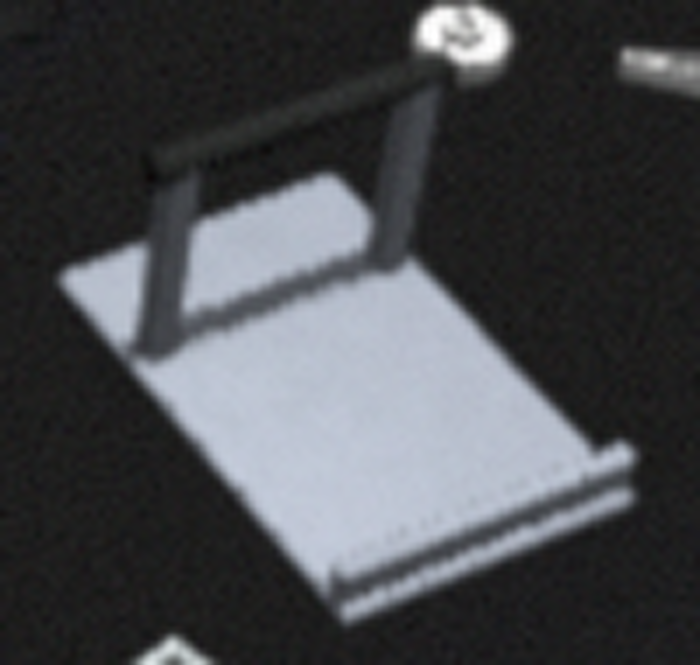

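```bash
cat > rest.py <<'E'
from pl import *
from fit import *
ct=cap('top');cs=cap('scene')
zt=lambda a:(np.array(a,float)+.5)/7-.5+[340,195]
zs=lambda a:(np.array(a,float)+.5)/7-.5+[325,140]
oT=[(.085,.055,.006),(.085,-.055,.006),(-.085,.055,.006),(-.085,-.055,.006),(.042,.055,.088),(.042,-.055,.088)]
pT=zt([(183,88),(450,172),(58,487),(325,585),(208,150),(485,243)])
oS=[(.085,.055,.006),(.085,-.055,.006),(-.085,.055,.006),(-.085,-.055,.006),(.042,.055,.088),(.042,-.055,.088)]
pS=zs([(62,275),(333,176),(343,612),(632,492),(152,165),(440,75)])
a,r=fit2d(ct,'top',oT,pT,[.52,-.43,-.3]); print(a,r.round(1).tolist())
b,r=fit2d(cs,'scene',oS,pS,[.52,-.43,-.3]); print(b,r.round(1).tolist())
E
python3 rest.py
```

```text
[ 0.51746639 -0.42439713 -0.32925711] [[0.2, -0.3], [-0.1, 0.6], [-0.2, 0.3], [0.5, 0.0], [-1.2, -0.8], [0.5, 0.1]]
[ 0.51867976 -0.42442376 -0.32999162] [[-0.7, -0.4], [0.1, -0.7], [0.0, 0.7], [0.7, 0.7], [-0.6, 0.3], [0.4, -2.0]]
```

```bash
python3 - <<'E'
import numpy as np
from scipy.optimize import least_squares
D=np.array([(.342,1.5241,.5250,.2377),(.0278,1.75,.3844,.2983),(.2447,1.4922,.496,.2983),(.2418,1.4956,.4945,.2985),
(.53,1.51,.5786,.1408),(.61,1.58,.58,.0762),(.62,1.55,.5883,.0758),(.36,1.77,.4843,.1501),(.48,1.88,.4731,.0639),(.30,1.87,.4472,.1482),(.42,1.95,.4446,.0744),(.53,1.89,.4783,.036),(.65,1.49,.6067,.0754)])
def f(p):
    a,h,L2,L3,g=p
    s=D[:,0]+D[:,1]
    return np.r_[a+L2*np.sin(D[:,0])+L3*np.sin(s+g)-D[:,2], h+L2*np.cos(D[:,0])+L3*np.cos(s+g)-D[:,3]]
r=least_squares(f,[0,.3,.4,.4,0]); print(r.x.round(4),np.abs(r.fun).max())
E
```

```text
[ 0.0093 -0.0805  0.4998  0.3808  0.1154] 0.00251354341181681
```

Emit:
play_rows --commands '[{"dx": 0.04, "dy": 0.013, "dz": -0.01, "rx": -0.06, "ry": 0, "rz": 0, "gripper": -0.3}, {"dx": 0.08, "dy": 0.026, "dz": -0.03, "rx": -0.12, "ry": 0, "rz": 0, "gripper": -0.3}, {"dx": 0.12, "dy": 0.039, "dz": -0.06, "rx": -0.18, "ry": 0, "rz": 0, "gripper": -0.3}, {"dx": 0.16, "dy": 0.05, "dz": -0.08, "rx": -0.24, "ry": 0, "rz": 0, "gripper": -0.3}, {"dx": 0.177, "dy": 0.057, "dz": -0.08, "rx": -0.3, "ry": 0, "rz": 0, "gripper": -0.3}, {"dx": 0.177, "dy": 0.057, "dz": -0.08, "rx": -0.36, "ry": 0, "rz": 0, "gripper": -0.3}, {"dx": 0.177, "dy": 0.057, "dz": -0.08, "rx": -0.4, "ry": 0, "rz": 0, "gripper": -0.3}, {"dx": 0.177, "dy": 0.057, "dz": -0.08, "rx": -0.4, "ry": 0, "rz": 0, "gripper": -0.3}]'

```text
clock: 18.7
eef_pos: [0.5118, -0.0046, 0.2483]
orientation: [1.991, 2.001, 0.409]
contact_force: [-0.3, 0.1, -1.3]
opening: 0.0596
```

```bash
python3 - <<'E'
from pl import *
st()
E
```

```text
{'clock': 18.7, 'qpos': [-0.2069, 0.1072, 1.8798, 0.1151, 0.7579, -0.2795], 'eef_pos': [0.5118, -0.0046, 0.2483], 'orientation': [1.9909, 2.0008, 0.4086], 'contact_force': [-0.2709, 0.0609, -1.3257], 'opening': 0.0596}
```

```bash
cat > kin.py <<'E'
import numpy as np
from scipy.spatial.transform import Rotation as R
from scipy.optimize import least_squares
Ry=lambda a:R.from_euler('y',a); Rz=lambda a:R.from_euler('z',a)
def fk(q,P):
    h,L2,o,L3,L,e,ew,c,a=P
    F=Ry(q[1]+q[2]); W=F*Rz(q[3]); T=W*Ry(q[4])
    p=np.array([a,e,h])+Ry(q[1]).apply([0,0,L2])+F.apply([o,0,L3])+W.apply([0,ew,0])+T.apply([0,0,L])
    B=Rz(q[0]); return B.apply(p),B*T*Rz(q[5]+c)
def ik(pos,rot,q0,P):
    """least squares IK, bounded by ranges"""
    lo=np.array([-2.53,-.77,.04,-1,.28,-3.11]);hi=np.array([2.53,2.02,2.7,4.14,2.66,3.11])
    f=lambda q:np.r_[(fk(q,P)[0]-pos)*10,(fk(q,P)[1].inv()*rot).as_rotvec()]
    best=None
    for s in q0:
        r=least_squares(f,np.clip(s,lo+1e-3,hi-1e-3),bounds=(lo,hi))
        if best is None or r.cost<best.cost: best=r
    return best.x,best.cost
E
cat > fitkin.py <<'E'
from kin import *
D=[([1.2,.342,1.5241,0,1.2754,-.146],[.117,.5118,.2377],[.3524,3.1218,.0001]),
([.4734,.0278,1.75,.0001,1.3613,-.0684],[.3005,.2398,.2983],[1.5453,2.7338,.0033]),
([-.2195,.2447,1.4922,.0018,1.4025,-.219],[.495,-.0316,.2983],[2.2216,2.22,.0043]),
([-.2137,.2418,1.4956,.0018,1.4022,-.2154],[.4937,-.0284,.2985],[2.2194,2.2223,.0041]),
([-.2069,.1072,1.8798,.1151,.7579,-.2795],[.5118,-.0046,.2483],[1.9909,2.0008,.4086]),
([-.58,.48,1.88,0,.78,-.51],[.4326,-.1914,.0639],[2.292,2.145,.002]),
([.12,.62,1.55,0,.97,.06],[.5698,.1464,.0758],[2.15,2.285,.009]),
([-.68,.56,1.83,0,.75,-.62],[.4325,-.2527,.0375],[2.286,2.152,.002])]
def f(P):
    r=[]
    for i,(q,p,o) in enumerate(D):
        a,b=fk(q,P); w=1 if i<5 else .3
        r+=list(w*(a-p)*5)+list(w*(b.inv()*R.from_rotvec(o)).as_rotvec())
    return np.array(r)
best=None
for c in (0,np.pi/2,np.pi,-np.pi/2):
  for ew in (0,.08):
    s=least_squares(f,[.2,.5,-.04,.38,.25,.077-ew,ew,c,0])
    if best is None or s.cost<best.cost: best=s
print(best.x.round(4).tolist(),best.cost); print(np.abs(best.fun.reshape(-1,6)).round(4))
np.save('P.npy',best.x)
E
python3 fitkin.py
```

```text
[0.2247, 0.5069, 0.0481, 0.378, 0.3083, 0.0806, -0.0043, 1.5707, 0.0018] 1.2021469565694608e-05
[[0.0002 0.0001 0.0009 0.     0.0001 0.0001]
 [0.0004 0.0003 0.0001 0.     0.     0.    ]
 [0.0004 0.0002 0.0004 0.     0.     0.    ]
 [0.0002 0.0002 0.0005 0.0001 0.0001 0.0002]
 [0.     0.0006 0.0001 0.0001 0.     0.    ]
 [0.0017 0.0022 0.0001 0.0004 0.     0.0011]
 [0.002  0.0014 0.0003 0.0016 0.0003 0.0002]
 [0.     0.0017 0.001  0.0003 0.0001 0.0001]]
```

```bash
cat > restik.py <<'E'
from kin import *
P=np.load('P.npy')
RS=[.518,-.4244,-.3295]
D0=R.from_matrix(np.array([[0,1,0],[1,0,0],[0,0,-1.]]).T)
def pose(tilt,dx=0,dz=0,h=.023,flip=False,yaw=0):
    """cover pose: origin at rest (dx,0,.061+dz)"""
    C=Rz(RS[2]+yaw)*Ry(-tilt)
    o=np.array([RS[0],RS[1],0])+Rz(RS[2]).apply([dx,0,.061+dz])
    T=C*D0
    if flip: T=T*Rz(np.pi)
    return o+C.apply([0,0,h]),T
seeds=[[-.8,.4,1.7,0,.6,-.5],[-.8,.4,1.7,.8,.6,-.5],[-.8,.4,1.7,-.8,.6,-.5],[-.8,.4,1.7,3.1,.6,2],[-.8,.4,1.7,3.1,.6,-2],[-.8,.4,1.7,2.5,.6,2],[-.8,.4,1.7,1.5,.6,-1]]
if __name__=='__main__':
  for flip in (0,1):
    for t in (0,20,25,30,35,40,45,50):
      for dz in (0,.1):
        p,T=pose(np.radians(t),dz=dz,flip=flip)
        q,c=ik(p,T,seeds,P); print(flip,t,dz,q.round(2),round(c,6))
E
python3 restik.py
```

```text
0 0 0 [-0.8   0.74  1.27  0.    1.13 -0.47] 0.0
0 0 0.1 [-0.8   0.65  1.16  0.    1.33 -0.47] 0.0
0 20 0 [-0.89  0.6   1.62  0.31  0.64 -0.79] 0.0
0 20 0.1 [-0.89  0.48  1.52  0.24  0.86 -0.7 ] 0.0
0 25 0 [-0.92  0.59  1.7   0.48  0.54 -0.96] 0.0
0 25 0.1 [-0.92  0.45  1.6   0.35  0.75 -0.81] 0.0
0 30 0 [-0.95  0.58  1.77  0.72  0.46 -1.22] 0.0
0 30 0.1 [-0.95  0.43  1.68  0.5   0.65 -0.96] 0.0
0 35 0 [-0.98  0.58  1.84  1.05  0.41 -1.56] 0.0
0 35 0.1 [-0.98  0.42  1.76  0.69  0.57 -1.16] 0.0
0 40 0 [-1.01  0.59  1.91  1.41  0.42 -1.95] 0.0
0 40 0.1 [-1.01  0.41  1.83  0.94  0.52 -1.43] 0.0
0 45 0 [-1.04  0.6   1.97  1.71  0.49 -2.28] 0.0
0 45 0.1 [-1.04  0.42  1.89  1.23  0.51 -1.74] 0.0
0 50 0 [-1.08  0.64  2.02  1.93  0.59 -2.54] 0.0
0 50 0.1 [-1.07  0.43  1.96  1.52  0.55 -2.04] 0.0
1 0 0 [-0.8   0.74  1.27  0.    1.13  2.67] 0.0
1 0 0.1 [-0.8   0.65  1.16  0.    1.33  2.67] 0.0
1 20 0 [-0.89  0.6   1.62  0.31  0.64  2.35] 0.0
1 20 0.1 [-0.89  0.48  1.52  0.24  0.86  2.45] 0.0
1 25 0 [-0.92  0.59  1.7   0.48  0.54  2.18] 0.0
1 25 0.1 [-0.92  0.45  1.6   0.35  0.75  2.33] 0.0
1 30 0 [-0.95  0.58  1.77  0.72  0.46  1.92] 0.0
1 30 0.1 [-0.95  0.43  1.68  0.5   0.65  2.18] 0.0
1 35 0 [-0.98  0.58  1.84  1.05  0.41  1.58] 0.0
1 35 0.1 [-0.98  0.42  1.76  0.69  0.57  1.98] 0.0
1 40 0 [-1.01  0.59  1.91  1.41  0.42  1.19] 0.0
1 40 0.1 [-1.01  0.41  1.83  0.94  0.52  1.71] 0.0
1 45 0 [-1.04  0.6   1.97  1.71  0.49  0.86] 0.0
1 45 0.1 [-1.04  0.42  1.89  1.23  0.51  1.41] 0.0
1 50 0 [-1.08  0.64  2.02  1.93  0.59  0.61] 0.0
1 50 0.1 [-1.07  0.43  1.96  1.52  0.55  1.1 ] 0.0
```

```bash
python3 - <<'E'
from pl import *
plan((fw(0,0,.15),F[2]),(fw(0,0,.091),F[2]))
E
```

```text
t 18.7 pos [ 0.5118 -0.0046  0.2483] f [-0.3  0.1 -1.3] open 0.0596 q [-0.21  0.11  1.88  0.12  0.76 -0.28]
d [ 0.0029 -0.0328  0.0928] r [ 0.407  0.015 -0.053] rows 3.3
d [ 0.0031 -0.0562  0.147 ] r [ 0.407  0.015 -0.053] rows 1.4
```

Emit:
play_rows --commands '[{"dx": 0.001, "dy": -0.01, "dz": 0.03, "rx": 0.1, "ry": 0.005, "rz": -0.02, "gripper": -0.3}, {"dx": 0.002, "dy": -0.02, "dz": 0.06, "rx": 0.2, "ry": 0.01, "rz": -0.04, "gripper": -0.3}, {"dx": 0.003, "dy": -0.033, "dz": 0.093, "rx": 0.3, "ry": 0.015, "rz": -0.053, "gripper": -0.3}, {"dx": 0.003, "dy": -0.033, "dz": 0.093, "rx": 0.407, "ry": 0.015, "rz": -0.053, "gripper": -0.3}, {"dx": 0.003, "dy": -0.033, "dz": 0.093, "rx": 0.407, "ry": 0.015, "rz": -0.053, "gripper": -0.3}, {"dx": 0.003, "dy": -0.033, "dz": 0.093, "rx": 0.407, "ry": 0.015, "rz": -0.053, "gripper": -0.3}, {"dx": 0.003, "dy": -0.033, "dz": 0.093, "rx": 0.407, "ry": 0.015, "rz": -0.053, "gripper": -0.3}, {"dx": 0.003, "dy": -0.033, "dz": 0.093, "rx": 0.407, "ry": 0.015, "rz": -0.053, "gripper": -0.3}]'

```text
clock: 19.37
eef_pos: [0.518, -0.0024, 0.1506]
orientation: [2.154, 2.283, 0.002]
contact_force: [0.2, 0.1, 0.4]
opening: 0.0598
```

```bash
python3 - <<'E'
from pl import *
cap('wrist','w21.png')
plan((fw(0,0,.15),F[2]),(fw(0,0,.091),F[2]))
E
```

```text
t 19.42 pos [ 0.518  -0.0023  0.1508] f [-0.8  0.4  0. ] open 0.06 q [-0.15  0.42  1.67 -0.    1.05 -0.21]
d [0.0001 0.0004 0.0008] r [ 0.003  0.001 -0.   ] rows 0.0
d [0.0002 0.0002 0.0598] r [ 0.003  0.001 -0.   ] rows 1.4
```

View pics/w21.png

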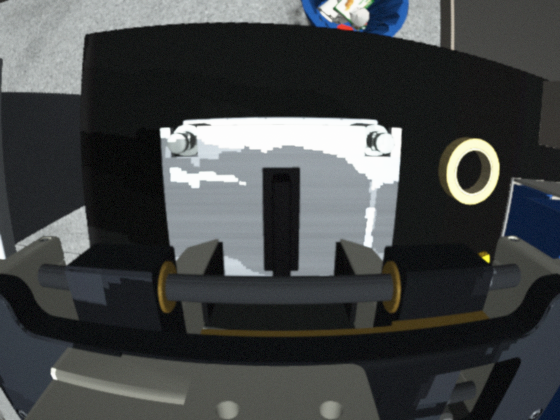

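Handle is centred between the jaws. Descend and grip.

Emit:
play_rows --commands '[{"dx": 0, "dy": 0, "dz": 0.025, "rx": 0, "ry": 0, "rz": 0, "gripper": -0.3}, {"dx": 0, "dy": 0, "dz": 0.045, "rx": 0, "ry": 0, "rz": 0, "gripper": -0.3}, {"dx": 0, "dy": 0, "dz": 0.058, "rx": 0, "ry": 0, "rz": 0, "gripper": -0.2}, {"dx": 0, "dy": 0, "dz": 0.06, "rx": 0, "ry": 0, "rz": 0, "gripper": 0.2}, {"dx": 0, "dy": 0, "dz": 0.06, "rx": 0, "ry": 0, "rz": 0, "gripper": 0.6}, {"dx": 0, "dy": 0, "dz": 0.06, "rx": 0, "ry": 0, "rz": 0, "gripper": 1}, {"dx": 0, "dy": 0, "dz": 0.06, "rx": 0, "ry": 0, "rz": 0, "gripper": 1}, {"dx": 0, "dy": 0, "dz": 0.06, "rx": 0, "ry": 0, "rz": 0, "gripper": 1}]' --grip_force 50

```text
clock: 20.08
eef_pos: [0.5188, -0.0024, 0.0919]
orientation: [2.153, 2.282, 0.004]
contact_force: [-0.5, 0.5, -0.0]
opening: 0.0264
```

```bash
python3 - <<'E'
from pl import *
plan((fw(0,0,.091),F[2]))
E
```

```text
t 20.08 pos [ 0.5188 -0.0024  0.0919] f [-0.5  0.5 -0. ] open 0.0264 q [-0.15  0.49  1.74 -0.    0.91 -0.21]
d [ 0.0003 -0.0004  0.0009] r [ 0.005  0.001 -0.   ] rows 0.0
```

Emit:
play_rows --commands '[{"dx": 0, "dy": 0, "dz": 0, "rx": 0, "ry": 0, "rz": 0, "gripper": 1}, {"dx": 0, "dy": 0, "dz": 0, "rx": 0, "ry": 0, "rz": 0, "gripper": 1}, {"dx": 0, "dy": 0, "dz": 0, "rx": 0, "ry": 0, "rz": 0, "gripper": 1}, {"dx": 0, "dy": 0, "dz": 0, "rx": 0, "ry": 0, "rz": 0, "gripper": 1}, {"dx": 0, "dy": 0, "dz": 0, "rx": 0, "ry": 0, "rz": 0, "gripper": 1}, {"dx": 0, "dy": 0, "dz": -0.008, "rx": 0, "ry": 0, "rz": 0, "gripper": 1}, {"dx": 0, "dy": 0, "dz": -0.016, "rx": 0, "ry": 0, "rz": 0, "gripper": 1}, {"dx": 0, "dy": 0, "dz": -0.024, "rx": 0, "ry": 0, "rz": 0, "gripper": 1}]' --grip_force 50

```text
clock: 20.75
eef_pos: [0.5182, -0.0023, 0.1162]
orientation: [2.154, 2.282, 0.003]
contact_force: [-0.9, -0.0, -3.0]
opening: 0.0118
```

```bash
python3 - <<'E'
from pl import *
plan((fw(0,0,.16),F[2]))
cap('wrist','w22.png')
E
```

```text
t 20.75 pos [ 0.5182 -0.0023  0.1162] f [-0.9 -0.  -3. ] open 0.0118 q [-0.15  0.46  1.71 -0.    0.97 -0.21]
d [ 0.0001  0.0004 -0.0438] r [ 0.004  0.001 -0.   ] rows 1.0
```

View pics/w22.png

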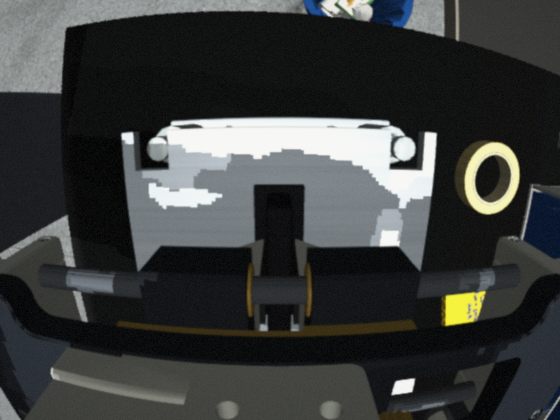

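```bash
cat > pr.py <<'E'
from pl import *
import restik as K
def rp(t,dx=.001,dz=.004): return K.pose(np.radians(t),dx=dx,dz=dz)
E
python3 - <<'E'
from pr import *
plan((fw(0,0,.23),F[2]),rp(42,dz=.13))
print(rp(42,dz=.13)[0])
E
```

```text
t 20.8 pos [ 0.5192 -0.0024  0.1179] f [ 0.6 -0.6 -0.9] open 0.0117 q [-0.15  0.46  1.71 -0.    0.97 -0.21]
d [ 0.0002 -0.     -0.1121] r [ 0.007  0.002 -0.   ] rows 2.7
d [-0.4159 -0.0384 -0.0897] r [-0.716 -0.142  0.37 ] rows 10.0
[ 0.50438412 -0.41974383  0.20809233]
```

Emit:
play_rows --commands '[{"dx": 0, "dy": 0, "dz": -0.03, "rx": 0, "ry": 0, "rz": 0, "gripper": 1}, {"dx": 0, "dy": 0, "dz": -0.065, "rx": 0, "ry": 0, "rz": 0, "gripper": 1}, {"dx": 0, "dy": 0, "dz": -0.1, "rx": 0, "ry": 0, "rz": 0, "gripper": 1}, {"dx": -0.01, "dy": 0, "dz": -0.115, "rx": 0, "ry": 0, "rz": 0, "gripper": 1}, {"dx": -0.03, "dy": -0.002, "dz": -0.12, "rx": -0.03, "ry": 0, "rz": 0.02, "gripper": 1}, {"dx": -0.06, "dy": -0.004, "dz": -0.12, "rx": -0.06, "ry": -0.01, "rz": 0.04, "gripper": 1}, {"dx": -0.09, "dy": -0.007, "dz": -0.12, "rx": -0.1, "ry": -0.02, "rz": 0.06, "gripper": 1}, {"dx": -0.125, "dy": -0.01, "dz": -0.12, "rx": -0.14, "ry": -0.03, "rz": 0.08, "gripper": 1}]' --grip_force 50

```text
clock: 21.47
eef_pos: [0.5153, -0.128, 0.2385]
orientation: [2.154, 2.108, 0.13]
contact_force: [0.3, 0.5, -3.2]
opening: 0.0116
```

```bash
python3 - <<'E'
from pr import *
plan(rp(42,dz=.13))
E
```

```text
t 21.47 pos [ 0.5153 -0.128   0.2385] f [ 0.3  0.5 -3.2] open 0.0116 q [-0.41  0.27  1.64  0.04  1.09 -0.4 ]
d [-0.291  -0.0097  0.0369] r [-0.574 -0.109  0.292] rows 7.0
```

Emit:
play_rows --commands '[{"dx": -0.035, "dy": -0.001, "dz": 0.002, "rx": -0.06, "ry": -0.011, "rz": 0.03, "gripper": 1}, {"dx": -0.07, "dy": -0.002, "dz": 0.005, "rx": -0.12, "ry": -0.022, "rz": 0.06, "gripper": 1}, {"dx": -0.105, "dy": -0.003, "dz": 0.01, "rx": -0.18, "ry": -0.033, "rz": 0.09, "gripper": 1}, {"dx": -0.14, "dy": -0.004, "dz": 0.015, "rx": -0.24, "ry": -0.045, "rz": 0.12, "gripper": 1}, {"dx": -0.175, "dy": -0.006, "dz": 0.02, "rx": -0.3, "ry": -0.057, "rz": 0.15, "gripper": 1}, {"dx": -0.21, "dy": -0.007, "dz": 0.025, "rx": -0.36, "ry": -0.068, "rz": 0.18, "gripper": 1}, {"dx": -0.24, "dy": -0.008, "dz": 0.03, "rx": -0.42, "ry": -0.08, "rz": 0.21, "gripper": 1}, {"dx": -0.265, "dy": -0.009, "dz": 0.033, "rx": -0.48, "ry": -0.09, "rz": 0.24, "gripper": 1}]' --grip_force 50

```text
clock: 22.13
eef_pos: [0.5041, -0.396, 0.2111]
orientation: [2.053, 1.555, 0.496]
contact_force: [1.1, 1.5, -3.5]
opening: 0.0118
```

```bash
python3 - <<'E'
from pr import *
plan(rp(42,dz=.13))
E
```

```text
t 22.13 pos [ 0.5041 -0.396   0.2111] f [ 1.1  1.5 -3.5] open 0.0118 q [-0.97  0.35  1.79  0.71  0.6  -1.21]
d [-0.0227  0.0035  0.0068] r [-0.092 -0.018  0.049] rows 0.9
```

Emit:
play_rows --commands '[{"dx": -0.012, "dy": 0.002, "dz": 0.003, "rx": -0.045, "ry": -0.009, "rz": 0.025, "gripper": 1}, {"dx": -0.023, "dy": 0.0035, "dz": 0.007, "rx": -0.092, "ry": -0.018, "rz": 0.049, "gripper": 1}, {"dx": -0.023, "dy": 0.0035, "dz": 0.007, "rx": -0.092, "ry": -0.018, "rz": 0.049, "gripper": 1}, {"dx": -0.023, "dy": 0.0035, "dz": 0.007, "rx": -0.092, "ry": -0.018, "rz": 0.049, "gripper": 1}, {"dx": -0.023, "dy": 0.0035, "dz": 0.007, "rx": -0.092, "ry": -0.018, "rz": 0.049, "gripper": 1}, {"dx": -0.023, "dy": 0.0035, "dz": 0.007, "rx": -0.092, "ry": -0.018, "rz": 0.049, "gripper": 1}, {"dx": -0.023, "dy": 0.0035, "dz": 0.007, "rx": -0.092, "ry": -0.018, "rz": 0.049, "gripper": 1}, {"dx": -0.023, "dy": 0.0035, "dz": 0.007, "rx": -0.092, "ry": -0.018, "rz": 0.049, "gripper": 1}]' --grip_force 50

```text
clock: 22.8
eef_pos: [0.505, -0.4194, 0.2085]
orientation: [2.023, 1.449, 0.555]
contact_force: [-0.4, -0.5, -3.0]
opening: 0.0119
```

```bash
python3 - <<'E'
from pr import *
plan(rp(42,dz=.13),rp(42,dz=.03),rp(42))
cap('scene','s23.png'); cap('top','t23.png')
E
```

```text
t 22.8 pos [ 0.505  -0.4194  0.2085] f [-0.4 -0.5 -3. ] open 0.0119 q [-1.01  0.37  1.82  0.95  0.55 -1.42]
d [-0.0005 -0.0006 -0.    ] r [-0.    -0.     0.002] rows 0.0
d [-0.0004 -0.0675  0.0743] r [-0.    -0.     0.002] rows 2.4
d [-0.0004 -0.0849  0.0936] r [-0.    -0.     0.002] rows 0.6
```

View pics/s23.png

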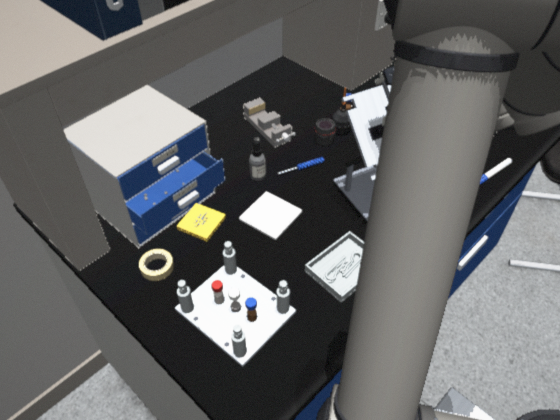

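View pics/t23.png

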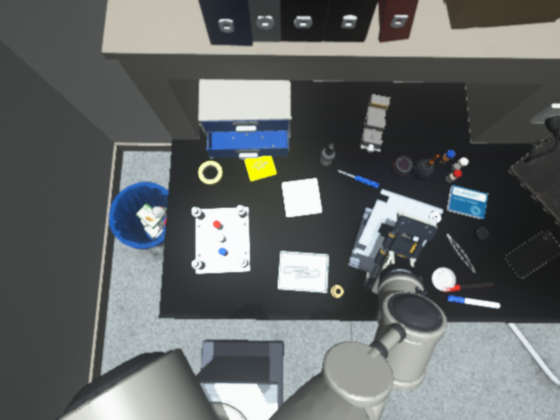

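Emit:
play_rows --commands '[{"dx": 0, "dy": -0.015, "dz": 0.0165, "rx": 0, "ry": 0, "rz": 0, "gripper": 1}, {"dx": 0, "dy": -0.033, "dz": 0.036, "rx": 0, "ry": 0, "rz": 0, "gripper": 1}, {"dx": 0, "dy": -0.05, "dz": 0.055, "rx": 0, "ry": 0, "rz": 0, "gripper": 1}, {"dx": 0, "dy": -0.063, "dz": 0.069, "rx": 0, "ry": 0, "rz": 0, "gripper": 1}, {"dx": 0, "dy": -0.0675, "dz": 0.0743, "rx": 0, "ry": 0, "rz": 0, "gripper": 1}, {"dx": 0, "dy": -0.0675, "dz": 0.0743, "rx": 0, "ry": 0, "rz": 0, "gripper": 1}, {"dx": 0, "dy": -0.0675, "dz": 0.0743, "rx": 0, "ry": 0, "rz": 0, "gripper": 1}, {"dx": 0, "dy": -0.0675, "dz": 0.0743, "rx": 0, "ry": 0, "rz": 0, "gripper": 1}]' --grip_force 50

```text
clock: 23.57
eef_pos: [0.5048, -0.4201, 0.109]
orientation: [2.022, 1.448, 0.555]
contact_force: [-0.7, -0.2, -3.1]
opening: 0.0117
```

```bash
python3 - <<'E'
from pr import *
plan(rp(42,dz=.03),rp(42))
cap('wrist','w24.png')
c=capz('top','t24',(335,190,455,280),6)
E
```

```text
t 23.57 pos [ 0.5048 -0.4201  0.109 ] f [-0.7 -0.2 -3.1] open 0.0117 q [-1.01  0.53  1.92  1.4   0.44 -1.93]
d [ 0.0002 -0.0009  0.0003] r [0.001 0.001 0.002] rows 0.0
d [ 0.0002 -0.0183  0.0196] r [0.001 0.001 0.002] rows 0.6
```

View pics/w24.png

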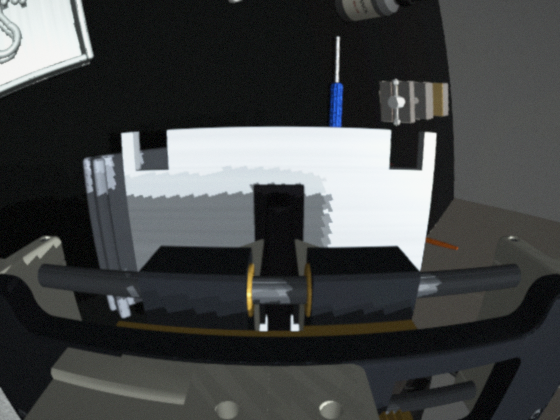

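View pics/t24.png

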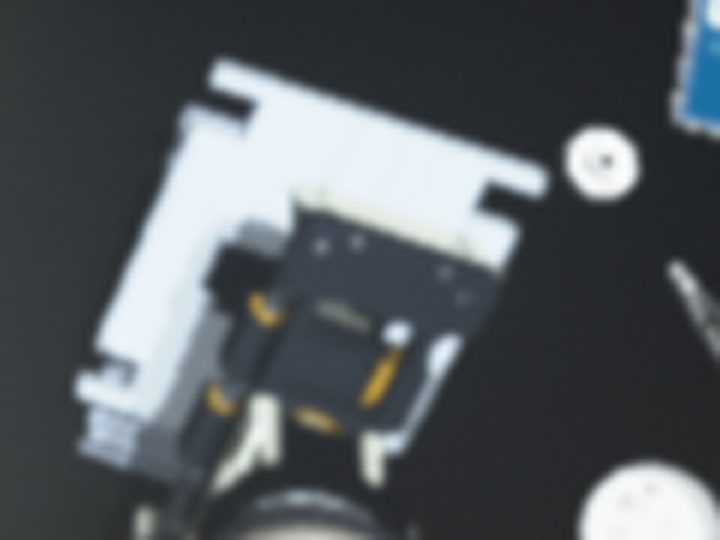

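Emit:
play_rows --commands '[{"dx": 0, "dy": -0.004, "dz": 0.004, "rx": 0, "ry": 0, "rz": 0, "gripper": 1}, {"dx": 0, "dy": -0.0085, "dz": 0.009, "rx": 0, "ry": 0, "rz": 0, "gripper": 1}, {"dx": 0, "dy": -0.013, "dz": 0.014, "rx": 0, "ry": 0, "rz": 0, "gripper": 1}, {"dx": 0, "dy": -0.016, "dz": 0.017, "rx": 0, "ry": 0, "rz": 0, "gripper": 1}, {"dx": 0, "dy": -0.0183, "dz": 0.0196, "rx": 0, "ry": 0, "rz": 0, "gripper": 1}, {"dx": 0, "dy": -0.0183, "dz": 0.0196, "rx": 0, "ry": 0, "rz": 0, "gripper": 1}, {"dx": 0, "dy": -0.0183, "dz": 0.0196, "rx": 0, "ry": 0, "rz": 0, "gripper": 1}, {"dx": 0, "dy": -0.0183, "dz": 0.0196, "rx": 0, "ry": 0, "rz": 0, "gripper": 1}]' --grip_force 50

```text
clock: 24.33
eef_pos: [0.5045, -0.4202, 0.0831]
orientation: [2.02, 1.448, 0.554]
contact_force: [-0.4, 0.2, -3.6]
opening: 0.0117
```

```bash
python3 - <<'E'
from pr import *
plan(rp(42))
cap('wrist','w25.png')
c=capz('top','t25',(335,190,455,280),6)
E
```

```text
t 24.33 pos [ 0.5045 -0.4202  0.0831] f [-0.4  0.2 -3.6] open 0.0117 q [-1.01  0.58  1.93  1.54  0.44 -2.08]
d [ 0.0005 -0.0008  0.0006] r [0.002 0.001 0.003] rows 0.0
```

View pics/w25.png

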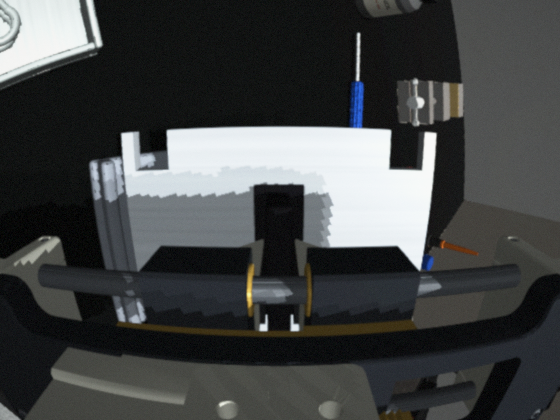

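View pics/t25.png

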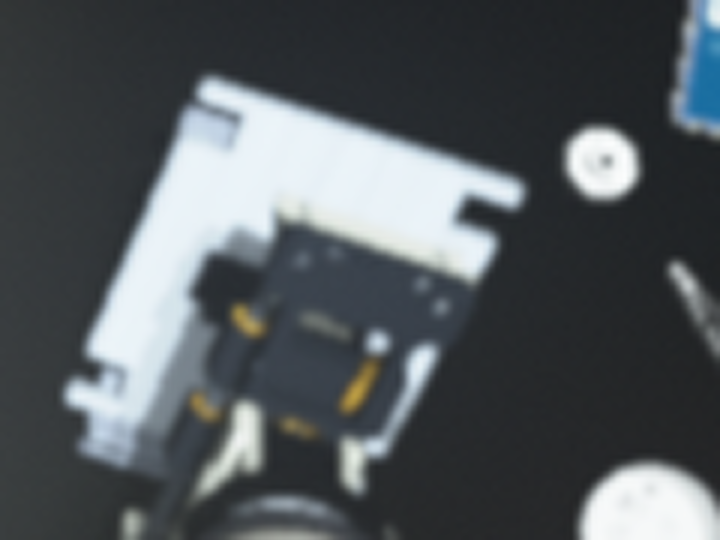

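```bash
python3 - <<'E'
from pr import *
s=env.read_state()
T=R.from_rotvec(s['orientation']); C=T*K.D0.inv(); o=s['eef_pos']-C.apply([0,0,.023])
print('cover origin in rest frame', K.Rz(-K.RS[2]).apply(o-[K.RS[0],K.RS[1],0]).round(4))
for n,box,fx in [('top',(335,190,455,280),6),('wrist',(60,100,260,250),4)]:
    c=cap(n); x0,y0,x1,y1=box
    im=cv2.resize(c['frame'][y0:y1,x0:x1,::-1].copy(),None,fx=fx,fy=fx,interpolation=cv2.INTER_CUBIC)
    def line(pts,col):
        P=[((proj(c,p,n)-[x0,y0]+.5)*fx-.5).round().astype(int) for p in pts]
        cv2.polylines(im,[np.array(P,np.int32)],False,col,1)
    rw=lambda *q: body(K.RS,q)
    line([rw(-.070,.055,.02),rw(-.070,-.055,.02)],(0,255,0)); line([rw(-.078,.055,.02),rw(-.078,-.055,.02)],(0,255,0)); line([rw(-.085,.055,.006),rw(-.085,-.055,.006),rw(.085,-.055,.006),rw(.085,.055,.006),rw(-.085,.055,.006)],(0,255,255))
    cw=lambda *q:o+C.apply(q)
    line([cw(.085,.068,.008),cw(.085,-.068,.008),cw(-.085,-.068,.008),cw(-.085,.068,.008),cw(.085,.068,.008)],(0,0,255))
    line([cw(-.085,-.068,0),cw(-.085,.068,0)],(255,0,255))
    cv2.imwrite('pics/ov26_%s.png'%n,im)
E
```

```text
cover origin in rest frame [ 0.0012 -0.0004  0.0659]
```

View pics/ov26_top.png

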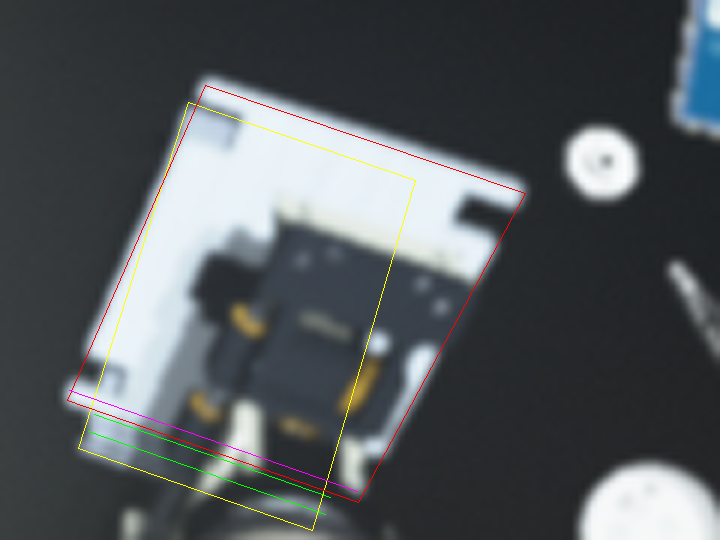

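View pics/ov26_wrist.png

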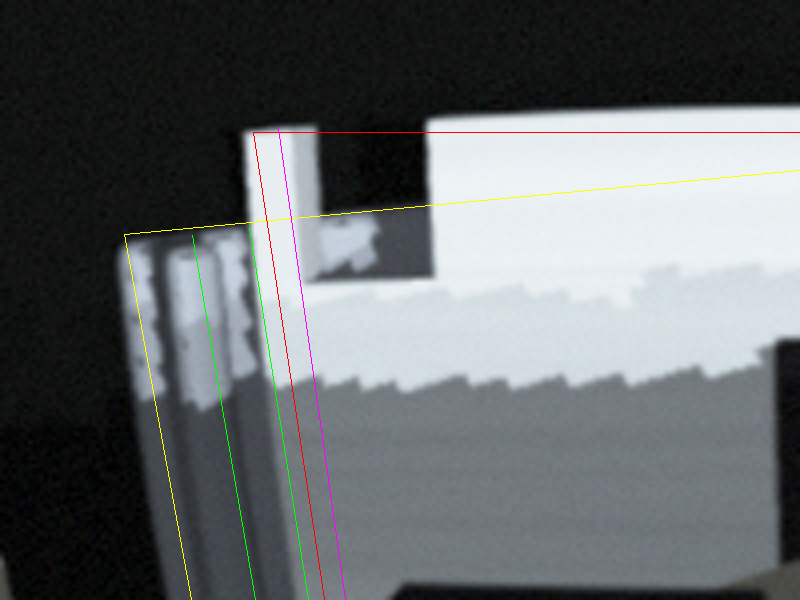

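Emit:
play_rows --commands '[{"dx": 0, "dy": -0.001, "dz": 0.001, "rx": 0, "ry": 0, "rz": 0, "gripper": 1}, {"dx": 0, "dy": -0.002, "dz": 0.002, "rx": 0, "ry": 0, "rz": 0, "gripper": 1}, {"dx": 0, "dy": -0.0025, "dz": 0.0025, "rx": 0, "ry": 0, "rz": 0, "gripper": 1}, {"dx": 0, "dy": -0.0025, "dz": 0.0025, "rx": 0, "ry": 0, "rz": 0, "gripper": 1}, {"dx": 0, "dy": -0.0025, "dz": 0.0025, "rx": 0, "ry": 0, "rz": 0, "gripper": 1}, {"dx": 0, "dy": -0.0025, "dz": 0.0025, "rx": 0, "ry": 0, "rz": 0, "gripper": 1}, {"dx": 0, "dy": -0.0025, "dz": 0.0025, "rx": 0, "ry": 0, "rz": 0, "gripper": 1}, {"dx": 0, "dy": -0.0025, "dz": 0.0025, "rx": 0, "ry": 0, "rz": 0, "gripper": 1}]' --grip_force 50

```text
clock: 25.2
eef_pos: [0.5046, -0.4205, 0.0808]
orientation: [2.018, 1.447, 0.555]
contact_force: [-3.3, 2.5, 7.7]
opening: 0.0119
```

Emit:
play_rows --commands '[{"dx": 0, "dy": 0, "dz": 0, "rx": 0, "ry": 0, "rz": 0, "gripper": 0.7}, {"dx": 0, "dy": 0, "dz": 0, "rx": 0, "ry": 0, "rz": 0, "gripper": 0.5}, {"dx": 0, "dy": 0, "dz": 0, "rx": 0, "ry": 0, "rz": 0, "gripper": 0.3}, {"dx": 0, "dy": 0, "dz": 0, "rx": 0, "ry": 0, "rz": 0, "gripper": 0.3}, {"dx": 0, "dy": 0, "dz": 0, "rx": 0, "ry": 0, "rz": 0, "gripper": 0.3}, {"dx": 0, "dy": 0, "dz": 0, "rx": 0, "ry": 0, "rz": 0, "gripper": 0.3}, {"dx": 0, "dy": 0, "dz": -0.01, "rx": 0, "ry": 0, "rz": 0, "gripper": 0.3}, {"dx": 0, "dy": 0, "dz": -0.03, "rx": 0, "ry": 0, "rz": 0, "gripper": 0.3}]' --grip_force 50

```text
clock: 25.87
eef_pos: [0.4857, -0.4134, 0.1018]
orientation: [2.02, 1.448, 0.556]
contact_force: [-0.4, 1.1, 0.4]
opening: 0.0324
```

```bash
python3 - <<'E'
from pr import *
plan((fw(0,0,.3),F[2]))
cap('wrist','w27.png')
E
```

```text
t 25.87 pos [ 0.4857 -0.4134  0.1018] f [-0.4  1.1  0.4] open 0.0324 q [-1.04  0.53  1.97  1.48  0.46 -2.04]
d [ 0.3996  0.0585 -0.2155] r [ 0.726  0.144 -0.367] rows 11.0
```

View pics/w27.png

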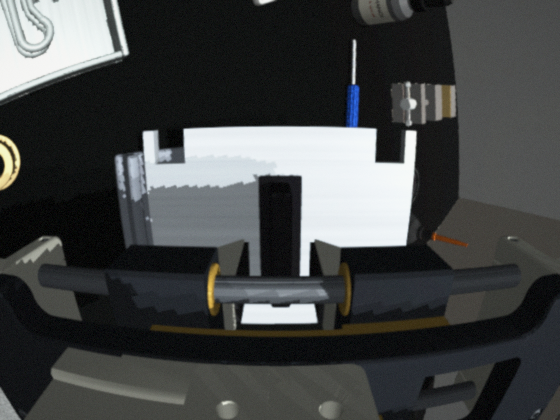

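Emit:
play_rows --commands '[{"dx": 0, "dy": 0, "dz": -0.035, "rx": 0, "ry": 0, "rz": 0, "gripper": 0.3}, {"dx": 0, "dy": 0, "dz": -0.07, "rx": 0, "ry": 0, "rz": 0, "gripper": 0.3}, {"dx": 0, "dy": 0, "dz": -0.1, "rx": 0, "ry": 0, "rz": 0, "gripper": 0.3}, {"dx": 0.02, "dy": 0.01, "dz": -0.13, "rx": 0.07, "ry": 0.014, "rz": -0.035, "gripper": 0.3}, {"dx": 0.05, "dy": 0.02, "dz": -0.15, "rx": 0.14, "ry": 0.028, "rz": -0.07, "gripper": 0.3}, {"dx": 0.08, "dy": 0.03, "dz": -0.17, "rx": 0.21, "ry": 0.042, "rz": -0.105, "gripper": 0.3}, {"dx": 0.11, "dy": 0.04, "dz": -0.19, "rx": 0.28, "ry": 0.056, "rz": -0.14, "gripper": 0.3}, {"dx": 0.14, "dy": 0.045, "dz": -0.2, "rx": 0.35, "ry": 0.07, "rz": -0.175, "gripper": 0.3}]' --grip_force 20

```text
clock: 26.58
eef_pos: [0.4302, -0.2792, 0.2636]
orientation: [2.116, 1.831, 0.331]
contact_force: [1.8, 0.5, -0.9]
opening: 0.0319
```

```bash
python3 - <<'E'
from pr import *
plan((fw(0,-.09,.28),F[2]+np.pi/2),(fw(0,-.09,.28),F[2]-np.pi/2))
cap('top','t28.png');cap('scene','s28.png')
E
```

```text
t 26.58 pos [ 0.4302 -0.2792  0.2636] f [ 1.8  0.5 -0.9] open 0.0319 q [-0.87  0.11  1.82  0.3   0.9  -0.87]
d [0.1986 0.0682 0.0033] r [ 0.256  0.378 -1.747] rows 14.4
d [0.1986 0.0682 0.0033] r [ 0.358 -0.242  1.348] rows 25.3
```

View pics/t28.png

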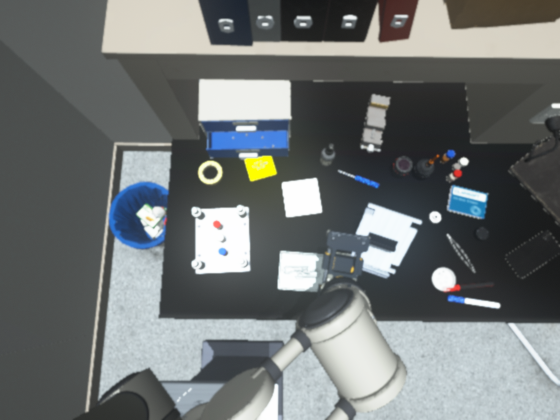

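View pics/s28.png

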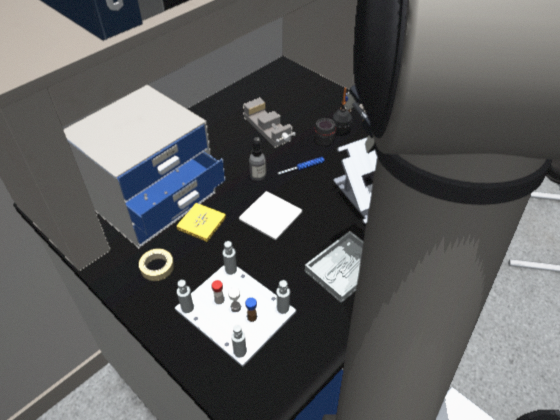

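```bash
python3 - <<'E'
from pr import *
plan((fw(0.08,0,.26),F[2]+np.pi/2))
E
```

```text
t 26.68 pos [ 0.4345 -0.2767  0.2674] f [ 0.  -0.2  0.7] open 0.0323 q [-0.86  0.11  1.82  0.3   0.9  -0.88]
d [0.2997 0.1142 0.0446] r [ 0.26   0.386 -1.736] rows 14.4
```

Emit:
play_rows --commands '[{"dx": 0.02, "dy": 0.01, "dz": 0, "rx": 0.02, "ry": 0.03, "rz": -0.12, "gripper": 0}, {"dx": 0.05, "dy": 0.02, "dz": 0, "rx": 0.04, "ry": 0.055, "rz": -0.24, "gripper": 0}, {"dx": 0.085, "dy": 0.03, "dz": 0.01, "rx": 0.055, "ry": 0.08, "rz": -0.36, "gripper": 0}, {"dx": 0.12, "dy": 0.045, "dz": 0.015, "rx": 0.073, "ry": 0.108, "rz": -0.48, "gripper": 0}, {"dx": 0.155, "dy": 0.06, "dz": 0.02, "rx": 0.09, "ry": 0.135, "rz": -0.6, "gripper": 0}, {"dx": 0.19, "dy": 0.07, "dz": 0.025, "rx": 0.11, "ry": 0.162, "rz": -0.72, "gripper": 0}, {"dx": 0.225, "dy": 0.085, "dz": 0.03, "rx": 0.128, "ry": 0.19, "rz": -0.84, "gripper": 0}, {"dx": 0.26, "dy": 0.1, "dz": 0.04, "rx": 0.146, "ry": 0.216, "rz": -0.96, "gripper": 0}]' --grip_force 15

```text
clock: 27.35
eef_pos: [0.5788, -0.0331, 0.2599]
orientation: [1.042, 2.787, 0.179]
contact_force: [0.0, -0.8, 0.6]
opening: 0.0461
```

```bash
python3 - <<'E'
from pr import *
plan((fw(0.08,0,.26),F[2]+np.pi/2))
E
```

```text
t 27.35 pos [ 0.5788 -0.0331  0.2599] f [ 0.  -0.8  0.6] open 0.0461 q [-0.24  0.32  1.5   0.11  1.14 -1.14]
d [0.009  0.0392 0.0056] r [ 0.118  0.169 -0.771] rows 6.4
```

Emit:
play_rows --commands '[{"dx": 0.001, "dy": 0.006, "dz": 0.001, "rx": 0.017, "ry": 0.024, "rz": -0.11, "gripper": 0}, {"dx": 0.003, "dy": 0.012, "dz": 0.002, "rx": 0.034, "ry": 0.048, "rz": -0.22, "gripper": 0}, {"dx": 0.004, "dy": 0.018, "dz": 0.003, "rx": 0.05, "ry": 0.072, "rz": -0.33, "gripper": 0}, {"dx": 0.006, "dy": 0.025, "dz": 0.004, "rx": 0.067, "ry": 0.096, "rz": -0.44, "gripper": 0}, {"dx": 0.008, "dy": 0.031, "dz": 0.005, "rx": 0.084, "ry": 0.12, "rz": -0.55, "gripper": 0}, {"dx": 0.009, "dy": 0.039, "dz": 0.006, "rx": 0.1, "ry": 0.145, "rz": -0.66, "gripper": 0}, {"dx": 0.009, "dy": 0.039, "dz": 0.006, "rx": 0.118, "ry": 0.169, "rz": -0.771, "gripper": 0}, {"dx": 0.009, "dy": 0.039, "dz": 0.006, "rx": 0.118, "ry": 0.169, "rz": -0.771, "gripper": 0}]' --grip_force 15

```text
clock: 28.02
eef_pos: [0.5987, 0.0031, 0.2578]
orientation: [0.101, -3.138, -0.004]
contact_force: [-0.6, 0.4, -0.6]
opening: 0.0459
```

```bash
python3 - <<'E'
from pr import *
capz('wrist','w29',(150,20,430,240),2.8)
c=load('w29'); print(c['tvec'])
capz('scene','s29',(160,230,310,370),5)
plan((fw(0.08,0,.26),F[2]+np.pi/2))
E
```

```text
[ 0.03430073 -0.61325177  0.24926006]
t 28.12 pos [0.5982 0.0025 0.2583] f [-0.3 -0.8  0.4] open 0.0457 q [-0.13  0.47  1.27  0.    1.4  -1.75]
d [-0.0001  0.0001 -0.0017] r [ 0.003 -0.001 -0.002] rows 0.0
```

View pics/w29.png

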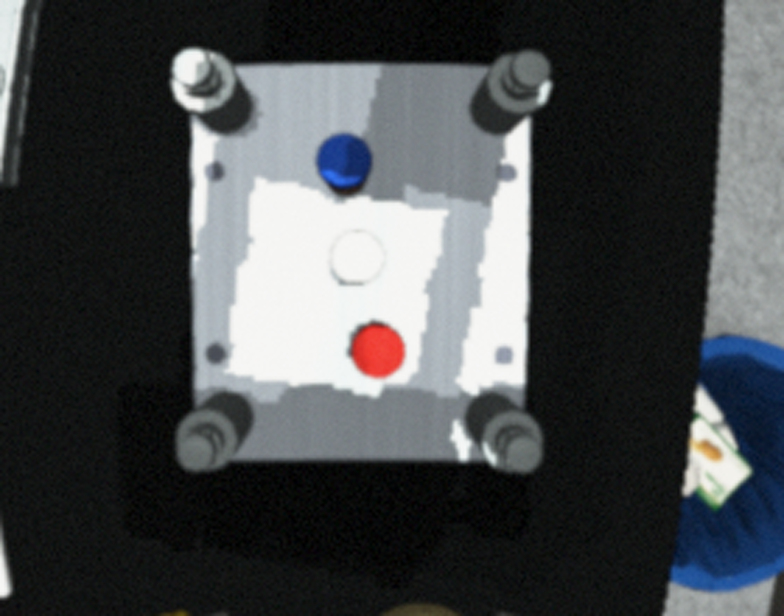

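View pics/s29.png

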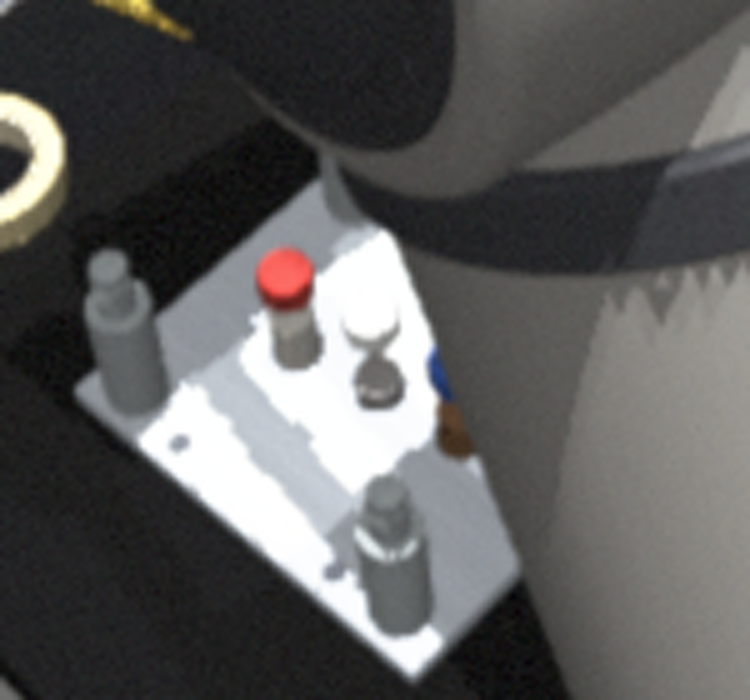

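```bash
python3 - <<'E'
from pr import *
c=load('w29')
for n,z in [('blue',(344,160)),('white',(357,257)),('red',(378,350))]:
    px=(np.array(z)+.5)/2.8-.5+[150,20]; w=onz(c,*px,.064,'wrist')
    f=K.Rz(-F[2]).apply(w-[F[0],F[1],0]); print(n,w.round(4),'frame',f.round(4))
# top img
t=cv2.imread('pics/t28.png')[200:280,185:260]; cv2.imwrite('pics/t28z.png',cv2.resize(t,None,fx=8,fy=8,interpolation=cv2.INTER_CUBIC))
# check: pins in wrist
for q in [(-.068,.058,.093),(-.068,-.058,.093),(.068,.058,.093),(.068,-.058,.093)]:
    print(q,((proj(c,fw(*q),'wrist')-[150,20]+.5)*2.8-.5).round())
E
```

```text
blue [ 0.4817 -0.0103  0.064 ] frame [-0.0371 -0.006   0.064 ]
white [ 0.5179 -0.0032  0.064 ] frame [-0.0006 -0.001   0.064 ]
red [0.5522 0.0069 0.064 ] frame [0.0343 0.007  0.064 ]
(-0.068, 0.058, 0.093) [531.  68.]
(-0.068, -0.058, 0.093) [191.  67.]
(0.068, 0.058, 0.093) [523. 455.]
(0.068, -0.058, 0.093) [194. 453.]
```

View pics/t28z.png

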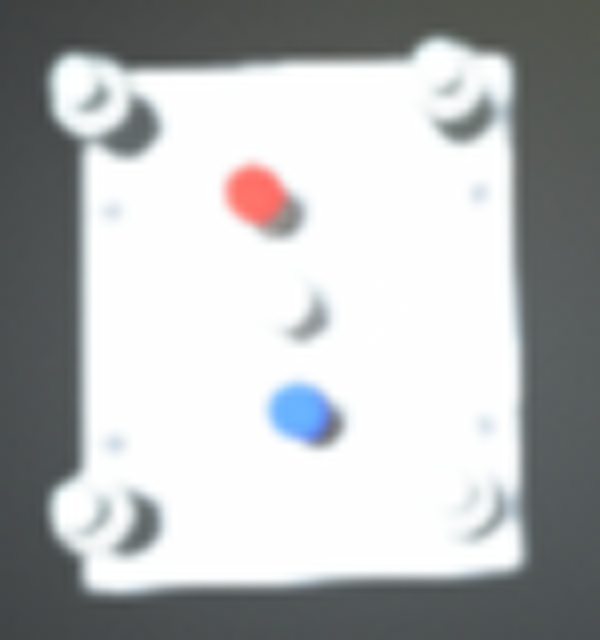

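```bash
cat > vi.py <<'E'
from pr import *
V=dict(red=(.5522,.0069),white=(.5179,-.0032),blue=(.4817,-.0103))
PL=[.6405,-.218,.136]
VY=F[2]+np.pi/2; PY=PL[2]+np.pi/2
E
python3 - <<'E'
from vi import *
plan((np.r_[V['red'],.13],VY),(np.r_[V['red'],.048],VY))
E
```

```text
t 28.12 pos [0.5982 0.0025 0.2583] f [-0.3 -0.8  0.4] open 0.0457 q [-0.13  0.47  1.27  0.    1.4  -1.75]
d [0.0455 0.0066 0.1283] r [ 0.003 -0.001 -0.002] rows 3.3
d [0.0455 0.0064 0.2103] r [ 0.003 -0.001 -0.002] rows 2.0
```

Emit:
play_rows --commands '[{"dx": 0.015, "dy": 0.002, "dz": 0.035, "rx": 0, "ry": 0, "rz": 0, "gripper": 0}, {"dx": 0.03, "dy": 0.004, "dz": 0.07, "rx": 0, "ry": 0, "rz": 0, "gripper": 0}, {"dx": 0.0455, "dy": 0.0066, "dz": 0.105, "rx": 0, "ry": 0, "rz": 0, "gripper": 0}, {"dx": 0.0455, "dy": 0.0066, "dz": 0.128, "rx": 0, "ry": 0, "rz": 0, "gripper": 0}, {"dx": 0.0455, "dy": 0.0066, "dz": 0.128, "rx": 0, "ry": 0, "rz": 0, "gripper": 0}, {"dx": 0.0455, "dy": 0.0066, "dz": 0.128, "rx": 0, "ry": 0, "rz": 0, "gripper": 0}, {"dx": 0.0455, "dy": 0.0066, "dz": 0.128, "rx": 0, "ry": 0, "rz": 0, "gripper": 0}, {"dx": 0.0455, "dy": 0.0066, "dz": 0.128, "rx": 0, "ry": 0, "rz": 0, "gripper": 0}]' --grip_force 15

```text
clock: 28.78
eef_pos: [0.5539, 0.0065, 0.1324]
orientation: [-0.086, 3.137, 0.004]
contact_force: [0.0, 0.4, 0.6]
opening: 0.046
```

```bash
python3 - <<'E'
from vi import *
cap('wrist','w30.png')
plan((np.r_[V['red'],.13],VY),(np.r_[V['red'],.048],VY))
E
```

```text
t 28.83 pos [0.5537 0.0066 0.1322] f [-0.1  0.8  0.4] open 0.0459 q [-0.13  0.5   1.59  0.    1.05 -1.76]
d [0.0015 0.0004 0.0022] r [ 0.002  0.003 -0.003] rows 0.1
d [0.0017 0.0002 0.0842] r [ 0.002  0.003 -0.003] rows 2.0
```

View pics/w30.png

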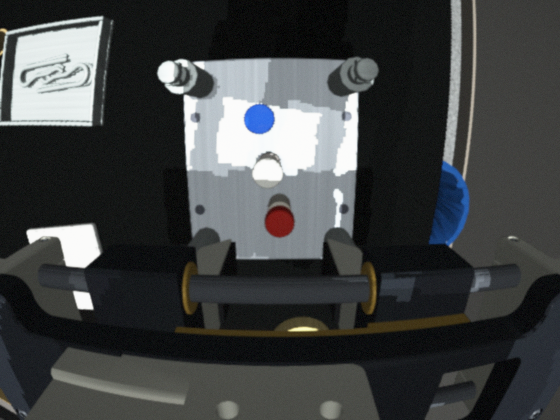

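```bash
python3 - <<'E'
from vi import *
c=cap('wrist')
for k,v in V.items(): print(k,proj(c,np.r_[v,.064],'wrist').round(1), onz(c,*{'red':(279.5,221),'white':(267.5,173),'blue':(260,118)}[k],.064,'wrist').round(4))
E
```

```text
red [279.1 223.3] [0.5505 0.0071 0.064 ]
white [266.9 174.2] [ 0.5171 -0.0028  0.064 ]
blue [258.7 119.6] [ 0.4806 -0.0095  0.064 ]
```

Emit:
play_rows --commands '[{"dx": 0.0023, "dy": 0, "dz": 0.025, "rx": 0, "ry": 0.003, "rz": 0, "gripper": 0}, {"dx": 0.0023, "dy": 0, "dz": 0.055, "rx": 0, "ry": 0.003, "rz": 0, "gripper": 0}, {"dx": 0.0023, "dy": 0, "dz": 0.075, "rx": 0, "ry": 0.003, "rz": 0, "gripper": 0}, {"dx": 0.0023, "dy": 0, "dz": 0.084, "rx": 0, "ry": 0.003, "rz": 0, "gripper": 0}, {"dx": 0.0023, "dy": 0, "dz": 0.084, "rx": 0, "ry": 0.003, "rz": 0, "gripper": 0.1}, {"dx": 0.0023, "dy": 0, "dz": 0.084, "rx": 0, "ry": 0.003, "rz": 0, "gripper": 0.4}, {"dx": 0.0023, "dy": 0, "dz": 0.084, "rx": 0, "ry": 0.003, "rz": 0, "gripper": 0.7}, {"dx": 0.0023, "dy": 0, "dz": 0.084, "rx": 0, "ry": 0.003, "rz": 0, "gripper": 0.7}]' --grip_force 15

```text
clock: 29.55
eef_pos: [0.5525, 0.0066, 0.0495]
orientation: [-0.087, 3.138, 0.003]
contact_force: [-0.3, -1.1, 0.3]
opening: 0.0256
```

Emit:
play_rows --commands '[{"dx": 0, "dy": 0, "dz": 0, "rx": 0, "ry": 0, "rz": 0, "gripper": 0.7}, {"dx": 0, "dy": 0, "dz": 0, "rx": 0, "ry": 0, "rz": 0, "gripper": 0.7}, {"dx": 0, "dy": 0, "dz": 0, "rx": 0, "ry": 0, "rz": 0, "gripper": 0.7}, {"dx": 0, "dy": 0, "dz": -0.01, "rx": 0, "ry": 0, "rz": 0, "gripper": 0.7}, {"dx": 0, "dy": 0, "dz": -0.03, "rx": 0, "ry": 0, "rz": 0, "gripper": 0.7}, {"dx": 0, "dy": 0, "dz": -0.06, "rx": 0, "ry": 0, "rz": 0, "gripper": 0.7}, {"dx": 0, "dy": 0, "dz": -0.09, "rx": 0, "ry": 0, "rz": 0, "gripper": 0.7}, {"dx": 0, "dy": 0, "dz": -0.11, "rx": 0, "ry": 0, "rz": 0, "gripper": 0.7}]' --grip_force 15

```text
clock: 30.22
eef_pos: [0.5529, 0.0064, 0.1631]
orientation: [-0.087, 3.135, 0.002]
contact_force: [0.2, 0.3, -0.6]
opening: 0.021
```

```bash
python3 - <<'E'
from vi import *
cap('wrist','w31.png'); capz('scene','s31',(160,180,310,320),5)
plan((body(PL,(.03,0,.16)),PY),(body(PL,(.03,0,.049)),PY))
E
```

```text
t 30.32 pos [0.5543 0.0062 0.1642] f [ 0.8  0.1 -0.6] open 0.0212 q [-0.13  0.46  1.56  0.    1.11 -1.76]
d [-0.1035 -0.2262  0.0052] r [-0.     0.011 -0.081] rows 6.0
d [-0.1023 -0.2262  0.1162] r [-0.     0.011 -0.081] rows 2.7
```

View pics/w31.png

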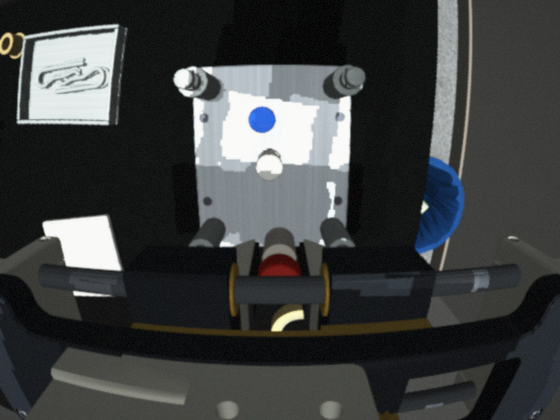

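Emit:
play_rows --commands '[{"dx": -0.01, "dy": -0.022, "dz": 0, "rx": 0, "ry": 0.003, "rz": -0.01, "gripper": 0.7}, {"dx": -0.025, "dy": -0.056, "dz": 0.001, "rx": 0, "ry": 0.006, "rz": -0.03, "gripper": 0.7}, {"dx": -0.042, "dy": -0.092, "dz": 0.002, "rx": 0, "ry": 0.011, "rz": -0.05, "gripper": 0.7}, {"dx": -0.059, "dy": -0.128, "dz": 0.003, "rx": 0, "ry": 0.011, "rz": -0.07, "gripper": 0.7}, {"dx": -0.075, "dy": -0.164, "dz": 0.004, "rx": 0, "ry": 0.011, "rz": -0.081, "gripper": 0.7}, {"dx": -0.09, "dy": -0.195, "dz": 0.005, "rx": 0, "ry": 0.011, "rz": -0.081, "gripper": 0.7}, {"dx": -0.1, "dy": -0.218, "dz": 0.005, "rx": 0, "ry": 0.011, "rz": -0.081, "gripper": 0.7}, {"dx": -0.103, "dy": -0.226, "dz": 0.005, "rx": 0, "ry": 0.011, "rz": -0.081, "gripper": 0.7}]' --grip_force 15

```text
clock: 30.98
eef_pos: [0.67, -0.2175, 0.1585]
orientation: [0.209, -3.133, 0.001]
contact_force: [-0.6, -0.5, -0.6]
opening: 0.0207
```

```bash
python3 - <<'E'
from vi import *
cap('wrist','w32.png')
plan((body(PL,(.03,0,.07)),PY),(body(PL,(.03,0,.0495)),PY))
E
```

```text
t 31.03 pos [ 0.6697 -0.2171  0.1585] f [-1.1 -0.8 -0.3] open 0.0209 q [-0.42  0.74  1.06 -0.    1.34 -2.13]
d [-0.0011  0.0031  0.0885] r [-0.    -0.002 -0.003] rows 2.1
d [-0.0011  0.0031  0.109 ] r [-0.    -0.002 -0.003] rows 0.5
```

View pics/w32.png

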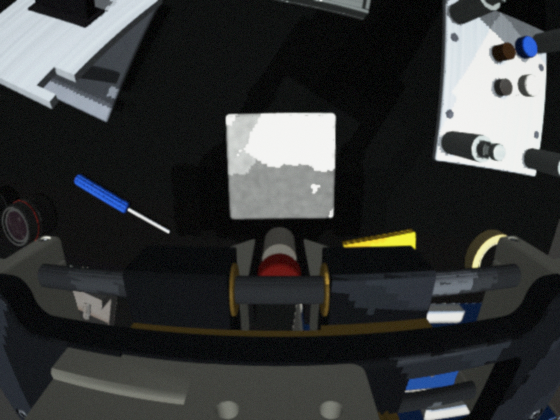

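```bash
python3 - <<'E'
from vi import *
c=cap('wrist')
for q in [(-.05,.05,.01),(-.05,-.05,.01),(.05,-.05,.01),(.05,.05,.01),(.03,0,.01)]: print(q,proj(c,body(PL,q),'wrist').round(1))
E
```

```text
(-0.05, 0.05, 0.01) [337.  113.3]
(-0.05, -0.05, 0.01) [226.5 113.5]
(0.05, -0.05, 0.01) [230.1 219.2]
(0.05, 0.05, 0.01) [333.9 218.8]
(0.03, 0, 0.01) [282.  198.8]
```

Plate pose confirmed to within a pixel. Lower the vial.

Emit:
play_rows --commands '[{"dx": -0.001, "dy": 0.003, "dz": 0.025, "rx": 0, "ry": 0, "rz": 0, "gripper": 0.7}, {"dx": -0.001, "dy": 0.003, "dz": 0.055, "rx": 0, "ry": 0, "rz": 0, "gripper": 0.7}, {"dx": -0.001, "dy": 0.003, "dz": 0.08, "rx": 0, "ry": 0, "rz": 0, "gripper": 0.7}, {"dx": -0.001, "dy": 0.003, "dz": 0.095, "rx": 0, "ry": 0, "rz": 0, "gripper": 0.7}, {"dx": -0.001, "dy": 0.003, "dz": 0.103, "rx": 0, "ry": 0, "rz": 0, "gripper": 0.7}, {"dx": -0.001, "dy": 0.003, "dz": 0.107, "rx": 0, "ry": 0, "rz": 0, "gripper": 0.7}, {"dx": -0.001, "dy": 0.003, "dz": 0.107, "rx": 0, "ry": 0, "rz": 0, "gripper": 0.7}, {"dx": -0.001, "dy": 0.003, "dz": 0.107, "rx": 0, "ry": 0, "rz": 0, "gripper": 0.7}]' --grip_force 15

```text
clock: 31.75
eef_pos: [0.6701, -0.2113, 0.053]
orientation: [0.212, -3.134, -0.0]
contact_force: [0.5, -0.1, 0.5]
opening: 0.0208
```

```bash
python3 - <<'E'
from vi import *
plan((body(PL,(.03,0,.0495)),PY))
E
```

```text
t 31.75 pos [ 0.6701 -0.2113  0.053 ] f [ 0.5 -0.1  0.5] open 0.0208 q [-0.41  0.83  1.18 -0.    1.13 -2.12]
d [ 0.0003 -0.0026  0.0035] r [ 0.    -0.001 -0.001] rows 0.1
```

Emit:
play_rows --commands '[{"dx": 0, "dy": 0, "dz": 0.001, "rx": 0, "ry": 0, "rz": 0, "gripper": 0.7}, {"dx": 0, "dy": 0, "dz": 0.002, "rx": 0, "ry": 0, "rz": 0, "gripper": 0.7}, {"dx": 0, "dy": 0, "dz": 0.003, "rx": 0, "ry": 0, "rz": 0, "gripper": 0.7}, {"dx": 0, "dy": 0, "dz": 0.0035, "rx": 0, "ry": 0, "rz": 0, "gripper": 0.7}, {"dx": 0, "dy": 0, "dz": 0.0035, "rx": 0, "ry": 0, "rz": 0, "gripper": 0.7}, {"dx": 0, "dy": 0, "dz": 0.0035, "rx": 0, "ry": 0, "rz": 0, "gripper": 0.7}, {"dx": 0, "dy": 0, "dz": 0.0035, "rx": 0, "ry": 0, "rz": 0, "gripper": 0.7}, {"dx": 0, "dy": 0, "dz": 0.0035, "rx": 0, "ry": 0, "rz": 0, "gripper": 0.7}]' --grip_force 15

```text
clock: 32.42
eef_pos: [0.6704, -0.2115, 0.05]
orientation: [0.212, -3.134, 0.0]
contact_force: [-1.1, 0.2, 4.2]
opening: 0.0205
```

Emit:
play_rows --commands '[{"dx": 0, "dy": 0, "dz": 0, "rx": 0, "ry": 0, "rz": 0, "gripper": 0.5}, {"dx": 0, "dy": 0, "dz": 0, "rx": 0, "ry": 0, "rz": 0, "gripper": 0.3}, {"dx": 0, "dy": 0, "dz": 0, "rx": 0, "ry": 0, "rz": 0, "gripper": 0.1}, {"dx": 0, "dy": 0, "dz": 0, "rx": 0, "ry": 0, "rz": 0, "gripper": 0}, {"dx": 0, "dy": 0, "dz": -0.005, "rx": 0, "ry": 0, "rz": 0, "gripper": 0}, {"dx": 0, "dy": 0, "dz": -0.03, "rx": 0, "ry": 0, "rz": 0, "gripper": 0}, {"dx": 0, "dy": 0, "dz": -0.065, "rx": 0, "ry": 0, "rz": 0, "gripper": 0}, {"dx": 0, "dy": 0, "dz": -0.1, "rx": 0, "ry": 0, "rz": 0, "gripper": 0}]' --grip_force 15

```text
clock: 33.08
eef_pos: [0.6697, -0.2111, 0.1503]
orientation: [0.212, -3.132, -0.002]
contact_force: [0.5, 0.2, 0.2]
opening: 0.0458
```

```bash
sed -i 's/^V=.*/V=dict(red=(.5515,.007),white=(.5175,-.003),blue=(.481,-.010))/' vi.py; python3 - <<'E'
from vi import *
cap('wrist','w33.png')
plan((np.r_[V['white'],.14],VY),(np.r_[V['white'],.048],VY))
E
```

```text
t 33.13 pos [ 0.6732 -0.2126  0.1601] f [ 2.  -0.7  6.2] open 0.046 q [-0.41  0.73  1.07 -0.    1.33 -2.12]
d [0.1262 0.2288 0.0174] r [-0.006  0.01   0.077] rows 6.3
d [0.1271 0.2294 0.1094] r [-0.006  0.01   0.077] rows 2.2
```

View pics/w33.png

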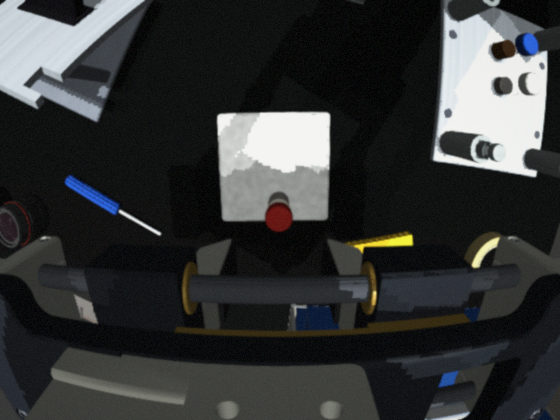

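Red vial stands on the plate at (278,215). Next the white one.

Emit:
play_rows --commands '[{"dx": 0.018, "dy": 0.033, "dz": 0, "rx": 0, "ry": 0.005, "rz": 0.02, "gripper": 0}, {"dx": 0.037, "dy": 0.068, "dz": 0, "rx": 0, "ry": 0.01, "rz": 0.04, "gripper": 0}, {"dx": 0.056, "dy": 0.102, "dz": 0.003, "rx": -0.003, "ry": 0.01, "rz": 0.06, "gripper": 0}, {"dx": 0.075, "dy": 0.136, "dz": 0.006, "rx": -0.006, "ry": 0.01, "rz": 0.077, "gripper": 0}, {"dx": 0.094, "dy": 0.17, "dz": 0.01, "rx": -0.006, "ry": 0.01, "rz": 0.077, "gripper": 0}, {"dx": 0.112, "dy": 0.204, "dz": 0.014, "rx": -0.006, "ry": 0.01, "rz": 0.077, "gripper": 0}, {"dx": 0.126, "dy": 0.229, "dz": 0.017, "rx": -0.006, "ry": 0.01, "rz": 0.077, "gripper": 0}, {"dx": 0.126, "dy": 0.229, "dz": 0.017, "rx": -0.006, "ry": 0.01, "rz": 0.077, "gripper": 0}]' --grip_force 15

```text
clock: 33.8
eef_pos: [0.5137, 0.0012, 0.1401]
orientation: [0.096, -3.136, -0.003]
contact_force: [-0.4, -0.1, 0.9]
opening: 0.046
```

```bash
python3 - <<'E'
from vi import *
cap('wrist','w34.png')
plan((np.r_[V['white'],.14],VY),(np.r_[V['white'],.0485],VY))
E
```

```text
t 33.85 pos [ 0.5162 -0.0008  0.1407] f [-0.1 -0.1  1. ] open 0.0459 q [-0.15  0.43  1.69  0.    1.03 -1.78]
d [-0.0012 -0.0023  0.0007] r [ 0.    -0.001  0.003] rows 0.1
d [-0.0012 -0.0023  0.0922] r [ 0.    -0.001  0.003] rows 2.2
```

View pics/w34.png

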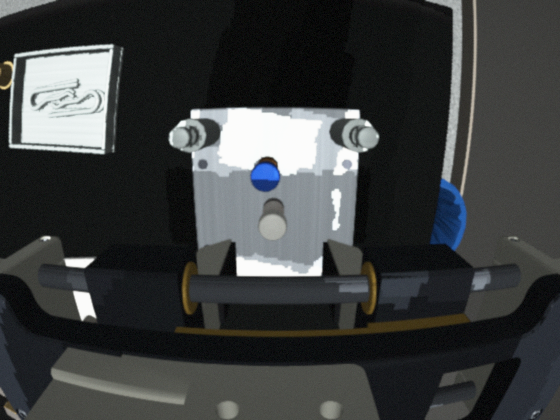

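Emit:
play_rows --commands '[{"dx": -0.001, "dy": -0.0023, "dz": 0.02, "rx": 0, "ry": 0, "rz": 0, "gripper": 0}, {"dx": -0.001, "dy": -0.0023, "dz": 0.05, "rx": 0, "ry": 0, "rz": 0, "gripper": 0}, {"dx": -0.001, "dy": -0.0023, "dz": 0.075, "rx": 0, "ry": 0, "rz": 0, "gripper": 0}, {"dx": -0.001, "dy": -0.0023, "dz": 0.0915, "rx": 0, "ry": 0, "rz": 0, "gripper": 0}, {"dx": -0.001, "dy": -0.0023, "dz": 0.0915, "rx": 0, "ry": 0, "rz": 0, "gripper": 0.1}, {"dx": -0.001, "dy": -0.0023, "dz": 0.0915, "rx": 0, "ry": 0, "rz": 0, "gripper": 0.4}, {"dx": -0.001, "dy": -0.0023, "dz": 0.0915, "rx": 0, "ry": 0, "rz": 0, "gripper": 0.7}, {"dx": -0.001, "dy": -0.0023, "dz": 0.0915, "rx": 0, "ry": 0, "rz": 0, "gripper": 0.7}]' --grip_force 15

```text
clock: 34.52
eef_pos: [0.5185, -0.0035, 0.0506]
orientation: [-0.095, 3.138, -0.001]
contact_force: [0.1, -0.2, 0.3]
opening: 0.0265
```

Emit:
play_rows --commands '[{"dx": 0, "dy": 0, "dz": 0, "rx": 0, "ry": 0, "rz": 0, "gripper": 0.7}, {"dx": 0, "dy": 0, "dz": 0, "rx": 0, "ry": 0, "rz": 0, "gripper": 0.7}, {"dx": 0, "dy": 0, "dz": 0, "rx": 0, "ry": 0, "rz": 0, "gripper": 0.7}, {"dx": 0, "dy": 0, "dz": -0.01, "rx": 0, "ry": 0, "rz": 0, "gripper": 0.7}, {"dx": 0, "dy": 0, "dz": -0.03, "rx": 0, "ry": 0, "rz": 0, "gripper": 0.7}, {"dx": 0, "dy": 0, "dz": -0.06, "rx": 0, "ry": 0, "rz": 0, "gripper": 0.7}, {"dx": 0, "dy": 0, "dz": -0.09, "rx": 0, "ry": 0, "rz": 0, "gripper": 0.7}, {"dx": 0, "dy": 0, "dz": -0.11, "rx": 0, "ry": 0, "rz": 0, "gripper": 0.7}]' --grip_force 15

```text
clock: 35.18
eef_pos: [0.519, -0.0035, 0.1641]
orientation: [-0.096, 3.134, -0.002]
contact_force: [0.0, -0.0, -0.0]
opening: 0.0207
```

```bash
python3 - <<'E'
from vi import *
cap('wrist','w35.png')
plan((body(PL,(-.002,0,.16)),PY))
E
```

```text
t 35.23 pos [ 0.5208 -0.0037  0.1673] f [ 1.7 -0.1  3.2] open 0.0207 q [-0.15  0.4   1.65  0.    1.08 -1.79]
d [-0.1043 -0.2214  0.0091] r [-0.003  0.011 -0.075] rows 5.9
```

View pics/w35.png

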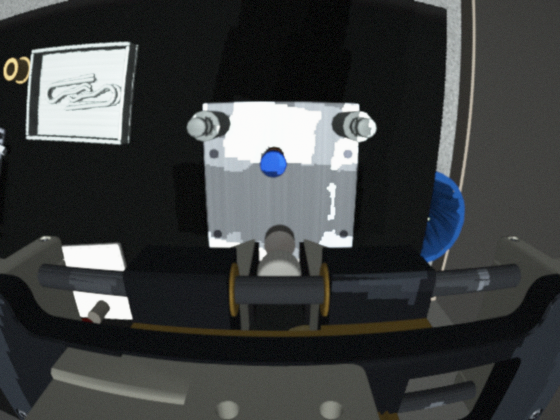

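Emit:
play_rows --commands '[{"dx": -0.01, "dy": -0.022, "dz": 0, "rx": 0, "ry": 0.003, "rz": -0.01, "gripper": 0.7}, {"dx": -0.026, "dy": -0.056, "dz": 0.002, "rx": 0, "ry": 0.006, "rz": -0.03, "gripper": 0.7}, {"dx": -0.043, "dy": -0.092, "dz": 0.004, "rx": 0, "ry": 0.011, "rz": -0.05, "gripper": 0.7}, {"dx": -0.06, "dy": -0.127, "dz": 0.006, "rx": 0, "ry": 0.011, "rz": -0.075, "gripper": 0.7}, {"dx": -0.076, "dy": -0.162, "dz": 0.008, "rx": 0, "ry": 0.011, "rz": -0.075, "gripper": 0.7}, {"dx": -0.091, "dy": -0.193, "dz": 0.009, "rx": 0, "ry": 0.011, "rz": -0.075, "gripper": 0.7}, {"dx": -0.101, "dy": -0.214, "dz": 0.009, "rx": 0, "ry": 0.011, "rz": -0.075, "gripper": 0.7}, {"dx": -0.104, "dy": -0.221, "dz": 0.009, "rx": 0, "ry": 0.011, "rz": -0.075, "gripper": 0.7}]' --grip_force 15

```text
clock: 35.9
eef_pos: [0.6389, -0.2215, 0.1599]
orientation: [-0.209, 3.134, -0.006]
contact_force: [-0.6, -0.5, 0.1]
opening: 0.0207
```

```bash
python3 - <<'E'
from vi import *
cap('wrist','w36.png')
plan((body(PL,(-.002,0,.0525)),PY))
E
```

```text
t 35.95 pos [ 0.6387 -0.221   0.1598] f [-1.  -1.1 -0.6] open 0.0211 q [-0.45  0.68  1.17 -0.    1.29 -2.15]
d [-1.000e-04  3.100e-03  1.073e-01] r [-0.004  0.    -0.003] rows 2.6
```

View pics/w36.png

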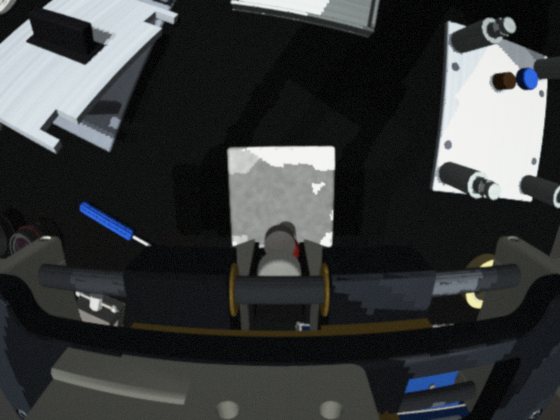

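Emit:
play_rows --commands '[{"dx": 0, "dy": 0.001, "dz": 0.025, "rx": -0.003, "ry": 0, "rz": 0, "gripper": 0.7}, {"dx": 0, "dy": 0.001, "dz": 0.055, "rx": -0.003, "ry": 0, "rz": 0, "gripper": 0.7}, {"dx": 0, "dy": 0.001, "dz": 0.08, "rx": -0.003, "ry": 0, "rz": 0, "gripper": 0.7}, {"dx": 0, "dy": 0.001, "dz": 0.096, "rx": -0.003, "ry": 0, "rz": 0, "gripper": 0.7}, {"dx": 0, "dy": 0.001, "dz": 0.104, "rx": -0.003, "ry": 0, "rz": 0, "gripper": 0.7}, {"dx": 0, "dy": 0.001, "dz": 0.107, "rx": -0.003, "ry": 0, "rz": 0, "gripper": 0.7}, {"dx": 0, "dy": 0.001, "dz": 0.107, "rx": -0.003, "ry": 0, "rz": 0, "gripper": 0.7}, {"dx": 0, "dy": 0.001, "dz": 0.107, "rx": -0.003, "ry": 0, "rz": 0, "gripper": 0.7}]' --grip_force 15

```text
clock: 36.62
eef_pos: [0.6393, -0.2201, 0.0544]
orientation: [-0.21, 3.132, -0.003]
contact_force: [0.1, -0.9, 0.1]
opening: 0.0212
```

Emit:
play_rows --commands '[{"dx": 0, "dy": 0, "dz": 0.001, "rx": 0, "ry": 0, "rz": 0, "gripper": 0.7}, {"dx": 0, "dy": 0, "dz": 0.002, "rx": 0, "ry": 0, "rz": 0, "gripper": 0.7}, {"dx": 0, "dy": 0, "dz": 0.003, "rx": 0, "ry": 0, "rz": 0, "gripper": 0.7}, {"dx": 0, "dy": 0, "dz": 0.004, "rx": 0, "ry": 0, "rz": 0, "gripper": 0.7}, {"dx": 0, "dy": 0, "dz": 0.004, "rx": 0, "ry": 0, "rz": 0, "gripper": 0.7}, {"dx": 0, "dy": 0, "dz": 0.004, "rx": 0, "ry": 0, "rz": 0, "gripper": 0.7}, {"dx": 0, "dy": 0, "dz": 0.004, "rx": 0, "ry": 0, "rz": 0, "gripper": 0.7}, {"dx": 0, "dy": 0, "dz": 0.004, "rx": 0, "ry": 0, "rz": 0, "gripper": 0.7}]' --grip_force 15

```text
clock: 37.28
eef_pos: [0.6397, -0.2203, 0.0511]
orientation: [-0.21, 3.131, -0.003]
contact_force: [-0.6, 0.8, 4.9]
opening: 0.0206
```

Contact with the plate; release and rise.

Emit:
play_rows --commands '[{"dx": 0, "dy": 0, "dz": 0, "rx": 0, "ry": 0, "rz": 0, "gripper": 0.5}, {"dx": 0, "dy": 0, "dz": 0, "rx": 0, "ry": 0, "rz": 0, "gripper": 0.3}, {"dx": 0, "dy": 0, "dz": 0, "rx": 0, "ry": 0, "rz": 0, "gripper": 0.1}, {"dx": 0, "dy": 0, "dz": 0, "rx": 0, "ry": 0, "rz": 0, "gripper": 0}, {"dx": 0, "dy": 0, "dz": -0.005, "rx": 0, "ry": 0, "rz": 0, "gripper": 0}, {"dx": 0, "dy": 0, "dz": -0.03, "rx": 0, "ry": 0, "rz": 0, "gripper": 0}, {"dx": 0, "dy": 0, "dz": -0.065, "rx": 0, "ry": 0, "rz": 0, "gripper": 0}, {"dx": 0, "dy": 0, "dz": -0.1, "rx": 0, "ry": 0, "rz": 0, "gripper": 0}]' --grip_force 15

```text
clock: 37.95
eef_pos: [0.6386, -0.2198, 0.1514]
orientation: [-0.21, 3.134, -0.001]
contact_force: [0.8, -0.4, 0.1]
opening: 0.0457
```

```bash
python3 - <<'E'
from vi import *
cap('wrist','w37.png')
plan((np.r_[V['blue'],.14],VY))
E
```

```text
t 38.0 pos [ 0.6421 -0.2214  0.1609] f [ 2.6 -0.6  5.8] open 0.0461 q [-0.44  0.68  1.17 -0.    1.28 -2.15]
d [0.1317 0.2312 0.0172] r [-0.008  0.013  0.076] rows 6.4
```

View pics/w37.png

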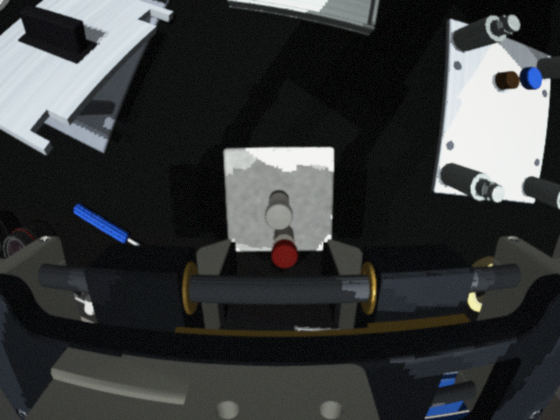

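Both stand on the plate. Fetch the blue one.

Emit:
play_rows --commands '[{"dx": 0.018, "dy": 0.033, "dz": 0, "rx": 0, "ry": 0.005, "rz": 0.02, "gripper": 0}, {"dx": 0.038, "dy": 0.067, "dz": 0, "rx": 0, "ry": 0.01, "rz": 0.04, "gripper": 0}, {"dx": 0.057, "dy": 0.101, "dz": 0.003, "rx": -0.003, "ry": 0.013, "rz": 0.06, "gripper": 0}, {"dx": 0.077, "dy": 0.135, "dz": 0.006, "rx": -0.008, "ry": 0.013, "rz": 0.076, "gripper": 0}, {"dx": 0.097, "dy": 0.17, "dz": 0.01, "rx": -0.008, "ry": 0.013, "rz": 0.076, "gripper": 0}, {"dx": 0.116, "dy": 0.204, "dz": 0.014, "rx": -0.008, "ry": 0.013, "rz": 0.076, "gripper": 0}, {"dx": 0.131, "dy": 0.23, "dz": 0.017, "rx": -0.008, "ry": 0.013, "rz": 0.076, "gripper": 0}, {"dx": 0.131, "dy": 0.23, "dz": 0.017, "rx": -0.008, "ry": 0.013, "rz": 0.076, "gripper": 0}]' --grip_force 15

```text
clock: 38.67
eef_pos: [0.4775, -0.0072, 0.1397]
orientation: [0.096, -3.136, -0.003]
contact_force: [-0.3, 1.0, -0.5]
opening: 0.0455
```

```bash
python3 - <<'E'
from vi import *
cap('wrist'); cap('wrist','w38.png')
plan((np.r_[V['blue'],.0485],VY))
c=cap('wrist'); print(proj(c,np.r_[V['blue'],.064],'wrist'))
E
```

```text
t 38.77 pos [ 0.4819 -0.0105  0.1408] f [ 0.3 -0.3 -0.1] open 0.0457 q [-0.18  0.37  1.78 -0.    0.99 -1.81]
d [0.0009 0.0006 0.0923] r [-0.001  0.001  0.002] rows 2.2
[279.58994915 220.5558904 ]
```

View pics/w38.png

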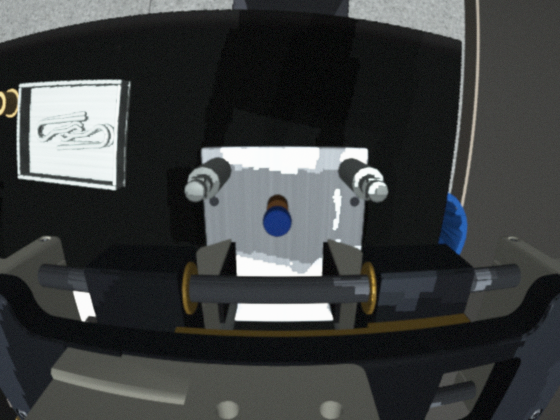

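Emit:
play_rows --commands '[{"dx": 0.001, "dy": 0.0005, "dz": 0.02, "rx": 0, "ry": 0, "rz": 0, "gripper": 0}, {"dx": 0.001, "dy": 0.0005, "dz": 0.05, "rx": 0, "ry": 0, "rz": 0, "gripper": 0}, {"dx": 0.001, "dy": 0.0005, "dz": 0.075, "rx": 0, "ry": 0, "rz": 0, "gripper": 0}, {"dx": 0.001, "dy": 0.0005, "dz": 0.0915, "rx": 0, "ry": 0, "rz": 0, "gripper": 0}, {"dx": 0.001, "dy": 0.0005, "dz": 0.0915, "rx": 0, "ry": 0, "rz": 0, "gripper": 0.1}, {"dx": 0.001, "dy": 0.0005, "dz": 0.0915, "rx": 0, "ry": 0, "rz": 0, "gripper": 0.4}, {"dx": 0.001, "dy": 0.0005, "dz": 0.0915, "rx": 0, "ry": 0, "rz": 0, "gripper": 0.7}, {"dx": 0.001, "dy": 0.0005, "dz": 0.0915, "rx": 0, "ry": 0, "rz": 0, "gripper": 0.7}]' --grip_force 15

```text
clock: 39.48
eef_pos: [0.4832, -0.0115, 0.0506]
orientation: [-0.091, 3.135, -0.002]
contact_force: [-0.2, 0.7, 0.7]
opening: 0.0257
```

Emit:
play_rows --commands '[{"dx": 0, "dy": 0, "dz": 0, "rx": 0, "ry": 0, "rz": 0, "gripper": 0.7}, {"dx": 0, "dy": 0, "dz": 0, "rx": 0, "ry": 0, "rz": 0, "gripper": 0.7}, {"dx": 0, "dy": 0, "dz": 0, "rx": 0, "ry": 0, "rz": 0, "gripper": 0.7}, {"dx": 0, "dy": 0, "dz": -0.01, "rx": 0, "ry": 0, "rz": 0, "gripper": 0.7}, {"dx": 0, "dy": 0, "dz": -0.03, "rx": 0, "ry": 0, "rz": 0, "gripper": 0.7}, {"dx": 0, "dy": 0, "dz": -0.06, "rx": 0, "ry": 0, "rz": 0, "gripper": 0.7}, {"dx": 0, "dy": 0, "dz": -0.09, "rx": 0, "ry": 0, "rz": 0, "gripper": 0.7}, {"dx": 0, "dy": 0, "dz": -0.11, "rx": 0, "ry": 0, "rz": 0, "gripper": 0.7}]' --grip_force 15

```text
clock: 40.15
eef_pos: [0.4833, -0.0114, 0.164]
orientation: [-0.092, 3.132, -0.004]
contact_force: [1.0, -0.9, -0.1]
opening: 0.0209
```

```bash
python3 - <<'E'
from vi import *
cap('wrist','w39.png')
plan((body(PL,(-.033,0,.16)),PY))
E
```

```text
t 40.2 pos [ 0.485  -0.0116  0.1671] f [ 1.7 -0.2  2.7] open 0.021 q [-0.18  0.34  1.75 -0.    1.04 -1.81]
d [-0.1101 -0.2176  0.0094] r [-0.004  0.013 -0.077] rows 5.9
```

View pics/w39.png

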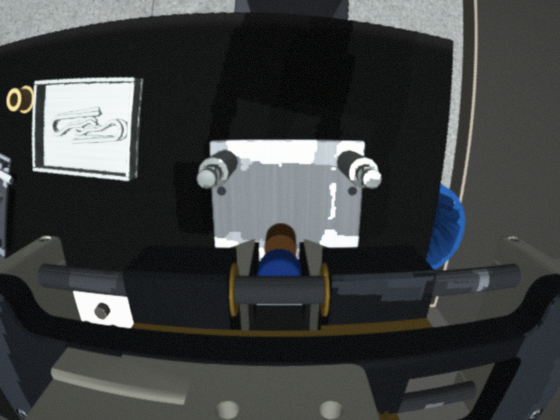

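Emit:
play_rows --commands '[{"dx": -0.011, "dy": -0.022, "dz": 0, "rx": 0, "ry": 0.003, "rz": -0.01, "gripper": 0.7}, {"dx": -0.028, "dy": -0.055, "dz": 0.002, "rx": 0, "ry": 0.006, "rz": -0.03, "gripper": 0.7}, {"dx": -0.046, "dy": -0.09, "dz": 0.004, "rx": -0.004, "ry": 0.013, "rz": -0.05, "gripper": 0.7}, {"dx": -0.063, "dy": -0.125, "dz": 0.006, "rx": -0.004, "ry": 0.013, "rz": -0.077, "gripper": 0.7}, {"dx": -0.08, "dy": -0.159, "dz": 0.008, "rx": -0.004, "ry": 0.013, "rz": -0.077, "gripper": 0.7}, {"dx": -0.096, "dy": -0.19, "dz": 0.009, "rx": -0.004, "ry": 0.013, "rz": -0.077, "gripper": 0.7}, {"dx": -0.107, "dy": -0.211, "dz": 0.009, "rx": -0.004, "ry": 0.013, "rz": -0.077, "gripper": 0.7}, {"dx": -0.11, "dy": -0.2175, "dz": 0.009, "rx": -0.004, "ry": 0.013, "rz": -0.077, "gripper": 0.7}]' --grip_force 15

```text
clock: 40.87
eef_pos: [0.6087, -0.2258, 0.1603]
orientation: [-0.209, 3.133, -0.003]
contact_force: [-0.3, 0.1, -0.7]
opening: 0.021
```

```bash
python3 - <<'E'
from vi import *
cap('wrist','w40.png')
plan((body(PL,(-.033,0,.0525)),PY))
E
```

```text
t 40.92 pos [ 0.6083 -0.2251  0.1602] f [ 0.3 -1.  -0.6] open 0.0209 q [-0.47  0.63  1.26 -0.    1.25 -2.18]
d [0.0002 0.0028 0.1077] r [-0.001  0.001 -0.003] rows 2.6
```

View pics/w40.png

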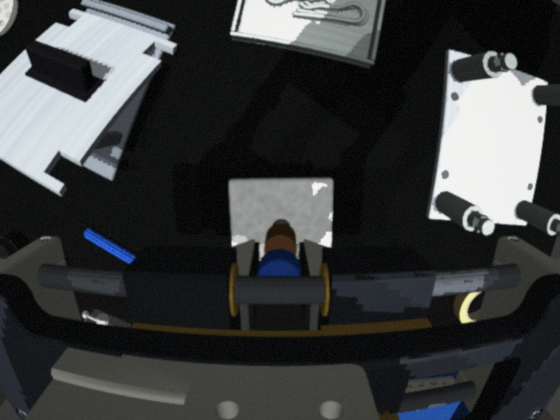

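Emit:
play_rows --commands '[{"dx": 0, "dy": 0.001, "dz": 0.025, "rx": 0, "ry": 0, "rz": 0, "gripper": 0.7}, {"dx": 0, "dy": 0.001, "dz": 0.055, "rx": 0, "ry": 0, "rz": 0, "gripper": 0.7}, {"dx": 0, "dy": 0.001, "dz": 0.08, "rx": 0, "ry": 0, "rz": 0, "gripper": 0.7}, {"dx": 0, "dy": 0.001, "dz": 0.096, "rx": 0, "ry": 0, "rz": 0, "gripper": 0.7}, {"dx": 0, "dy": 0.001, "dz": 0.104, "rx": 0, "ry": 0, "rz": 0, "gripper": 0.7}, {"dx": 0, "dy": 0.001, "dz": 0.107, "rx": 0, "ry": 0, "rz": 0, "gripper": 0.7}, {"dx": 0, "dy": 0.001, "dz": 0.107, "rx": 0, "ry": 0, "rz": 0, "gripper": 0.7}, {"dx": 0, "dy": 0.001, "dz": 0.107, "rx": 0, "ry": 0, "rz": 0, "gripper": 0.7}]' --grip_force 15

```text
clock: 41.58
eef_pos: [0.6089, -0.2241, 0.0547]
orientation: [-0.21, 3.132, -0.003]
contact_force: [0.6, -0.8, 0.4]
opening: 0.0207
```

Emit:
play_rows --commands '[{"dx": 0, "dy": 0, "dz": 0.001, "rx": 0, "ry": 0, "rz": 0, "gripper": 0.7}, {"dx": 0, "dy": 0, "dz": 0.002, "rx": 0, "ry": 0, "rz": 0, "gripper": 0.7}, {"dx": 0, "dy": 0, "dz": 0.003, "rx": 0, "ry": 0, "rz": 0, "gripper": 0.7}, {"dx": 0, "dy": 0, "dz": 0.004, "rx": 0, "ry": 0, "rz": 0, "gripper": 0.7}, {"dx": 0, "dy": 0, "dz": 0.004, "rx": 0, "ry": 0, "rz": 0, "gripper": 0.7}, {"dx": 0, "dy": 0, "dz": 0.004, "rx": 0, "ry": 0, "rz": 0, "gripper": 0.7}, {"dx": 0, "dy": 0, "dz": 0.004, "rx": 0, "ry": 0, "rz": 0, "gripper": 0.7}, {"dx": 0, "dy": 0, "dz": 0.004, "rx": 0, "ry": 0, "rz": 0, "gripper": 0.7}]' --grip_force 15

```text
clock: 42.25
eef_pos: [0.6091, -0.2242, 0.051]
orientation: [-0.21, 3.131, -0.004]
contact_force: [-0.9, 0.1, 4.0]
opening: 0.0209
```

Emit:
play_rows --commands '[{"dx": 0, "dy": 0, "dz": 0, "rx": 0, "ry": 0, "rz": 0, "gripper": 0.5}, {"dx": 0, "dy": 0, "dz": 0, "rx": 0, "ry": 0, "rz": 0, "gripper": 0.3}, {"dx": 0, "dy": 0, "dz": 0, "rx": 0, "ry": 0, "rz": 0, "gripper": 0.1}, {"dx": 0, "dy": 0, "dz": 0, "rx": 0, "ry": 0, "rz": 0, "gripper": 0}, {"dx": 0, "dy": 0, "dz": -0.005, "rx": 0, "ry": 0, "rz": 0, "gripper": 0}, {"dx": 0, "dy": 0, "dz": -0.03, "rx": 0, "ry": 0, "rz": 0, "gripper": 0}, {"dx": 0, "dy": 0, "dz": -0.065, "rx": 0, "ry": 0, "rz": 0, "gripper": 0}, {"dx": 0, "dy": 0, "dz": -0.1, "rx": 0, "ry": 0, "rz": 0, "gripper": 0}]' --grip_force 15

```text
clock: 42.92
eef_pos: [0.6081, -0.2237, 0.1515]
orientation: [-0.21, 3.134, -0.002]
contact_force: [1.3, -0.8, 0.1]
opening: 0.0459
```

```bash
python3 - <<'E'
from vi import *
cap('wrist','w41.png')
plan((np.array([.45,.10,.35]),VY))
E
```

```text
t 42.97 pos [ 0.6116 -0.2253  0.1606] f [ 3.  -1.1  6. ] open 0.0459 q [-0.47  0.63  1.27 -0.    1.23 -2.17]
d [ 0.1144  0.3422 -0.194 ] r [-0.009  0.013  0.075] rows 9.8
```

View pics/w41.png

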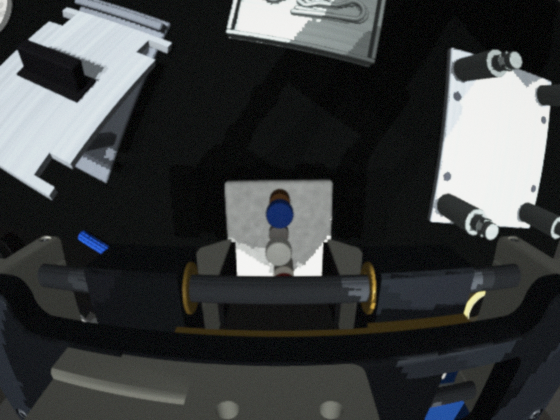

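Emit:
play_rows --commands '[{"dx": 0.01, "dy": 0.01, "dz": -0.035, "rx": 0, "ry": 0.013, "rz": 0, "gripper": 0}, {"dx": 0.02, "dy": 0.03, "dz": -0.07, "rx": 0, "ry": 0.013, "rz": 0, "gripper": 0}, {"dx": 0.035, "dy": 0.065, "dz": -0.09, "rx": 0, "ry": 0.013, "rz": 0, "gripper": 0}, {"dx": 0.05, "dy": 0.1, "dz": -0.1, "rx": 0, "ry": 0.013, "rz": 0, "gripper": 0}, {"dx": 0.07, "dy": 0.135, "dz": -0.1, "rx": 0, "ry": 0.013, "rz": 0, "gripper": 0}, {"dx": 0.09, "dy": 0.17, "dz": -0.1, "rx": 0, "ry": 0.013, "rz": 0, "gripper": 0}, {"dx": 0.11, "dy": 0.205, "dz": -0.1, "rx": 0, "ry": 0.013, "rz": 0, "gripper": 0}, {"dx": 0.13, "dy": 0.24, "dz": -0.1, "rx": 0, "ry": 0.013, "rz": 0, "gripper": 0}]'

```text
clock: 43.63
eef_pos: [0.4479, -0.0028, 0.2571]
orientation: [-0.209, 3.134, -0.015]
contact_force: [0.1, 0.8, 0.4]
opening: 0.0458
```

```bash
python3 - <<'E'
from vi import *
plan((np.array([.25,.40,.28]),VY))
E
```

```text
t 43.63 pos [ 0.4479 -0.0028  0.2571] f [0.1 0.8 0.4] open 0.0458 q [-0.17  0.18  1.69 -0.01  1.27 -1.87]
d [ 0.1426  0.4253 -0.0269] r [-0.009  0.001  0.075] rows 10.8
```

Emit:
play_rows --commands '[{"dx": 0.012, "dy": 0.036, "dz": -0.005, "rx": 0, "ry": 0, "rz": 0.02, "gripper": 0}, {"dx": 0.024, "dy": 0.072, "dz": -0.01, "rx": 0, "ry": 0, "rz": 0.03, "gripper": 0}, {"dx": 0.036, "dy": 0.11, "dz": -0.015, "rx": 0, "ry": 0, "rz": 0.04, "gripper": 0}, {"dx": 0.048, "dy": 0.146, "dz": -0.02, "rx": 0, "ry": 0, "rz": 0.05, "gripper": 0}, {"dx": 0.06, "dy": 0.182, "dz": -0.025, "rx": 0, "ry": 0, "rz": 0.06, "gripper": 0}, {"dx": 0.072, "dy": 0.22, "dz": -0.027, "rx": 0, "ry": 0, "rz": 0.07, "gripper": 0}, {"dx": 0.084, "dy": 0.256, "dz": -0.027, "rx": 0, "ry": 0, "rz": 0.075, "gripper": 0}, {"dx": 0.1, "dy": 0.3, "dz": -0.027, "rx": 0, "ry": 0, "rz": 0.075, "gripper": 0}]'

```text
clock: 44.3
eef_pos: [0.3103, 0.2783, 0.282]
orientation: [-0.091, 3.137, -0.013]
contact_force: [0.8, 0.8, 0.2]
opening: 0.0459
```

```bash
python3 - <<'E'
from vi import *
st()
capz('scene','s42',(160,120,440,330),2.8)
capz('top','t42',(180,130,450,310),2.9)
E
```

```text
{'clock': 44.3, 'qpos': [0.5534, 0.1065, 1.7093, -0.0092, 1.3274, -1.0729], 'eef_pos': [0.3103, 0.2783, 0.282], 'orientation': [-0.0905, 3.1372, -0.0134], 'contact_force': [0.8135, 0.7549, 0.2392], 'opening': 0.0459}
```

View pics/s42.png

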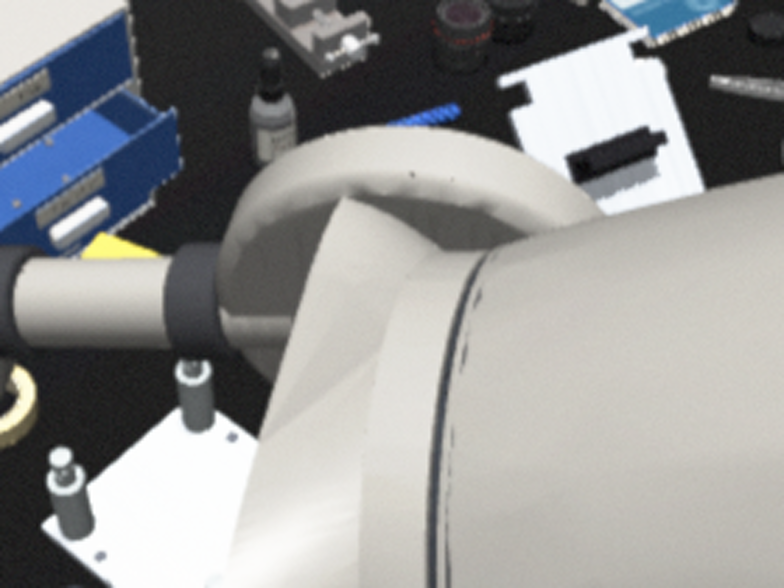

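View pics/t42.png

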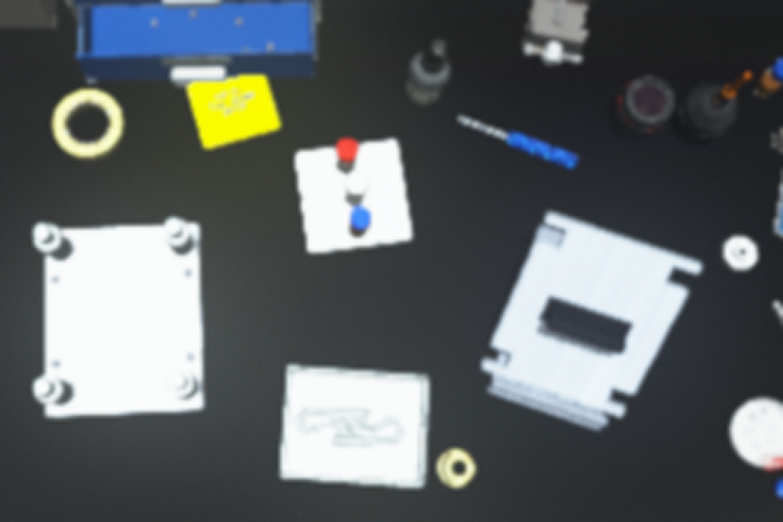

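```bash
python3 - <<'E'
from vi import *
plan((np.array([.12,.50,.25]),1.35))
E
```

```text
t 44.4 pos [0.3081 0.2812 0.2816] f [ 1.8 -0.6 -0. ] open 0.0457 q [ 0.56  0.11  1.71 -0.01  1.33 -1.07]
d [0.1732 0.231  0.0298] r [-0.007  0.002  0.287] rows 7.0
```

Emit:
play_rows --commands '[{"dx": 0.022, "dy": 0.029, "dz": 0.004, "rx": 0, "ry": 0, "rz": 0.036, "gripper": 0}, {"dx": 0.044, "dy": 0.058, "dz": 0.008, "rx": 0, "ry": 0, "rz": 0.072, "gripper": 0}, {"dx": 0.066, "dy": 0.088, "dz": 0.012, "rx": 0, "ry": 0, "rz": 0.11, "gripper": 0}, {"dx": 0.088, "dy": 0.117, "dz": 0.016, "rx": 0, "ry": 0, "rz": 0.146, "gripper": 0}, {"dx": 0.11, "dy": 0.147, "dz": 0.02, "rx": 0, "ry": 0, "rz": 0.182, "gripper": 0}, {"dx": 0.132, "dy": 0.176, "dz": 0.024, "rx": 0, "ry": 0, "rz": 0.22, "gripper": 0}, {"dx": 0.154, "dy": 0.205, "dz": 0.028, "rx": 0, "ry": 0, "rz": 0.255, "gripper": 0}, {"dx": 0.17, "dy": 0.228, "dz": 0.03, "rx": 0, "ry": 0, "rz": 0.285, "gripper": 0}]'

```text
clock: 45.07
eef_pos: [0.1219, 0.4984, 0.2496]
orientation: [0.345, 3.121, -0.011]
contact_force: [0.4, -0.8, 0.4]
opening: 0.0459
```

```bash
python3 - <<'E'
from vi import *
from fit import fit2d
ct=load('t42')
zt=lambda a:(np.array(a,float)+.5)/2.9-.5+[180,130]
C=K.Ry(-np.radians(40))
o=np.array([C.apply(q)+[0,0,.061] for q in [(.085,.068,.008),(.085,-.068,.008),(-.085,.068,.008),(-.085,-.068,.008)]])
p,r=fit2d(ct,'top',o,zt([(548,213),(702,266),(485,367),(620,412)]),[.52,-.42,-.33]); print('cover',p.round(4),r.round(1).tolist(),'rest',K.RS)
for k,z in [('red',(347,150)),('white',(356,184)),('blue',(360,219))]:
    w=onz(ct,*zt([z])[0],.064,'top'); print(k,w.round(4),K.Rz(-PL[2]).apply(w-[PL[0],PL[1],0]).round(4))
o=[(.05,.065,.022),(.05,-.065,.022),(-.05,-.065,.022),(-.05,.065,.022)]
T,r=fit2d(ct,'top',o,zt([(287,365),(430,376),(425,487),(280,478)]),[.43,-.22,0]); print('tray',T.round(4))
print('clips extents in tray', [K.Rz(-T[2]).apply(onz(ct,*zt([z])[0],.008,'top')-[T[0],T[1],0]).round(3).tolist() for z in [(298,420),(404,428),(352,445)]])
capz('scene','s43',(130,120,430,340),2.6)
st()
E
```

```text
cover [ 0.5209 -0.4264 -0.3282] [[0.3, -0.3], [-0.1, -0.7], [-1.1, 0.0], [0.6, 1.4]] rest [0.518, -0.4244, -0.3295]
red [ 0.6701 -0.2105  0.064 ] [0.0304 0.0034 0.064 ]
white [ 0.6378 -0.2189  0.064 ] [-0.0028 -0.0005  0.064 ]
blue [ 0.6049 -0.2225  0.064 ] [-0.0359  0.0003  0.064 ]
tray [ 0.4203 -0.2209 -0.0557]
clips extents in tray [[0.003, 0.053, 0.008], [0.002, -0.046, 0.008], [-0.017, 0.001, 0.008]]
{'clock': 45.1167, 'qpos': [1.1882, 0.318, 1.5269, -0.0014, 1.3017, -0.1619], 'eef_pos': [0.1197, 0.5011, 0.2491], 'orientation': [-0.3453, -3.1225, 0.0081], 'contact_force': [-2.1568, 0.8949, -0.2507], 'opening': 0.0456}
```

View pics/s43.png

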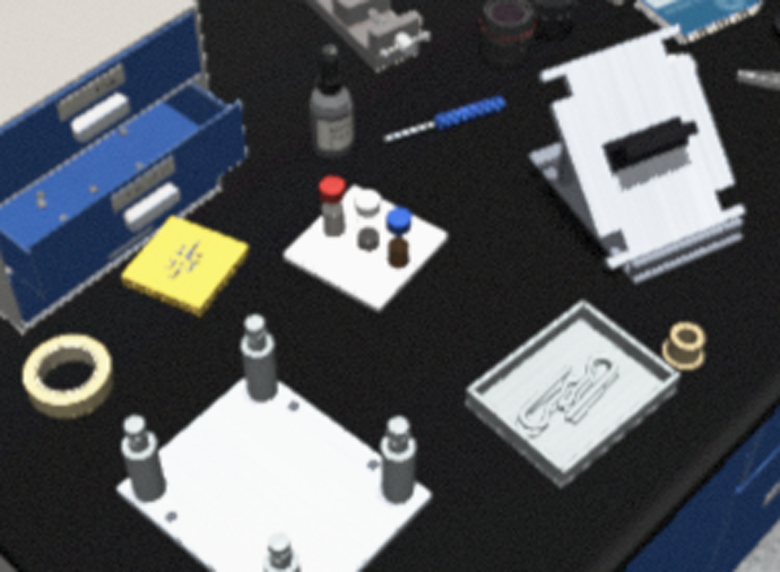

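```bash
python3 - <<'E'
from vi import *
capz('scene','s44',(300,225,400,310),7)
c=cap('scene')
for t,px0 in [('tape_roll',(155.5,264.5)),('bushing',(392.4,252.2)),('dropper_bottle',(256.6,160.6))]:
    for d in trace('scene',t)[:1]:
        ys,xs=np.nonzero(d['region']); print(t,round(d['confidence'],2),xs.mean().round(1),ys.mean().round(1),'start',px0)
E
```

```text
tape_roll 0.95 155.7 263.8 start (155.5, 264.5)
bushing 0.51 392.5 253.1 start (392.4, 252.2)
dropper_bottle 0.75 256.7 161.1 start (256.6, 160.6)
```

View pics/s44.png

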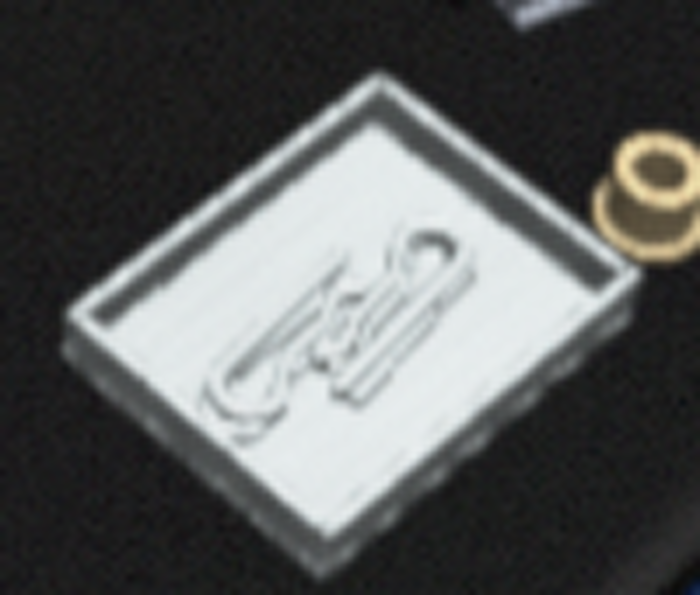

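Everything is in place; hand it in.

```bash
python3 - <<'E'
from h import *
print(env.finish_job())
E
```

```text
the job is handed in; nothing more can be done
None
```

I finished the unpacking job and handed it in at about 45 s. No verdict is reported, so the checks below are my own from the last pictures.

- **Clips:** all four were pulled sideways out of their pins and dropped in the tray. Pictures taken after each drop show them there. The last pictures show the pile well inside the walls, but the overlapping clips cannot be counted one by one.
- **Cover:** it leans on the easel rest, lower edge behind the toe strip and handle outwards. The top picture puts its centre about 4 mm from the nominal point, with a yaw error below 0.01 rad. That fit assumed a 40° lean; I did not measure the tilt separately. The side view shows it resting on the bar.
- **Vials:** red, white and blue all stand upright on the inspection plate. They sit at about +30, -3 and -36 mm along the plate's x axis, all within 4 mm of its centre line.
- **Tape roll, bushing and dropper bottle:** each was found within 1 pixel of its starting place.
- **Tray position:** my last measurement puts the tray about 14 mm nearer the robot than at the start. It may have been knocked, or the first measurement was off. The clips were still inside it.
- **Arm:** it is parked near its start pose with the gripper empty, touching nothing.

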